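Moisture check of turning blanks on the x-y table

TASK

Check the turning blanks (the square wooden pieces on the bench to the robot's left, two or three of them) for moisture: draw the x-y table's carriage fully out to its front stop, lay each blank level on a cradle of its own along the ribbed carriage, then, with the handle, move the carriage so that the middle of each blank in turn, longest first and shortest last, stands still right under the meter's fixed pointer for two seconds. Then draw the carriage fully out to the front stop again, and lay all the blanks side by side across the two slats of the drying rack, level and centred over the slats. Do not strike the meter, and leave the bowl and the round wooden disc alone.

Things in the scene. Friction and masses are not known exactly. Their poses are not given: they have to be found in the camera images.
- blank_long: longest blank: plain square bar of pale wood with dark sealed ends, 140 x 38 x 38 mm, about 0.15 kg. Lies on any of its four long faces. Origin at the middle of the piece (half its length, 19 mm above its underside), own x along its length. A black dot marks the middle of each long side. May be absent.
- blank_mid: middle blank: pale wood, 110 mm long overall: a 93 mm long, 38 x 38 mm square part (own x -55 to +38 mm) and a turned round tenon of 28 mm diameter (own x +38 to +55 mm); about 0.12 kg. Lies on any of its four long faces. Origin at the middle of the piece (half its length, 19 mm above its underside), own x along its length. A black dot marks the middle of each long side. May be absent.
- blank_short: shortest blank: plain square block of pale wood, 80 x 38 x 38 mm, about 0.09 kg. Lies on any of its four long faces. Origin at the middle of the piece (half its length, 19 mm above its underside), own x along its length. A black dot marks the middle of each long side. May be absent.
- unit: grey bed of the x-y table, fixed to the bench; origin on the bench straight below the pointer; own x is the way the saddle slides (away from the robot), own y the way the carriage slides (to the left), z up. It stands turned by a few degrees. Its bed is 450 x 240 mm, 10 mm thick.
- saddle (a joint): travel (m) of the saddle, which bears the carriage, along unit x: 0 = drawn fully out towards the robot, at the front stop (up to 0.010 counts); 0.20 = rear stop; at 0.155 the carriage's centre is level with the pointer in x. About 2 N of friction plus 8 N s/m; stays where it is left.
- carriage (a joint): travel of the carriage across the saddle, along the unit's own y in m, -0.14 to 0.14; at 0 the carriage's centre is level with the pointer in y. About 2 N of friction plus 8 N s/m; stays where it is left.
- carriage_top (a point): centre of the top face of the aluminium carriage plate (170 mm along x, 320 mm along y), 48 mm above the bench; axes as the unit's. A blank lying on a cradle has its middle 37 mm above this.
- handle (a point): the carriage's handle: black upright block 26 mm wide (unit y) x 36 mm (unit x), 48 to 105 mm above the bench, on a tongue 125 mm in front of the carriage's centre; this point is on its axis, 82 mm above the bench. Pinch it from above across the 26 mm and guide it along the slides; axes as the unit's.
- cradle0 (a point): right-hand cradle (carriage x -15, y -110 mm): two black ribs 10 mm wide, 18 mm high, 50 mm apart (centres) along unit x, each 100 mm long along y; this point is midway between them at the height of their tops (66 mm above the bench). A blank lies across both ribs, length along unit x, middle within 25 mm of the point.
- cradle1 (a point): middle cradle (carriage x +15, y 0), otherwise as cradle0
- cradle2 (a point): left-hand cradle (carriage x -15, y +110 mm), otherwise as cradle0
- pointer (a point): tip of the meter's fixed brass pointer, pointing down, 120 mm above the bench: 16 mm above the top of a blank on a cradle
- meter: the fixed moisture meter: 50 x 45 mm grey housing 157 to 233 mm above the bench right over the pointer, on an arm (26 mm square, top at 248 mm) from a round post (26 mm thick, 260 mm high) 125 mm behind the pointer; origin as the unit's. Must not be struck (more than 3 N).
- rack: fixed dark wooden rack on the right: two slats 270 mm long (own x), 14 mm wide, centred at own y -25 and +25 mm, tops 35 mm above the bench, on 20 mm high feet. Origin on the bench under its centre. Blanks lie across both slats, length along own y, middles within 16 mm of the middle line between the slats, 54 mm above the bench; room for three at own x -75, 0, +75 mm.
- bowl: bystander: wooden bowl 100 mm across, 60 mm high; origin under its centre
- disc: bystander: round wooden blank 90 mm across, 50 mm high; origin under its centre
Things that resemble listed ones, but are neither listed nor needed, are in the scene too. Leave any green or pink look-alike of the blank_mid alone.

How it is judged:
On the way, in this order (a step that is already met when the one before it is completed fails the run):
1. carriage drawn fully out to its front stop, with every blank present lying level on its own cradle, let go (value of joint saddle below 0.01 m and angle between blank_long's own x axis and vertical between 1.5 and 1.642 rad and z of blank_long in the frame of carriage_top between 0.031 and 0.043 m and (horizontal distance between blank_long and cradle0 below 0.025 m or horizontal distance between blank_long and cradle1 below 0.025 m or horizontal distance between blank_long and cradle2 below 0.025 m) and contact force between the fingers and blank_long below 0.5 N and linear speed of each of blank_long, blank_mid, blank_short below 0.02 m/s and angle between blank_mid's own x axis and vertical between 1.5 and 1.642 rad and z of blank_mid in the frame of carriage_top between 0.031 and 0.043 m and (horizontal distance between blank_mid and cradle0 below 0.025 m or horizontal distance between blank_mid and cradle1 below 0.025 m or horizontal distance between blank_mid and cradle2 below 0.025 m) and contact force between the fingers and blank_mid below 0.5 N and angle between blank_short's own x axis and vertical between 1.5 and 1.642 rad and z of blank_short in the frame of carriage_top between 0.031 and 0.043 m and (horizontal distance between blank_short and cradle0 below 0.025 m or horizontal distance between blank_short and cradle1 below 0.025 m or horizontal distance between blank_short and cradle2 below 0.025 m) and contact force between the fingers and blank_short below 0.5 N), for 0.3 s.
2. blank_long, lying on the carriage, stands still with its middle within 6 mm of straight below the pointer for 1.5 s (angle between blank_long's own x axis and vertical between 1.5 and 1.642 rad and z of blank_long in the frame of carriage_top between 0.031 and 0.043 m and horizontal distance between blank_long and pointer below 0.006 m and linear speed of blank_long below 0.015 m/s and contact force between the fingers and blank_long below 0.5 N), for 1.5 s.
3. blank_mid, lying on the carriage, stands still with its middle within 6 mm of straight below the pointer for 1.5 s (angle between blank_mid's own x axis and vertical between 1.5 and 1.642 rad and z of blank_mid in the frame of carriage_top between 0.031 and 0.043 m and horizontal distance between blank_mid and pointer below 0.006 m and linear speed of blank_mid below 0.015 m/s and contact force between the fingers and blank_mid below 0.5 N), for 1.5 s.
4. blank_short, lying on the carriage, stands still with its middle within 6 mm of straight below the pointer for 1.5 s (angle between blank_short's own x axis and vertical between 1.5 and 1.642 rad and z of blank_short in the frame of carriage_top between 0.031 and 0.043 m and horizontal distance between blank_short and pointer below 0.006 m and linear speed of blank_short below 0.015 m/s and contact force between the fingers and blank_short below 0.5 N), for 1.5 s.
At the end, for the whole second after the job is handed in: Every blank present lies level (within 4 degrees) across both slats of the rack, within 17 degrees of square to them, its middle within 16 mm of the rack's middle line and within 130 mm of its centre along it, at rest and let go; the saddle is within 10 mm of its front stop (value of joint saddle below 0.01 m and angle between blank_long's own x axis and vertical between 1.5 and 1.642 rad and y of blank_long in the frame of rack between -0.016 and 0.016 m and x of blank_long in the frame of rack between -0.13 and 0.13 m and z of blank_long in the frame of rack between 0.048 and 0.06 m and angle between the x axis of each of blank_long, blank_mid, blank_short and the y axis of rack, either way round below 0.3 rad and linear speed of each of blank_long, blank_mid, blank_short below 0.02 m/s and angle between blank_mid's own x axis and vertical between 1.5 and 1.642 rad and y of blank_mid in the frame of rack between -0.016 and 0.016 m and x of blank_mid in the frame of rack between -0.13 and 0.13 m and z of blank_mid in the frame of rack between 0.048 and 0.06 m and angle between blank_short's own x axis and vertical between 1.5 and 1.642 rad and y of blank_short in the frame of rack between -0.016 and 0.016 m and x of blank_short in the frame of rack between -0.13 and 0.13 m and z of blank_short in the frame of rack between 0.048 and 0.06 m); the robot touches nothing.
It fails at once if the meter is struck (more than 3 N) (contact force between meter and anything else above 3 N).
It fails at once if the bowl is moved more than 30 mm (distance of bowl from where it was at the start of the episode above 0.03 m).
It fails at once if the disc is moved more than 30 mm (distance of disc from where it was at the start of the episode above 0.03 m).
Of blank_long, blank_mid, blank_short only 2 to 3 are there at a start; the rules pass over those that are not, and their reading is None.
At some moment in a run one of blank_long, blank_mid, blank_short may be knocked a few centimetres aside while the robot is not near it.
Once in a run the grip may slacken for a moment while it holds something.
It also fails if it takes over 210 s, if anything falls off the work surface, if the arm or the gripper's body presses on something with over 40 N, if the wrist force passes 120 N, or if a joint passes its speed limit or range.

ROBOT

A 6-joint arm with a two-finger parallel gripper is mounted at the origin on the work surface. World frame = base frame: x ahead of the robot, y to its left, z up, the work surface at z = 0. Lengths are in m, angles in rad, forces in N, time in s.
With the tool pointing down it reaches from about 0.35 to 0.975 m from the base axis. Payload 4.9 kg.
Tool frame: the origin (TCP) lies midway between the tips of the shut fingers; the grasp point (between the pads) lies 19 mm behind it; z points along the fingers, y is the direction in which the jaws open and shut (so a half turn about z gives the same grasp; the last joint's range is limited). The gripper opens to 85 mm and grips with 20 to 120 N. Pads are 22 mm wide; open, the fingers measure 114 mm over their backs; the gripper's body (76 mm by 85 mm) begins 54 mm behind the grasp point. The pads swing forward as they close: fully open they stand 13 mm farther back than shut.
Start: joints at [1.056, 0.053, 1.613, -0, 1.476, -0.119], TCP at [0.241, 0.577, 0.195] pointing down, gripper open.
Joint ranges: [-3.01, 3.01], [-1.01, 2.22], [0.06, 2.58], [-1.02, 4.17], [0.09, 2.62], [-3.14, 3.14]. Speed limits (rad/s): [2.57, 2.57, 3.14, 3.14, 3.14, 3.14].

INTERFACE

Orientations are given as a unit quaternion [w, x, y, z].
In Python, from bench import monitor, optics, order gives the robot as it stands.
- The arm moves only by the tool play_rows, never from a script. Its argument "series" is a list of rows, each an object with "rot": the turn, a rotation vector about the tool's x, y, z in rad, a list of three; "slide": the shift along the tool's x, y, z in cm, a list of three; "hand": the finger opening in cm, from 0 to 8.54. In form: [{"rot": [rx, ry, rz], "slide": [tx, ty, tz], "hand": hand}, ...]. A call has exactly 8 rows; each row is the pose to reach, as a shift and turn from the pose commanded when the call began, along the tool's axes at that moment; what a row does not reach only later rows make up. A row lasts 1/8 s, in which the tool goes at most 62.5 mm and 10.7 degrees, less where a joint would pass 70% of its speed; a pose out of reach is approached as far as the arm can. A call with a gripper value outside its range is refused whole. The fingers move at their own pace and stop on an object; "grip_force" is the grip in N (left out, the last holds). Time passes only in rows, so rows that repeat a pose let the fingers close, or fill a call up. It gives the time, the measured TCP pose, the force and the opening at its end, in the units of the state.
- monitor.sense(): the state, without advancing time (a new reading comes with each control period).
- optics.snapshot(name): name is "scene" or "top" or "wrist"; returns (picture, depth): 480x640x3 uint8, blue, green, red; 480x640 float32, m along the optical axis (not along the pixel's ray), 0 where there is no reading.
- optics.camera_params(name): a dict with "fx", "fy", "cx", "cy" (pixels), "dist_coeffs" ([k1, k2, p1, p2, k3] as OpenCV has them; the pictures are not rectified), "R" (3x3) and "t" (3): a world point X has camera coordinates R X + t; the wrist camera has in their place "hand_eye" (4x4, takes a point from camera to tool coordinates, whose origin is the TCP and whose axes are the flange's). Camera axes: x right, y down, z forward; pixel columns grow to the right and rows downward; lengths in m; the calibration is good to about 2 mm. A picture is of the moment at which its call begins: read the wrist's pose just before it. camera_params takes no time and is no camera call.
- order.sign_off(): hands the job in, once; it reports no verdict.
The state is a dict: "time_s": time; "joints": joint angles; "joint_vel": joint speeds; "joint_torque": joint torques, N m; "eef_pos": TCP position; "tool_rot": TCP orientation; "wrist_force": force on the tool from outside, world axes, zero at the start; "torque": the same for the moment, N m; "grip_width": finger opening in m.
Only numpy, scipy, OpenCV 4.12 (cv2) and the standard library are available. Lean on these libraries where they do the work, as an engineer would, in place of code of your own. Each camera call takes 0.05 s, during which the arm holds its last target.

## Working session

There is one attempt and no reset: what is moved stays moved. The work goes in short steps, Python scripts to look and compute and a tool call to move; the robot and the scene stay as the last step left them, time stands still between calls to the robot, and variables do not carry over. Pictures are saved under pics/ and viewed, and the job is handed in when it is done.

Besides the shell and the picture viewer there is one more tool, called after "Emit:" as name(argument=value, ...), one argument or row to a line, values as JSON. play_rows: Moves the arm, as the interface text tells. Its arguments: {"type":"object","properties":{"series":{"type":"array","items":{"type":"object","properties":{"rot":{"type":"array","items":{"type":"number"}},"slide":{"type":"array","items":{"type":"number"}},"hand":{"type":"number"}}}},"grip_force":{"type":"number"}},"required":["series"]}

```bash
ls; mkdir -p pics; python3 - <<'E'
from bench import monitor, optics, order
import cv2
s=monitor.sense()
print({k:(v if not hasattr(v,'tolist') else v.tolist()) for k,v in s.items()})
for n in ['scene','top','wrist']:
    p,d=optics.snapshot(n)
    cv2.imwrite(f'pics/{n}0.png',p)
    print(n,optics.camera_params(n))
E
```

```text
pics
{'time_s': 0.0, 'joints': [1.055995605044828, 0.05335732495862381, 1.6142982645532584, 5.744297123472783e-07, 1.4759598197352315, -0.11902424866996414], 'joint_vel': [0.00022168592338595722, -0.00033857253053942347, -0.0006534960837282519, -0.0008519805455277222, 0.00027756558419435144, 0.00041050760893695105], 'joint_torque': [0.000622203679085942, -39.36872720718384, -37.01779246330261, -5.461039449983218e-05, 0.007029001571936533, 8.45989006847958e-06], 'eef_pos': [0.24062562918644143, 0.5760779036458953, 0.19346023600326917], 'tool_rot': [-0.0003154516148634628, 0.196599146959883, 0.9804834279730591, -0.0009609240989576196], 'wrist_force': [0.4910213734965936, -0.1644605793812087, -0.3268237637004724], 'torque': [0.032844346611973954, -0.01749048189920876, 0.036581381757078535], 'grip_width': 0.08578152772265911}
scene {'fx': 511.7600943816132, 'fy': 511.7600943816132, 'cx': 318.2848100547704, 'cy': 244.33143101845855, 'dist_coeffs': array([0.03022628, 0.        , 0.        , 0.        , 0.        ]), 'R': array([[-0.70500074,  0.70908683,  0.01303166],
       [ 0.58298264, 
[... 371 characters left out ...]
9895],
       [-0.99641971, -0.00238977, -0.08451063],
       [ 0.08452692, -0.00782496, -0.99639047]]), 't': array([0.02098679, 0.50312016, 1.34460455])}
wrist {'fx': 356.2493692997922, 'fy': 356.2493692997922, 'cx': 320.22381940531125, 'cy': 244.7989265799289, 'dist_coeffs': array([0.01298107, 0.        , 0.        , 0.        , 0.        ]), 'hand_eye': array([[ 8.38874116e-04, -9.59851913e-01, -2.80505972e-01,
         6.99987225e-02],
       [ 9.99999624e-01,  8.66963872e-04,  2.39455477e-05,
         4.41863656e-04],
       [ 2.20204364e-04, -2.80505887e-01,  9.59852280e-01,
        -1.79283609e-01],
       [ 0.00000000e+00,  0.00000000e+00,  0.00000000e+00,
         1.00000000e+00]])}
```

View pics/scene0.png

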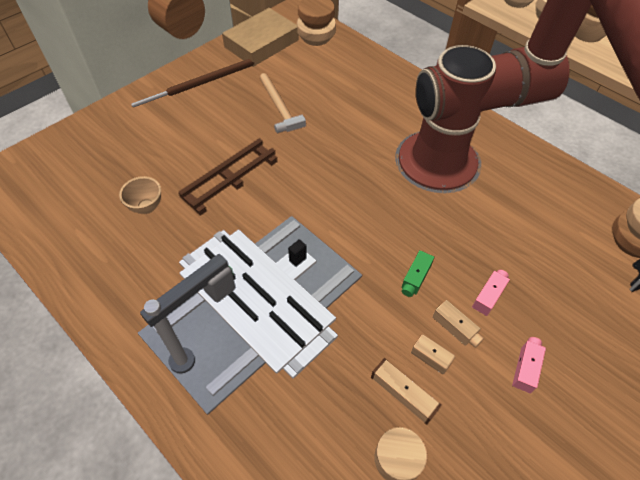

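View pics/top0.png

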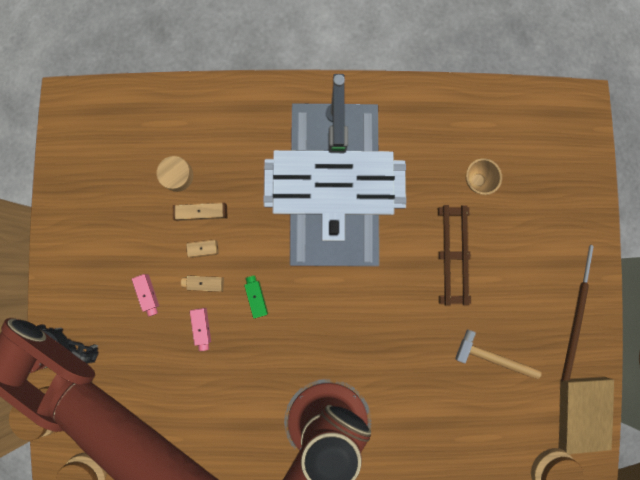

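View pics/wrist0.png

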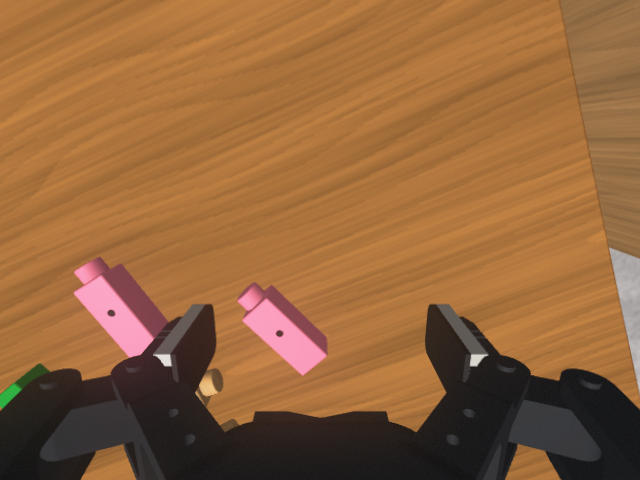

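```bash
cat > h.py <<'E'
from bench import monitor, optics, order
import cv2, numpy as np
from scipy.spatial.transform import Rotation as Rn
def tcp():
    s=monitor.sense(); q=s['tool_rot']
    return np.array(s['eef_pos']), Rn.from_quat([q[1],q[2],q[3],q[0]]).as_matrix(), s
def cam(n, pose=None):
    c=optics.camera_params(n)
    K=np.array([[c['fx'],0,c['cx']],[0,c['fy'],c['cy']],[0,0,1]])
    if n=='wrist':
        p,R=pose; H=c['hand_eye']
        Rc=R@H[:3,:3]; o=p+R@H[:3,3]     # cam->world
        return K,c['dist_coeffs'],Rc.T,-Rc.T@o
    return K,c['dist_coeffs'],np.array(c['R']),np.array(c['t'])
def cast(C,px,z):
    K,D,R,t=C
    px=np.array(px,float).reshape(-1,1,2)
    u=cv2.undistortPoints(px,K,D).reshape(-1,2)
    d=np.c_[u,np.ones(len(u))]@R
    o=-R.T@t
    s=(z-o[2])/d[:,2]
    return o+d*s[:,None]
def proj(C,X):
    K,D,R,t=C
    return cv2.projectPoints(np.array(X,float).reshape(-1,3),cv2.Rodrigues(R)[0],t,K,D)[0].reshape(-1,2)
def pts(C,depth,mask):
    v,u=np.nonzero(mask&(depth>0)); K,D,R,t=C
    n=cv2.undistortPoints(np.c_[u,v].astype(float).reshape(-1,1,2),K,D).reshape(-1,2)
    P=np.c_[n,np.ones(len(n))]*depth[v,u][:,None]
    return (P-t)@R, np.c_[u,v]
def snap(n):
    p,R,s=tcp()
    im,d=optics.snapshot(n)
    return im,d,cam(n,(p,R))
def rel(target, yaw_axis_y=None):
    """tool-frame shift (cm) to world target"""
    p,R,s=tcp(); return R.T@(np.array(target)-p)*100
E
python3 - <<'E'
from h import *
im,d,C=snap('top')
cv2.imwrite('pics/topc.png',cv2.resize(im[60:330,120:520],(800,540),interpolation=cv2.INTER_CUBIC))
ims,ds,Cs=snap('scene')
cv2.imwrite('pics/scenec.png',cv2.resize(ims[200:440,120:440],(800,600),interpolation=cv2.INTER_CUBIC))
# depth test
P,uv=pts(C,d,np.ones(d.shape,bool)); 
for (u,v) in [(200,211),(203,284),(201,248),(334,182),(380,115),(100,200),(338,80),(455,240),(484,176),(173,172),(334,228)]:
    m=np.zeros(d.shape,bool); m[v-1:v+2,u-1:u+2]=1
    print((u,v),np.round(pts(C,d,m)[0].mean(0),4))
E
```

```text
(200, 211) [0.5625 0.3394 0.0372]
(203, 284) [0.3689 0.3272 0.0391]
(201, 248) [0.4639 0.3348 0.0363]
(334, 182) [ 0.6377 -0.0168  0.0542]
(380, 115) [ 8.396e-01 -1.482e-01 -7.000e-04]
(100, 200) [ 0.5993  0.6363 -0.002 ]
(338, 80) [ 0.8372 -0.019   0.2598]
(455, 240) [ 0.4894 -0.3513 -0.001 ]
(484, 176) [ 0.6663 -0.4349  0.0117]
(173, 172) [0.6663 0.4132 0.0489]
(334, 228) [ 0.5113 -0.0148  0.1043]
```

View pics/topc.png

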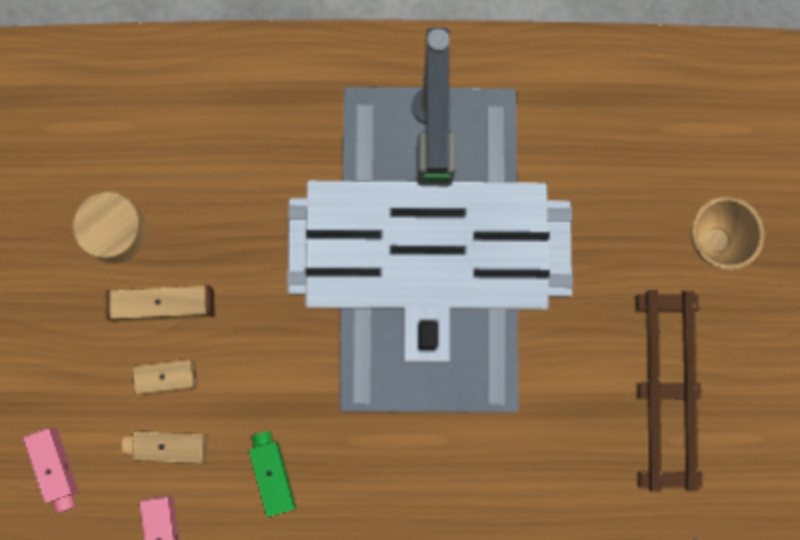

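View pics/scenec.png

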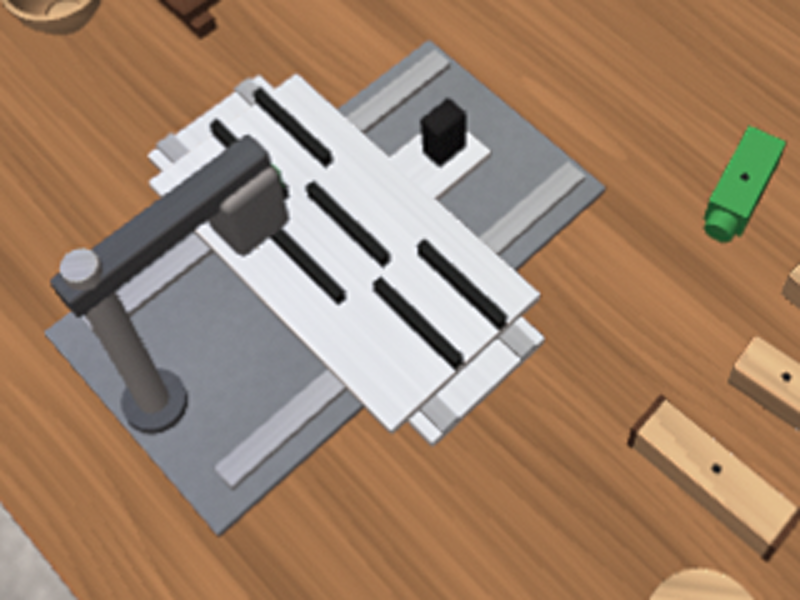

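```bash
cat > meas.py <<'E'
from h import *
def rect(P):
    r=cv2.minAreaRect(P[:,:2].astype(np.float32)); b=cv2.boxPoints(r)
    e0,e1=b[1]-b[0],b[2]-b[1]
    L,S=(e0,e1) if np.linalg.norm(e0)>np.linalg.norm(e1) else (e1,e0)
    a=np.arctan2(L[1],L[0])
    a=(a+np.pi/2)%np.pi-np.pi/2
    return np.array(r[0]),np.linalg.norm(L),np.linalg.norm(S),a
def allpts(n='top'):
    im,d,C=snap(n); P,uv=pts(C,d,np.ones(d.shape,bool))
    col=im[uv[:,1],uv[:,0]].astype(int)
    return im,d,C,P,uv,col
E
python3 - <<'E'
from meas import *
im,d,C,P,uv,col=allpts()
hsv=cv2.cvtColor(im,cv2.COLOR_BGR2HSV)[uv[:,1],uv[:,0]].astype(int)
x,y,z=P.T
# carriage plate
w=(col.min(1)>190)&(z>.043)&(z<.053)&(abs(y+.015)<.3)&(x>.4)&(x<.9)
W=P[w]
for a,b in [('x',0),('y',1)]:
    print(a,np.percentile(W[:,b],[0,1,50,99,100]))
m=np.zeros(d.shape,np.uint8); m[uv[w,1],uv[w,0]]=255
cv2.imwrite('pics/m.png',m)
mo=cv2.morphologyEx(cv2.morphologyEx(m,cv2.MORPH_CLOSE,np.ones((9,9))),cv2.MORPH_OPEN,np.ones((41,41)))
cs,_=cv2.findContours(mo,cv2.RETR_EXTERNAL,cv2.CHAIN_APPROX_NONE)
c=max(cs,key=cv2.contourArea).reshape(-1,2)
print('plate',rect(cast(C,c,.048)))
# handle top
hm=(col.max(1)<70)&(z>.098)&(z<.112)&(x<.6)&(x>.4)
print('handle',P[hm].mean(0),hm.sum(),rect(P[hm]))
# ribs
rm=(col.max(1)<70)&(z>.06)&(z<.072)&(x>.4)
m=np.zeros(d.shape,np.uint8); m[uv[rm,1],uv[rm,0]]=255
n,l,st,ce=cv2.connectedComponentsWithStats(m)
for i in range(1,n):
    if st[i,4]>20:
        v,u=np.nonzero(l==i); Q=cast(C,np.c_[u,v],.066); r=rect(Q); print('rib',r[0],r[1:],'mean',Q[:,:2].mean(0))
# post top
pm=(z>.254)&(z<.27)&(x>.78)&(x<.9)&(abs(y)<.1)
print('post',P[pm].mean(0),pm.sum(),rect(P[pm]))
am=(z>.24)&(z<.252)&(abs(y)<.1)&(x>.6)
print('arm',P[am].mean(0),am.sum(),rect(P[am]))
# bed
g=(hsv[:,1]<70)&(col.max(1)<150)&(z>.005)&(z<.016)&(x>.4)&(abs(y)<.2)
B=P[g]
print('bed',rect(B),len(B))
# rack
k=(z>.030)&(z<.040)&(y<-.25)&(y>-.5)&(x>.3)&(x<.65)&(col.max(1)<110)
m=np.zeros(d.shape,np.uint8); m[uv[k,1],uv[k,0]]=255
n,l,st,ce=cv2.connectedComponentsWithStats(m)
for i in range(1,n):
    if st[i,4]>20:
        v,u=np.nonzero(l==i); Q=cast(C,np.c_[u,v],.035); r=rect(Q); print('slat',r,'mean',Q[:,:2].mean(0),st[i,4])
Q=P[k];print('rack',rect(Q))
# blanks
bm=((z>.028)&(z<.046)&(y>.2)&(y<.6)&(x>.3)&(x<.62)&(hsv[:,0]>8)&(hsv[:,0]<25)&(col[:,2]>120))
m=np.zeros(d.shape,np.uint8); m[uv[bm,1],uv[bm,0]]=255
n,l,st,ce=cv2.connectedComponentsWithStats(m)
for i in range(1,n):
    if st[i,4]>40:
        v,u=np.nonzero(l==i); Q=cast(C,np.c_[u,v],.038); print('blank',rect(Q),st[i])
E
```

```text
x [0.49030937 0.49335379 0.63650776 0.7182617  0.72119141]
y [-0.17434593 -0.17341231  0.01467955  0.14145738  0.14182399]Traceback (most recent call last):
  File "<stdin>", line 14, in <module>
ValueError: max() iterable argument is empty
```

```bash
cat > m1.py <<'E'
from meas import *
im,d,C,P,uv,col=allpts()
hsv=cv2.cvtColor(im,cv2.COLOR_BGR2HSV)[uv[:,1],uv[:,0]].astype(int)
x,y,z=P.T
w=(hsv[:,1]<60)&(col.min(1)>150)&(z>.040)&(z<.056)&(abs(y+.015)<.3)&(x>.4)&(x<.9)
m=np.zeros(d.shape,np.uint8); m[uv[w,1],uv[w,0]]=255
mo=cv2.morphologyEx(cv2.morphologyEx(m,cv2.MORPH_CLOSE,np.ones((11,11))),cv2.MORPH_OPEN,np.ones((31,31)))
cs,_=cv2.findContours(mo,cv2.RETR_EXTERNAL,cv2.CHAIN_APPROX_NONE)
cv2.imwrite('pics/m.png',m)
if cs:
    c=max(cs,key=cv2.contourArea).reshape(-1,2)
    print('plate',rect(cast(C,c,.048)))
hm=(col.max(1)<70)&(z>.098)&(z<.112)&(x<.6)&(x>.4)&(abs(y)<.2)
print('handle',P[hm].mean(0),hm.sum(),rect(P[hm]))
rm=(col.max(1)<80)&(z>.055)&(z<.075)&(x>.4)
m=np.zeros(d.shape,np.uint8); m[uv[rm,1],uv[rm,0]]=255
n,l,st,ce=cv2.connectedComponentsWithStats(m)
for i in range(1,n):
    if st[i,4]>20:
        v,u=np.nonzero(l==i); Q=cast(C,np.c_[u,v],.066); r=rect(Q); print('rib',r,'mean',Q[:,:2].mean(0))
pm=(z>.254)&(z<.27)&(x>.78)&(x<.9)&(abs(y)<.1)
print('post',P[pm].mean(0),pm.sum(),rect(P[pm]))
am=(z>.24)&(z<.252)&(abs(y)<.1)&(x>.6)
print('arm',P[am].mean(0),am.sum(),rect(P[am]))
g=(hsv[:,1]<70)&(col.max(1)<150)&(z>.005)&(z<.016)&(x>.4)&(abs(y)<.2)
B=P[g]
print('bed',rect(B),len(B))
k=(z>.028)&(z<.042)&(y<-.25)&(y>-.5)&(x>.3)&(x<.65)&(col.max(1)<120)
m=np.zeros(d.shape,np.uint8); m[uv[k,1],uv[k,0]]=255
n,l,st,ce=cv2.connectedComponentsWithStats(m)
for i in range(1,n):
    if st[i,4]>20:
        v,u=np.nonzero(l==i); Q=cast(C,np.c_[u,v],.035); r=rect(Q); print('slat',r,'mean',Q[:,:2].mean(0),st[i,4])
print('rack',rect(P[k]))
bm=((z>.028)&(z<.046)&(y>.2)&(y<.6)&(x>.3)&(x<.62)&(hsv[:,0]>8)&(hsv[:,0]<25)&(col[:,2]>120))
m=np.zeros(d.shape,np.uint8); m[uv[bm,1],uv[bm,0]]=255
n,l,st,ce=cv2.connectedComponentsWithStats(m)
for i in range(1,n):
    if st[i,4]>40:
        v,u=np.nonzero(l==i); Q=cast(C,np.c_[u,v],.038); print('blank',rect(Q),st[i])
E
python3 m1.py
```

```text
plate (array([ 0.63968921, -0.01643729]), np.float32(0.31722626), np.float32(0.16711701), np.float32(-1.5658555))
handle [ 0.51292468 -0.01379622  0.10432891] 115 (array([ 0.5126915 , -0.01363776]), np.float32(0.03304232), np.float32(0.022381585), np.float32(-0.0058857203))
rib (array([ 0.67936927, -0.0152062 ]), np.float32(0.09169513), np.float32(0.008013547), np.float32(-1.5669001)) mean [ 0.67810058 -0.01469312]
rib (array([0.64976263, 0.09452956]), np.float32(0.0914255), np.float32(0.007966403), np.float32(-1.5698185)) mean [0.64863568 0.09499135]
rib (array([ 0.64804888, -0.12388271]), np.float32(0.09469005), np.float32(0.007995082), np.float32(-1.5638734)) mean [ 0.64783458 -0.12269586]
rib (array([ 0.62888926, -0.01512131]), np.float32(0.09128054), np.float32(0.007948817), np.float32(-1.5668942)) mean [ 0.62858237 -0.01264328]
rib (array([0.59957713, 0.09544045]), np.float32(0.09363642), np.float32(0.007897385), np.float32(-1.5693259)) mean [0.59919168 0.09723536]
rib (array([ 0.59774601, -0.12334658]), np.float32(0.09427726), np.float32(0.007918241), np.float32(-1.5652378)) m
[... 728 characters left out ...]
n [ 0.44501937 -0.31776438] 587
slat (array([ 0.44874325, -0.36799228]), np.float32(0.26525933), np.float32(0.017515805), np.float32(0.0017154217)) mean [ 0.44955256 -0.36842747] 541
rack (array([ 0.49005568, -0.3540729 ]), np.float32(0.36187106), np.float32(0.12784971), np.float32(-0.25369763))
blank (array([0.56301969, 0.34354061]), np.float32(0.12792933), np.float32(0.037870392), np.float32(-1.5247399)) [175 203  48  16 671]
blank (array([0.46467146, 0.3341839 ]), np.float32(0.08025815), np.float32(0.038520873), np.float32(-1.4429542)) [186 239  31  18 427]
blank (array([0.37144962, 0.33287019]), np.float32(0.10838739), np.float32(0.038318466), np.float32(1.5308367)) [181 276  41  16 542]
```

```bash
cat >> h.py <<'E'
def plan(x,y,z,phi):
    """full delta in tool axes to world target, tool straight down, tool x heading phi(deg)"""
    p,R,s=tcp(); f=np.deg2rad(phi)
    G=np.array([[np.cos(f),np.sin(f),0],[np.sin(f),-np.cos(f),0],[0,0,-1]])
    sl=R.T@(np.array([x,y,z])-p)*100; rv=Rn.from_matrix(R.T@G).as_rotvec()
    n=np.linalg.norm(sl)/6.25; m=np.rad2deg(np.linalg.norm(rv))/10.7
    print('slide',np.round(sl,2),'rot',np.round(rv,4),'rows>= %.1f %.1f'%(n,m),'tcp',np.round(p,4),'phi %.2f'%np.rad2deg(np.arctan2(R[1,0],R[0,0])),'grip %.4f'%s['grip_width'],'t',round(s['time_s'],2))
E
python3 -c "
from h import *
plan(.45,-.015,.30,180)"
```

```text
slide [-42.1  -46.52 -10.54] rot [-5.000e-04 -1.000e-04 -3.958e-01] rows>= 10.2 2.1 tcp [0.2409 0.5765 0.1944] phi 157.33 grip 0.0852 t 0.35
```

Emit:
play_rows(
  series=[
    {"slide": [-4, -4.5, -1.5], "rot": [0, 0, -0.05], "hand": 8.5},
    {"slide": [-9, -10, -3], "rot": [0, 0, -0.1], "hand": 8.5},
    {"slide": [-13, -14.5, -4], "rot": [0, 0, -0.15], "hand": 8.5},
    {"slide": [-17, -19, -5.5], "rot": [0, 0, -0.2], "hand": 8.5},
    {"slide": [-21, -23.5, -7], "rot": [0, 0, -0.25], "hand": 8.5},
    {"slide": [-25, -28, -8.5], "rot": [0, 0, -0.3], "hand": 8.5},
    {"slide": [-29, -32, -9.5], "rot": [0, 0, -0.35], "hand": 8.5},
    {"slide": [-33, -36, -10.5], "rot": [0, 0, -0.396], "hand": 8.5},
  ],
)

```text
time_s: 1.35
eef_pos: [0.4069, 0.1157, 0.3005]
tool_rot: [0.001, -0.001, 1.0, 0.0]
wrist_force: [0.9, -0.4, -1.5]
grip_width: 0.0851
```

```bash
python3 -c "
from h import *
plan(.44,-.015,.30,180)"
```

```text
slide [ -3.28 -13.08   0.06] rot [0.0003 0.0019 0.002 ] rows>= 2.2 0.0 tcp [0.4069 0.1157 0.3005] phi -179.88 grip 0.0851 t 1.35
```

Emit:
play_rows(
  series=[
    {"slide": [-1, -4, 0], "rot": [0, 0, 0], "hand": 8.5},
    {"slide": [-2, -8, 0], "rot": [0, 0, 0], "hand": 8.5},
    {"slide": [-3, -11.5, 0], "rot": [0, 0, 0], "hand": 8.5},
    {"slide": [-3.3, -13.1, 0], "rot": [0, 0, 0], "hand": 8.5},
    {"slide": [-3.3, -13.1, 0], "rot": [0, 0, 0], "hand": 8.5},
    {"slide": [-3.3, -13.1, 0], "rot": [0, 0, 0], "hand": 8.5},
    {"slide": [-3.3, -13.1, 0], "rot": [0, 0, 0], "hand": 8.5},
    {"slide": [-3.3, -13.1, 0], "rot": [0, 0, 0], "hand": 8.5},
  ],
)

```text
time_s: 2.35
eef_pos: [0.4395, -0.0127, 0.2998]
tool_rot: [0.0, -0.001, 1.0, 0.0]
wrist_force: [0.5, -0.2, 0.0]
grip_width: 0.085
```

```bash
python3 - <<'E'
from h import *
im,d,C=snap('wrist')
np.savez('w1.npz',im=im,d=d,**{f'C{i}':c for i,c in enumerate(C)})
cv2.imwrite('pics/w1.png',im)
print(tcp()[0])
E
```

```text
[ 0.43950568 -0.0128341   0.29970889]
```

View pics/w1.png

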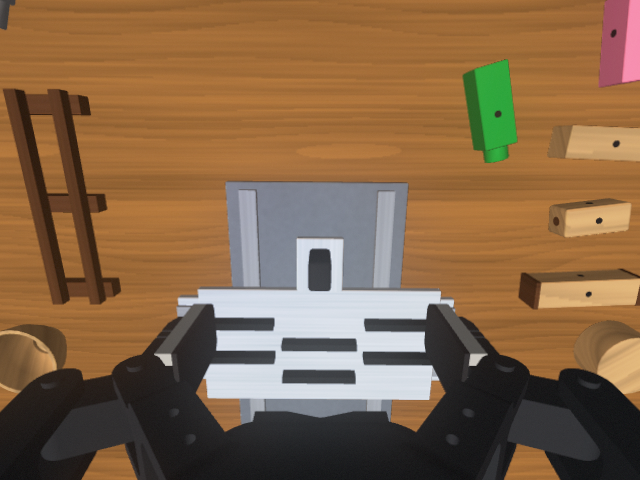

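```bash
cat > ln.py <<'E'
from h import *
def edge(C,pxs,z):
    Q=cast(C,pxs,z)[:,:2].astype(np.float32)
    v=cv2.fitLine(Q,cv2.DIST_HUBER,0,.001,.001).ravel()
    n=np.array([-v[1],v[0]]); r=(Q-v[2:])@n
    return v, r.std()
def scan(g,axis,fixed,lo,hi,sign):
    """subpixel edge along rows (axis='x') : in row f search cols lo..hi for the strongest gradient of sign"""
    out=[]
    for f in fixed:
        l=(g[f,lo:hi] if axis=='x' else g[lo:hi,f]).astype(float)
        gr=np.diff(l)*sign; i=int(gr.argmax())
        if gr[i]<8 or i<1 or i>len(gr)-2: continue
        a,b,c=gr[i-1:i+2]; den=a-2*b+c; o=0.5*(a-c)/den if den else 0
        p=lo+i+.5+np.clip(o,-1,1)
        out.append((p,f) if axis=='x' else (f,p))
    return np.array(out)
E
python3 - <<'E'
from ln import *
W=np.load('w1.npz'); im=W['im']; C=[W[f'C{i}'] for i in range(4)]
hsv=cv2.cvtColor(im,cv2.COLOR_BGR2HSV); sat=hsv[:,:,1]
L=scan(sat,'x',range(190,285),215,245,-1); Rr=scan(sat,'x',range(190,285),395,420,1); F=scan(sat,'y',range(235,400),170,195,-1)
for n,q in [('L',L),('R',Rr),('F',F)]:
    v,s=edge(C,q,.010); print(n,len(q),np.round(v,4),'ang',np.round(np.degrees(np.arctan2(v[1],v[0])),2),round(float(s),5))
# top view bed edges
im2,d2,C2=snap('top'); np.savez('t1.npz',im=im2,d=d2)
s2=cv2.cvtColor(im2,cv2.COLOR_BGR2HSV)[:,:,1]
for n,q in [('L',np.vstack([scan(s2,'x',range(108,148),280,300,-1),scan(s2,'x',range(218,262),280,300,-1)])),
            ('R',np.vstack([scan(s2,'x',range(108,148),370,390,1),scan(s2,'x',range(218,262),370,390,1)])),
            ('F',scan(s2,'y',range(295,375),255,275,1)),('B',np.vstack([scan(s2,'y',range(295,325),95,112,-1),scan(s2,'y',range(350,375),95,112,-1)]))]:
    v,s=edge(C2,q,.010); print('top',n,len(q),np.round(v,4),'ang',np.round(np.degrees(np.arctan2(v[1],v[0])),2),round(float(s),5))
E
```

```text
L 95 [ 1.     -0.0072  0.4968 -0.138 ] ang -0.42 0.00017
R 95 [ 1.     -0.0047  0.4962  0.1014] ang -0.27 0.00017
F 165 [ 0.005   1.      0.4207 -0.0122] ang 89.72 0.00017
top L 84 [ 1.     -0.005   0.5809  0.1011] ang -0.29 0.00042
top R 69 [ 1.     -0.0094  0.5943 -0.1381] ang -0.54 0.00651
top F 66 [0.0716 0.9974 0.4144 0.0069] ang 85.89 0.00845
top B 55 [ 0.0055  1.      0.8693 -0.0439] ang 89.69 0.00029
```

Emit:
play_rows(
  grip_force=40,
  series=[
    {"slide": [-2.5, 0, 4], "rot": [0, 0, 0], "hand": 7},
    {"slide": [-5, -0.2, 8], "rot": [0, 0, 0], "hand": 7},
    {"slide": [-7.3, -0.2, 13], "rot": [0, 0, 0], "hand": 7},
    {"slide": [-7.3, -0.2, 17], "rot": [0, 0, 0], "hand": 7},
    {"slide": [-7.3, -0.2, 21], "rot": [0, 0, 0], "hand": 7},
    {"slide": [-7.3, -0.2, 23.7], "rot": [0, 0, 0], "hand": 7},
    {"slide": [-7.3, -0.2, 23.7], "rot": [0, 0, 0], "hand": 2},
    {"slide": [-7.3, -0.2, 23.7], "rot": [0, 0, 0], "hand": 2},
  ],
)

```text
time_s: 3.45
eef_pos: [0.5135, -0.0155, 0.0641]
tool_rot: [0.001, -0.0, 1.0, -0.0]
wrist_force: [0.5, -0.2, 1.8]
grip_width: 0.0338
```

Emit:
play_rows(
  series=[
    {"slide": [0, 0, 0], "rot": [0, 0, 0], "hand": 2},
    {"slide": [0, 0, 0], "rot": [0, 0, 0], "hand": 2},
    {"slide": [0, 0, 0], "rot": [0, 0, 0], "hand": 2},
    {"slide": [0, 0, 0], "rot": [0, 0, 0], "hand": 2},
    {"slide": [0, 0, 0], "rot": [0, 0, 0], "hand": 2},
    {"slide": [0, 0, 0], "rot": [0, 0, 0], "hand": 2},
    {"slide": [0, 0, 0], "rot": [0, 0, 0], "hand": 2},
    {"slide": [0, 0, 0], "rot": [0, 0, 0], "hand": 2},
  ],
)

```text
time_s: 4.45
eef_pos: [0.514, -0.0154, 0.0648]
tool_rot: [0.002, -0.0, 1.0, -0.0]
wrist_force: [-1.2, 1.3, 6.3]
grip_width: 0.0243
```

```bash
python3 - <<'E'
from h import *
plan(.433,-.0145,.063,180)
im,d,C=snap('wrist')
cv2.imwrite('pics/w2.png',im)
E
```

```text
slide [8.1  0.09 0.16] rot [-0.      0.0032  0.0002] rows>= 1.3 0.0 tcp [ 0.514  -0.0154  0.0648] phi -179.99 grip 0.0243 t 4.45
```

View pics/w2.png

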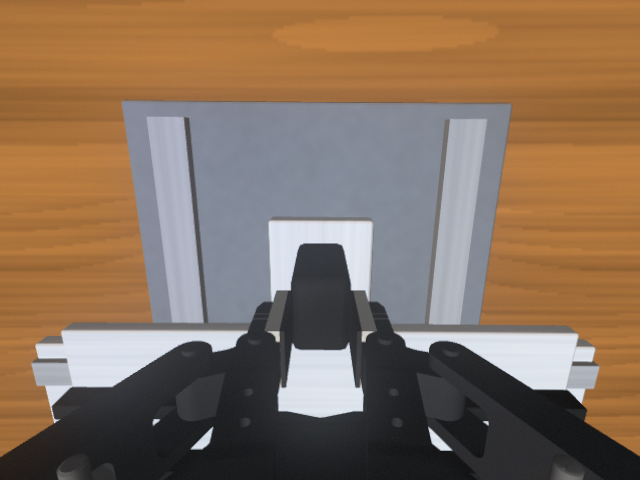

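Emit:
play_rows(
  series=[
    {"slide": [1.5, 0, 0], "rot": [0, 0, 0], "hand": 2},
    {"slide": [3.2, 0, 0], "rot": [0, 0, 0], "hand": 2},
    {"slide": [5, 0, 0], "rot": [0, 0, 0], "hand": 2},
    {"slide": [6.5, 0, 0], "rot": [0, 0, 0], "hand": 2},
    {"slide": [7.4, 0, 0], "rot": [0, 0, 0], "hand": 2},
    {"slide": [7.8, 0, 0], "rot": [0, 0, 0], "hand": 2},
    {"slide": [8, 0, 0], "rot": [0, 0, 0], "hand": 2},
    {"slide": [8.2, 0, 0], "rot": [0, 0, 0], "hand": 2},
  ],
)

```text
time_s: 5.5
eef_pos: [0.4332, -0.0156, 0.0649]
tool_rot: [0.003, -0.0, 1.0, -0.0]
wrist_force: [7.4, 2.2, 1.7]
grip_width: 0.0242
```

Emit:
play_rows(
  series=[
    {"slide": [0.1, 0, 0], "rot": [0, 0, 0], "hand": 2},
    {"slide": [0.2, 0, 0], "rot": [0, 0, 0], "hand": 2},
    {"slide": [0.3, 0, 0], "rot": [0, 0, 0], "hand": 2},
    {"slide": [0.3, 0, 0], "rot": [0, 0, 0], "hand": 2},
    {"slide": [0.3, 0, 0], "rot": [0, 0, 0], "hand": 2},
    {"slide": [0.3, 0, 0], "rot": [0, 0, 0], "hand": 2},
    {"slide": [0.3, 0, 0], "rot": [0, 0, 0], "hand": 2},
    {"slide": [0.3, 0, 0], "rot": [0, 0, 0], "hand": 2},
  ],
)

```text
time_s: 6.5
eef_pos: [0.4334, -0.0157, 0.0649]
tool_rot: [0.008, 0.0, 1.0, -0.0]
wrist_force: [16.6, 2.2, -4.7]
grip_width: 0.0241
```

Emit:
play_rows(
  series=[
    {"slide": [-0.4, 0, 0], "rot": [0, 0, 0], "hand": 2.2},
    {"slide": [-0.4, 0, 0], "rot": [0, 0, 0], "hand": 6},
    {"slide": [-0.4, 0, 0], "rot": [0, 0, 0], "hand": 6},
    {"slide": [-0.4, 0, 0], "rot": [0, 0, 0], "hand": 6},
    {"slide": [-0.4, 0, -2], "rot": [0, 0, 0], "hand": 6},
    {"slide": [-0.4, 0, -6], "rot": [0, 0, 0], "hand": 6},
    {"slide": [-0.4, 0, -11], "rot": [0, 0, 0], "hand": 6},
    {"slide": [-0.4, 0, -15], "rot": [0, 0, 0], "hand": 6},
  ],
)

```text
time_s: 7.5
eef_pos: [0.4315, -0.0155, 0.2144]
tool_rot: [0.0, -0.0, 1.0, -0.0]
wrist_force: [-0.1, -0.2, 0.1]
grip_width: 0.0601
```

```bash
cat > dots.py <<'E'
from h import *
def blobs(im,C,zt,roi,thr=70):
    """dark dots (median-blackhat) cast at zt within world roi"""
    g=cv2.cvtColor(im,cv2.COLOR_BGR2GRAY)
    bh=cv2.morphologyEx(g,cv2.MORPH_BLACKHAT,cv2.getStructuringElement(cv2.MORPH_ELLIPSE,(9,9)))
    m=(bh>40).astype(np.uint8)
    n,l,st,ce=cv2.connectedComponentsWithStats(m)
    out=[]
    for i in range(1,n):
        if 2<=st[i,4]<=60 and max(st[i,2],st[i,3])<12:
            v,u=np.nonzero(l==i); w=bh[v,u].astype(float)
            c=[(u*w).sum()/w.sum(),(v*w).sum()/w.sum()]
            Q=cast(C,[c],zt)[0]
            if roi[0]<Q[0]<roi[1] and roi[2]<Q[1]<roi[3]: out.append((np.round(c,1),np.round(Q[:2],4),st[i,4]))
    return out
E
python3 - <<'E'
from dots import *
im,d,C=snap('top')
for o in blobs(im,C,.038,(.3,.62,.25,.45)): print(o)
cv2.imwrite('pics/t2.png',im)
E
python3 m1.py
```

```text
(array([176. , 189.8]), array([0.6199, 0.4063]), np.int32(5))
(array([198.2, 210.5]), array([0.5638, 0.3443]), np.int32(6))
(array([200.5, 248. ]), array([0.4638, 0.3357]), np.int32(6))
(array([200.2, 283.1]), array([0.3712, 0.335 ]), np.int32(8))
plate (array([ 0.56066453, -0.01766965]), np.float32(0.31782985), np.float32(0.16690354), np.float32(-1.5694045))
handle [nan nan nan] 0 (array([0., 0.]), np.float32(0.0), np.float32(0.0), np.float32(0.0))
rib (array([ 0.5985713, -0.0163901]), np.float32(0.09366204), np.float32(0.0052775512), np.float32(-1.5670671)) mean [ 0.59857276 -0.01755895]
rib (array([0.56942958, 0.09262893]), np.float32(0.09341375), np.float32(0.005245219), np.float32(-1.5688465)) mean [0.56942717 0.0926023 ]
rib (array([ 0.56752759, -0.12568618]), np.float32(0.09408101), np.float32(0.005258498), np.float32(-1.5661525)) mean [ 0.56757705 -0.12641277]
rib (array([ 0.54881626, -0.01632594]), np.float32(0.093302675), np.float32(0.005225564), np.float32(-1.5677185)) mean [ 0.54881682 -0.01698871]
rib (array([0.519916  , 0.09357921]), np.float32(0.09564786), np.float32(0
[... 1035 characters left out ...]
.float32(-0.015153527)) mean [ 0.44746378 -0.36835287] 528
rack (array([ 0.48945785, -0.35356158]), np.float32(0.36039793), np.float32(0.12769215), np.float32(-0.24891329))
blank (array([0.56301969, 0.34354061]), np.float32(0.12792933), np.float32(0.037870392), np.float32(-1.5247399)) [175 203  48  16 672]
blank (array([0.46463421, 0.33447364]), np.float32(0.079673916), np.float32(0.038520873), np.float32(-1.4429544)) [186 239  31  18 428]
blank (array([0.37145233, 0.33293742]), np.float32(0.10825276), np.float32(0.038318466), np.float32(1.5308365)) [181 276  41  16 551]m1.py:14: RuntimeWarning: Mean of empty slice.
  print('handle',P[hm].mean(0),hm.sum(),rect(P[hm]))
  ret = um.true_divide(
```

View pics/t2.png

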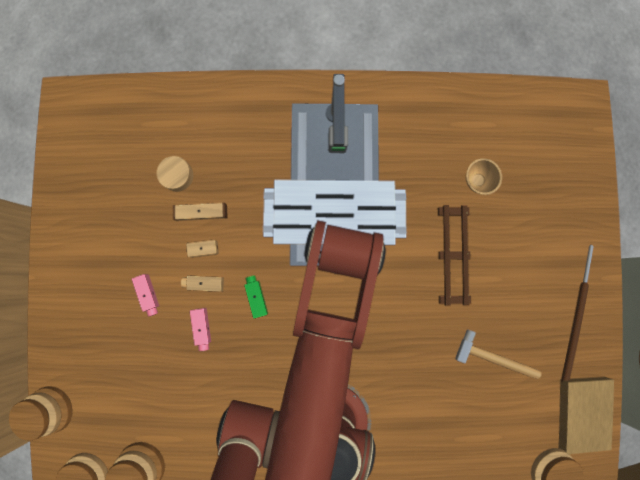

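```bash
python3 -c "
from h import *
plan(.5638,.344,.15,92.6)"
```

```text
slide [-12.91  36.02   6.87] rot [0.0054 0.0091 1.5256] rows>= 6.2 8.2 tcp [ 0.4342 -0.0161  0.2183] phi -179.99 grip 0.0602 t 7.6
```

Emit:
play_rows(
  series=[
    {"slide": [-1, 3, 0.5], "rot": [0, 0, 0.17], "hand": 6.5},
    {"slide": [-3, 8, 1.5], "rot": [0, 0, 0.35], "hand": 6.5},
    {"slide": [-5, 14, 2.5], "rot": [0, 0, 0.53], "hand": 6.5},
    {"slide": [-7, 19, 3.5], "rot": [0, 0, 0.71], "hand": 6.5},
    {"slide": [-9, 24, 4.5], "rot": [0, 0, 0.89], "hand": 6.5},
    {"slide": [-11, 29, 5.5], "rot": [0, 0, 1.07], "hand": 6.5},
    {"slide": [-12, 33, 6.5], "rot": [0, 0, 1.25], "hand": 6.5},
    {"slide": [-12.9, 36, 6.9], "rot": [0, 0, 1.43], "hand": 6.5},
  ],
)

```text
time_s: 8.6
eef_pos: [0.5593, 0.3458, 0.1405]
tool_rot: [-0.001, 0.655, 0.755, -0.002]
wrist_force: [0.3, -0.6, -0.8]
grip_width: 0.065
```

```bash
python3 -c "
from h import *
plan(.5638,.344,.003,92.6)"
```

```text
slide [-0.22  0.48 13.75] rot [-0.004   0.0016  0.0959] rows>= 2.2 0.5 tcp [0.5593 0.3458 0.1405] phi 98.09 grip 0.0650 t 8.6
```

Emit:
play_rows(
  series=[
    {"slide": [-0.2, 0.4, 2], "rot": [0, 0, 0.095], "hand": 6.5},
    {"slide": [-0.2, 0.4, 5], "rot": [0, 0, 0.095], "hand": 6.5},
    {"slide": [-0.2, 0.4, 7], "rot": [0, 0, 0.095], "hand": 6.5},
    {"slide": [-0.2, 0.4, 7], "rot": [0, 0, 0.095], "hand": 6.5},
    {"slide": [-0.2, 0.4, 7], "rot": [0, 0, 0.095], "hand": 6.5},
    {"slide": [-0.2, 0.4, 7], "rot": [0, 0, 0.095], "hand": 6.5},
    {"slide": [-0.2, 0.4, 7], "rot": [0, 0, 0.095], "hand": 6.5},
    {"slide": [-0.2, 0.4, 7], "rot": [0, 0, 0.095], "hand": 6.5},
  ],
)

```text
time_s: 9.6
eef_pos: [0.5651, 0.3433, 0.0743]
tool_rot: [0.0, 0.689, 0.725, 0.0]
wrist_force: [-0.4, 0.1, 0.2]
grip_width: 0.0651
```

```bash
python3 -c "
from h import *
im,d,C=snap('wrist'); cv2.imwrite('pics/w3.png',im)
plan(.5638,.344,.003,92.6)"
```

```text
slide [ 0.08 -0.11  7.11] rot [ 0.0006 -0.0002  0.0058] rows>= 1.1 0.0 tcp [0.5649 0.3433 0.0741] phi 92.93 grip 0.0647 t 9.65
```

View pics/w3.png

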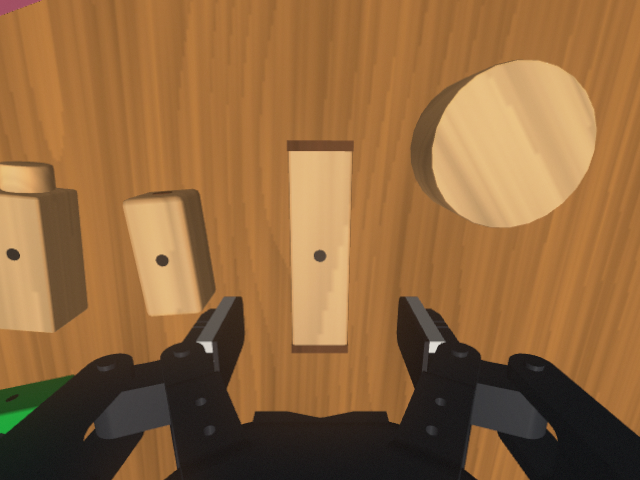

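```bash
python3 -c "
from h import *
im,d,C=snap('wrist')
print(cast(C,[[320,256],[162.5,260],[289,150],[352,151],[293,345],[348,346]],.038), tcp()[0])"
```

```text
[[0.56615188 0.34405991 0.038     ]
 [0.46624593 0.33621708 0.038     ]
 [0.54470332 0.40811966 0.038     ]
 [0.58148415 0.40946916 0.038     ]
 [0.55099279 0.27905002 0.038     ]
 [0.58870151 0.28022218 0.038     ]] [0.56484806 0.34324468 0.07393907]
```

Emit:
play_rows(
  grip_force=60,
  series=[
    {"slide": [0, 0, 2.5], "rot": [0, 0, 0], "hand": 6.5},
    {"slide": [0, 0, 5], "rot": [0, 0, 0], "hand": 6.5},
    {"slide": [0, 0, 6.9], "rot": [0, 0, 0], "hand": 6.5},
    {"slide": [0, 0, 6.9], "rot": [0, 0, 0], "hand": 6.5},
    {"slide": [0, 0, 6.9], "rot": [0, 0, 0], "hand": 3},
    {"slide": [0, 0, 6.9], "rot": [0, 0, 0], "hand": 3},
    {"slide": [0, 0, 6.9], "rot": [0, 0, 0], "hand": 3},
    {"slide": [0, 0, 6.9], "rot": [0, 0, 0], "hand": 3},
  ],
)

```text
time_s: 10.7
eef_pos: [0.565, 0.3434, 0.0052]
tool_rot: [0.0, 0.689, 0.725, 0.0]
wrist_force: [0.0, -0.0, 0.4]
grip_width: 0.0299
```

Emit:
play_rows(
  series=[
    {"slide": [0, 0, 0], "rot": [0, 0, 0], "hand": 3},
    {"slide": [0, 0, 0], "rot": [0, 0, 0], "hand": 3},
    {"slide": [0, 0, 0], "rot": [0, 0, 0], "hand": 3},
    {"slide": [0, 0, -1], "rot": [0, 0, 0], "hand": 3},
    {"slide": [0, 0, -4], "rot": [0, 0, 0], "hand": 3},
    {"slide": [0, 0, -8], "rot": [0, 0, 0], "hand": 3},
    {"slide": [0, 0, -12], "rot": [0, 0, 0], "hand": 3},
    {"slide": [0, 0, -16], "rot": [0, 0, 0], "hand": 3},
  ],
)

```text
time_s: 11.7
eef_pos: [0.5648, 0.3433, 0.1669]
tool_rot: [0.0, 0.689, 0.725, 0.001]
wrist_force: [0.5, -0.2, 0.6]
grip_width: 0.0294
```

```bash
python3 -c "
from h import *
im,d,C=snap('wrist'); cv2.imwrite('pics/w4.png',im)
plan(.5437,-.1264,.16,179.7)"
```

```text
slide [-46.94  -4.85   1.18] rot [ 0.0119  0.0047 -1.5142] rows>= 7.6 8.1 tcp [0.5679 0.3448 0.1744] phi 92.94 grip 0.0298 t 11.75
```

View pics/w4.png

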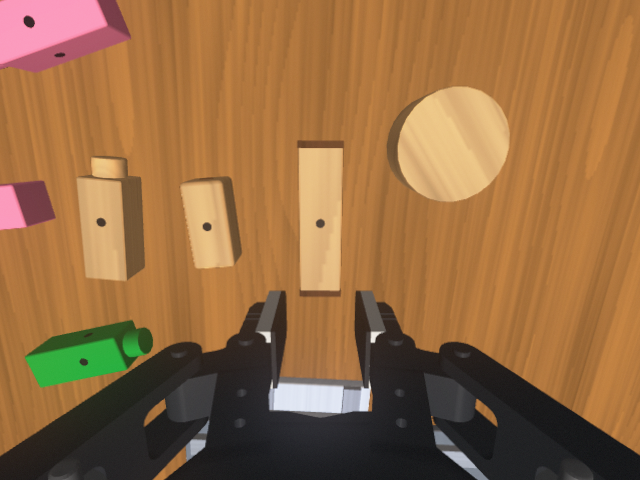

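```bash
python3 -c "
from h import *
im,d,C=snap('wrist')
p,R,s=tcp()
for o in [0,-.019,-.03]:
  for y in [-.015,0,.015]: print(o,y,proj(C,p+R@np.array([0,y,o])).round(0))
print(cast(C,[[320,223]],.038),p, s['joints'])
print(d[320:400:10,270], d[320:400:10,370], d[223,320])
"
```

```text
0 -0.015 [[290. 277.]]
0 0 [[318. 277.]]
0 0.015 [[346. 277.]]
-0.019 -0.015 [[287. 291.]]
-0.019 0 [[318. 291.]]
-0.019 0.015 [[348. 291.]]
-0.03 -0.015 [[285. 301.]]
-0.03 0 [[318. 301.]]
-0.03 0.015 [[350. 301.]]
[[0.57055975 0.34490087 0.038     ]] [0.5681601  0.34482684 0.17266329] [ 4.33622785e-01  1.49220283e-01  1.54645654e+00 -1.84544456e-05
  1.43377581e+00  3.82352325e-01]
[0.12430742 0.11827894 0.11863963 0.11657638 0.11729155 0.11617437
 0.11664152 0.37419584] [0.12348539 0.11876076 0.11850583 0.1194776  0.12005998 0.11892448
 0.11966971 0.4179461 ] 0.32234374
```

```bash
python3 -c "
from h import *
im,d,C=snap('wrist')
p,R,s=tcp()
cv2.imwrite('pics/w5.png',im)
def w(u,v):
  m=np.zeros(d.shape,bool); m[v,u]=1; X=pts(C,d,m)[0]
  return X, (X-p)@R
for u,v in [(320,223),(283,294),(358,294),(280,298),(364,298),(275,330),(366,330),(276,380),(370,380),(320,430)]:
  print((u,v),d[v,u],*w(u,v))
"
```

```text
(320, 223) 0.32062346 [[0.57081015 0.34552515 0.03871848]] [[0.00075555 0.00316021 0.13069175]]
(283, 294) 0.14506446 [[0.55333046 0.3550435  0.21821791]] [[ 0.01166511 -0.01254454 -0.04889257]]
(358, 294) 0.1460363 [[0.58394873 0.35624181 0.21766389]] [[ 0.0112913   0.01809025 -0.04812386]]
(280, 298) 0.14210023 [[0.55242731 0.354677   0.22138387]] [[ 0.01135434 -0.01344297 -0.05206583]]
(364, 298) 0.14194131 [[0.58584521 0.35648667 0.2219045 ]] [[ 0.01145066  0.02002659 -0.05235051]]
(275, 330) 0.117552415 [[0.5532603  0.35489615 0.24688699]] [[ 0.0116027  -0.01242027 -0.07756178]]
(366, 330) 0.11810298 [[0.58330723 0.35618384 0.24673078]] [[ 0.01134854  0.01765132 -0.07719452]]
(276, 380) 0.122262605 [[0.5539966  0.33609935 0.247392  ]] [[-0.00720564 -0.01264422 -0.07812162]]
(370, 380) 0.12054432 [[0.58583081 0.33886312 0.24922043]] [[-0.00607161  0.01930185 -0.07972192]]
(320, 430) 0.07777454 [[0.56767229 0.35491013 0.28865223]] [[ 0.01099635  0.00226726 -0.1192265 ]]
```

View pics/w5.png

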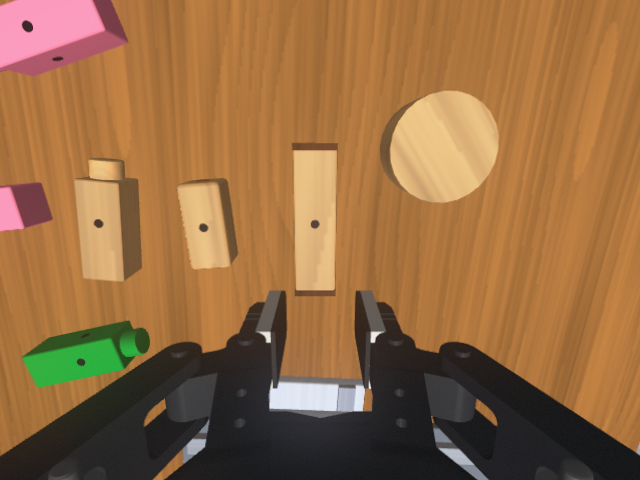

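```bash
python3 -c "
from h import *
im,d,C=snap('scene')
p,R,s=tcp(); print(p)
for z in [0,-.019,-.05,-.1]: print(z,proj(C,p+R@np.array([0,0,z])))
cv2.imwrite('pics/s5.png',cv2.resize(im[200:440,320:640],(800,600),interpolation=cv2.INTER_CUBIC))
im,d,C=snap('wrist')
np.savez('w5.npz',im=im,d=d)
"
```

```text
[0.56546176 0.34356871 0.16656344]
0 [[417.53660379 363.021921  ]]
-0.019 [[419.45086844 358.93769455]]
-0.05 [[422.72521531 351.95518618]]
-0.1 [[428.44164286 339.77571704]]
```

View pics/s5.png

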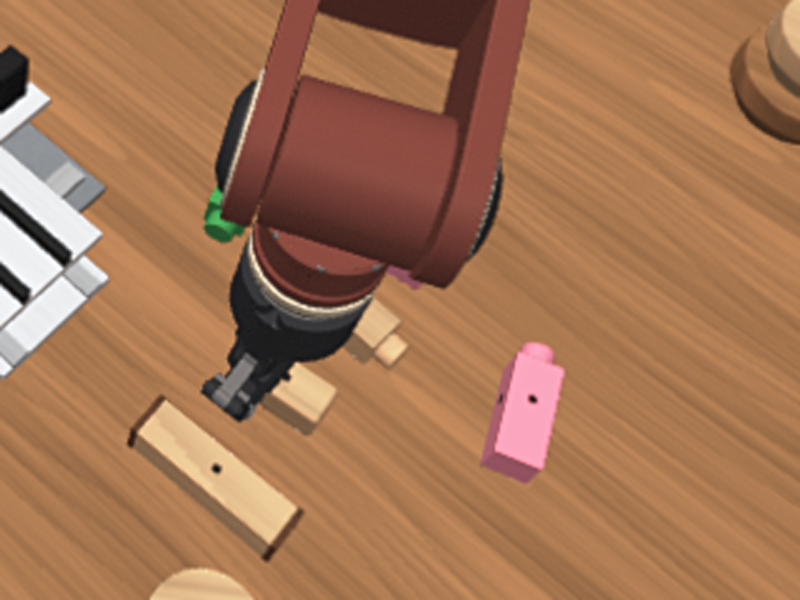

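```bash
python3 -c "
from h import *
p,R,s=tcp(); print(p,s['grip_width'])
for n in ['scene','wrist','top']:
  im,d,C=snap(n)
  P,uv=pts(C,d,np.ones(d.shape,bool))
  T=(P-p)@R
  m=(np.hypot(T[:,0],T[:,1])<.07)&(T[:,2]<.10)&(P[:,2]>.06)
  T=T[m]
  print(n,m.sum(),'max tool z',np.sort(T[:,2])[-10:].round(4))
  i=np.argsort(T[:,2])[-8:]; print(T[i].round(4))
"
```

```text
[0.56451797 0.3431125  0.16453986] 0.030204595798678104
scene 10503 max tool z [-0.057  -0.0568 -0.0552 -0.0542 -0.0499 -0.0491 -0.0465 -0.0447 -0.0434
 -0.0391]
[[ 0.0097  0.0199 -0.0552]
 [ 0.0098  0.017  -0.0542]
 [ 0.0078  0.0213 -0.0499]
 [ 0.0087  0.0223 -0.0491]
 [ 0.0097  0.0201 -0.0465]
 [ 0.0093  0.0218 -0.0447]
 [ 0.0096  0.0162 -0.0434]
 [ 0.0086  0.022  -0.0391]]
wrist 63466 max tool z [-0.0365 -0.0364 -0.0364 -0.0364 -0.0363 -0.0362 -0.0361 -0.036  -0.0353
 -0.0351]
[[ 0.0036 -0.014  -0.0364]
 [ 0.005  -0.014  -0.0364]
 [ 0.0054 -0.014  -0.0363]
 [ 0.005   0.016  -0.0362]
 [ 0.004   0.016  -0.0361]
 [ 0.0043 -0.014  -0.036 ]
 [ 0.005   0.016  -0.0353]
 [ 0.004   0.0161 -0.0351]]
top 3626 max tool z [-0.0899 -0.0897 -0.0895 -0.0888 -0.0888 -0.0887 -0.0882 -0.0874 -0.0842
 -0.0822]
[[-0.0143  0.0397 -0.0895]
 [ 0.0035 -0.0367 -0.0888]
 [ 0.0058 -0.0366 -0.0888]
 [-0.014   0.0375 -0.0887]
 [ 0.0037 -0.0389 -0.0882]
 [ 0.0038 -0.0343 -0.0874]
 [-0.013   0.0431 -0.0842]
 [-0.0123  0.0366 -0.0822]]
```

Emit:
play_rows(
  series=[
    {"slide": [0, 0, 0], "rot": [0, 0, 0], "hand": 6.5},
    {"slide": [0, 0, 4], "rot": [0, 0, 0], "hand": 6.5},
    {"slide": [0, 0, 8], "rot": [0, 0, 0], "hand": 6.5},
    {"slide": [0, 0, 12], "rot": [0, 0, 0], "hand": 6.5},
    {"slide": [0, 0, 15], "rot": [0, 0, 0], "hand": 6.5},
    {"slide": [0, 0, 16.5], "rot": [0, 0, 0], "hand": 6.5},
    {"slide": [0, 0, 17.5], "rot": [0, 0, 0], "hand": 6.5},
    {"slide": [0, 0, 18], "rot": [0, 0, 0], "hand": 6.5},
  ],
)

```text
time_s: 13.1
eef_pos: [0.5653, 0.3435, -0.0149]
tool_rot: [0.0, 0.689, 0.725, 0.001]
wrist_force: [0.2, -0.0, 1.2]
grip_width: 0.0653
```

```bash
python3 -c "
from h import *
im,d,C=snap('wrist'); cv2.imwrite('pics/w6.png',im)
plan(.5651,.344,-.027,92.6)
p,R,s=tcp(); P,uv=pts(C,d,np.ones(d.shape,bool)); T=(P-p)@R
m=(abs(T[:,0])<.02)&(abs(abs(T[:,1])-.035)<.008)&(P[:,2]>.012)&(T[:,2]<0)
print(np.sort(P[m,2])[:10], s['wrist_force'])
"
```

```text
slide [0.06 0.01 1.17] rot [ 0.0005 -0.0002  0.0059] rows>= 0.2 0.0 tcp [ 0.565   0.3433 -0.0153] phi 92.94 grip 0.0651 t 13.15
[0.0265709  0.02714748 0.02727495 0.02766894 0.02780273 0.02790833
 0.02791558 0.02795278 0.02809076 0.02811535] [-0.2318466  -1.04556604  0.00814094]
```

View pics/w6.png

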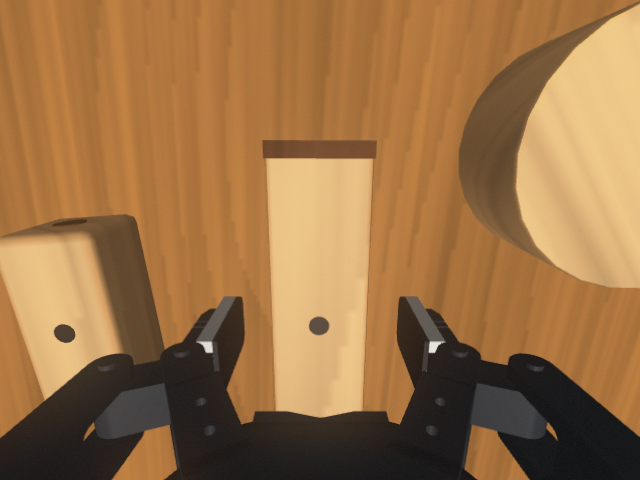

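Emit:
play_rows(
  grip_force=60,
  series=[
    {"slide": [0, 0, 0.7], "rot": [0, 0, 0], "hand": 6.5},
    {"slide": [0, 0, 1.4], "rot": [0, 0, 0], "hand": 6.5},
    {"slide": [0, 0, 1.4], "rot": [0, 0, 0], "hand": 3},
    {"slide": [0, 0, 1.4], "rot": [0, 0, 0], "hand": 3},
    {"slide": [0, 0, 1.4], "rot": [0, 0, 0], "hand": 3},
    {"slide": [0, 0, 1.4], "rot": [0, 0, 0], "hand": 3},
    {"slide": [0, 0, 1.4], "rot": [0, 0, 0], "hand": 3},
    {"slide": [0, 0, 1.4], "rot": [0, 0, 0], "hand": 3},
  ],
)

```text
time_s: 14.15
eef_pos: [0.5647, 0.3432, -0.0294]
tool_rot: [-0.0, 0.689, 0.725, -0.0]
wrist_force: [-0.6, 0.1, -0.6]
grip_width: 0.0375
```

Emit:
play_rows(
  series=[
    {"slide": [0, 0, -0.5], "rot": [0, 0, 0], "hand": 3},
    {"slide": [0, 0, -2], "rot": [0, 0, 0], "hand": 3},
    {"slide": [0, 0, -4.5], "rot": [0, 0, 0], "hand": 3},
    {"slide": [0, 0, -8], "rot": [0, 0, 0], "hand": 3},
    {"slide": [0, 0, -12], "rot": [0, 0, 0], "hand": 3},
    {"slide": [0, 0, -15], "rot": [0, 0, 0], "hand": 3},
    {"slide": [0, 0, -17], "rot": [0, 0, 0], "hand": 3},
    {"slide": [0, 0, -17], "rot": [0, 0, 0], "hand": 3},
  ],
)

```text
time_s: 15.15
eef_pos: [0.5659, 0.3438, 0.1433]
tool_rot: [0.001, 0.689, 0.725, 0.002]
wrist_force: [-0.1, -0.6, -2.9]
grip_width: 0.0372
```

```bash
python3 -c "
from h import *
im,d,C=snap('wrist'); cv2.imwrite('pics/w7.png',im)
plan(.5434,-.1264,.12,179.7)"
```

```text
slide [-46.8   -4.55   2.09] rot [ 9.0000e-04  3.0000e-04 -1.5144e+00] rows>= 7.5 8.1 tcp [0.5649 0.3433 0.141 ] phi 92.93 grip 0.0370 t 15.2
```

View pics/w7.png

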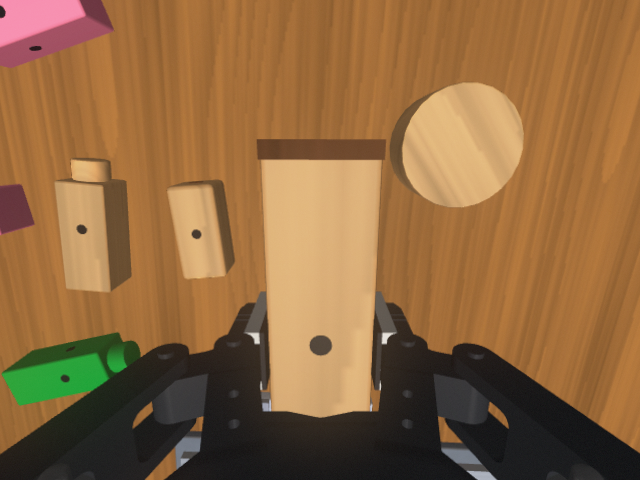

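Emit:
play_rows(
  series=[
    {"slide": [-1.5, 0, 0], "rot": [0, 0, -0.1], "hand": 3},
    {"slide": [-4.5, -0.5, 0], "rot": [0, 0, -0.22], "hand": 3},
    {"slide": [-8, -1, 0], "rot": [0, 0, -0.34], "hand": 3},
    {"slide": [-12, -1.5, 0], "rot": [0, 0, -0.46], "hand": 3},
    {"slide": [-16, -2, 0], "rot": [0, 0, -0.58], "hand": 3},
    {"slide": [-20, -2.5, 0], "rot": [0, 0, -0.7], "hand": 3},
    {"slide": [-24, -2.5, 0], "rot": [0, 0, -0.82], "hand": 3},
    {"slide": [-28, -3, 0], "rot": [0, 0, -0.94], "hand": 3},
  ],
)

```text
time_s: 16.2
eef_pos: [0.5477, 0.0608, 0.1383]
tool_rot: [-0.002, 0.284, 0.959, -0.001]
wrist_force: [-0.2, -0.4, -0.8]
grip_width: 0.0372
```

```bash
python3 -c "
from h import *
p,R,s=tcp()
im,d,C=snap('wrist')
C0=cam('wrist',(np.zeros(3),np.eye(3)))
print(cast(C0,[[320.5,345]],-.0674), blob:=0)
plan(.5434,-.1264,.12,179.7)"
```

```text
[[ 0.00021817  0.00079526 -0.0674    ]] 0
slide [ -9.63 -15.54   1.89] rot [-0.0052 -0.0031 -0.5706] rows>= 2.9 3.1 tcp [0.5474 0.0565 0.1381] phi 147.00 grip 0.0371 t 16.25
```

Emit:
play_rows(
  series=[
    {"slide": [-1.5, -3, 0], "rot": [0, 0, -0.1], "hand": 3},
    {"slide": [-4, -6.5, 0.5], "rot": [0, 0, -0.22], "hand": 3},
    {"slide": [-6, -10, 1], "rot": [0, 0, -0.34], "hand": 3},
    {"slide": [-8, -13, 1.5], "rot": [0, 0, -0.46], "hand": 3},
    {"slide": [-9.2, -15, 1.8], "rot": [0, 0, -0.55], "hand": 3},
    {"slide": [-9.6, -15.5, 1.9], "rot": [0, 0, -0.57], "hand": 3},
    {"slide": [-9.6, -15.5, 1.9], "rot": [0, 0, -0.57], "hand": 3},
    {"slide": [-9.6, -15.5, 1.9], "rot": [0, 0, -0.57], "hand": 3},
  ],
)

```text
time_s: 17.25
eef_pos: [0.5445, -0.1192, 0.1214]
tool_rot: [-0.0, 0.005, 1.0, 0.0]
wrist_force: [0.4, 0.0, -1.0]
grip_width: 0.0372
```

```bash
python3 -c "
from h import *
im,d,C=snap('wrist'); cv2.imwrite('pics/w8.png',im)
plan(.5434,-.1264,.0366,179.7)"
```

```text
slide [ 0.11 -0.72  8.49] rot [ 0.0003 -0.0002 -0.0038] rows>= 1.4 0.0 tcp [ 0.5446 -0.1192  0.1215] phi 179.48 grip 0.0375 t 17.3
```

View pics/w8.png

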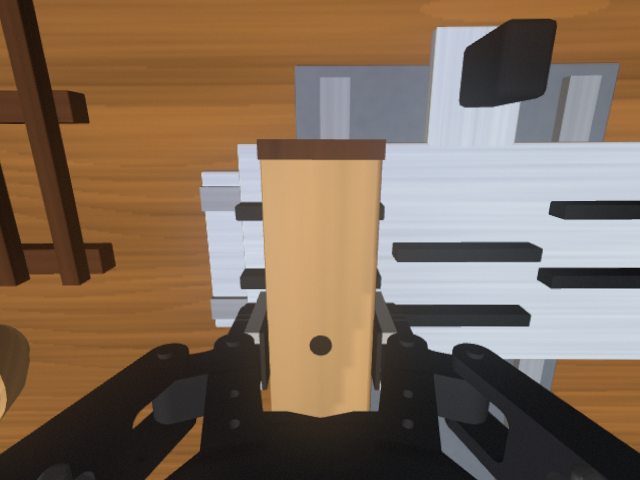

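Emit:
play_rows(
  series=[
    {"slide": [0.1, -0.4, 2], "rot": [0, 0, 0], "hand": 3},
    {"slide": [0.1, -0.7, 5], "rot": [0, 0, 0], "hand": 3},
    {"slide": [0.1, -0.7, 7], "rot": [0, 0, 0], "hand": 3},
    {"slide": [0.1, -0.7, 7.8], "rot": [0, 0, 0], "hand": 3},
    {"slide": [0.1, -0.7, 8.2], "rot": [0, 0, 0], "hand": 3},
    {"slide": [0.1, -0.7, 8.4], "rot": [0, 0, 0], "hand": 3},
    {"slide": [0.1, -0.7, 8.4], "rot": [0, 0, 0], "hand": 3},
    {"slide": [0.1, -0.7, 8.4], "rot": [0, 0, 0], "hand": 3},
  ],
)

```text
time_s: 18.3
eef_pos: [0.544, -0.1274, 0.0384]
tool_rot: [0.001, 0.005, 1.0, -0.0]
wrist_force: [-0.6, -0.5, -1.6]
grip_width: 0.0372
```

```bash
python3 -c "
from h import *
plan(.5434,-.1264,.0366,179.7); print(tcp()[2]['wrist_force'])"
```

```text
slide [0.06 0.1  0.18] rot [-0.0005  0.0012 -0.0043] rows>= 0.0 0.0 tcp [ 0.544  -0.1274  0.0384] phi 179.45 grip 0.0372 t 18.3
[-0.61162201 -0.5251963  -1.55685208]
```

Emit:
play_rows(
  series=[
    {"slide": [0, 0, 0.1], "rot": [0, 0, 0], "hand": 3},
    {"slide": [0, 0, 0.15], "rot": [0, 0, 0], "hand": 3},
    {"slide": [0, 0, 0.15], "rot": [0, 0, 0], "hand": 3},
    {"slide": [0, 0, 0.15], "rot": [0, 0, 0], "hand": 5.5},
    {"slide": [0, 0, 0.15], "rot": [0, 0, 0], "hand": 5.5},
    {"slide": [0, 0, 0.15], "rot": [0, 0, 0], "hand": 5.5},
    {"slide": [0, 0, -2], "rot": [0, 0, 0], "hand": 5.5},
    {"slide": [0, 0, -6], "rot": [0, 0, 0], "hand": 5.5},
  ],
)

```text
time_s: 19.3
eef_pos: [0.5418, -0.1266, 0.0961]
tool_rot: [-0.002, 0.005, 1.0, 0.001]
wrist_force: [0.4, -1.0, 0.2]
grip_width: 0.0551
```

Emit:
play_rows(
  series=[
    {"slide": [0, 1, -3], "rot": [0, 0, 0], "hand": 6.5},
    {"slide": [0, 4, -6], "rot": [0, 0, 0], "hand": 6.5},
    {"slide": [0, 8, -6], "rot": [0, 0, 0], "hand": 6.5},
    {"slide": [0, 12, -6], "rot": [0, 0, 0], "hand": 6.5},
    {"slide": [0, 15, -6], "rot": [0, 0, 0], "hand": 6.5},
    {"slide": [0, 15, -6], "rot": [0, 0, 0], "hand": 6.5},
    {"slide": [0, 15, -6], "rot": [0, 0, 0], "hand": 6.5},
    {"slide": [0, 15, -6], "rot": [0, 0, 0], "hand": 6.5},
  ],
)

```text
time_s: 20.3
eef_pos: [0.545, 0.0218, 0.1576]
tool_rot: [-0.0, 0.005, 1.0, -0.0]
wrist_force: [0.7, 0.4, -0.6]
grip_width: 0.0647
```

```bash
python3 -c "
from dots import *
im,d,C=snap('wrist'); cv2.imwrite('pics/w9.png',im)
for o in blobs(im,C,.104,(.3,.8,-.3,.3)): print(o)
it,d,C=snap('top'); cv2.imwrite('pics/t9.png',it[60:330,120:520])
for o in blobs(it,C,.104,(.4,.75,-.2,.2)): print('top',o)
for o in blobs(it,C,.038,(.3,.62,.25,.45)): print(o)
plan(.464,.3355,.08,97.3)"
```

```text
(array([549.7,   1.3]), array([0.4017, 0.1522]), np.int32(16))
(array([537.,  33.]), array([0.4173, 0.1478]), np.int32(3))
(array([282., 112.]), array([ 0.458 , -0.0008]), np.int32(3))
(array([142. , 141.5]), array([ 0.4746, -0.089 ]), np.int32(2))
(array([231.2, 142.6]), array([ 0.4757, -0.0334]), np.int32(7))
(array([310.1, 143. ]), array([0.4764, 0.0161]), np.int32(3))
(array([143. , 147.6]), array([ 0.4783, -0.089 ]), np.int32(2))
(array([473.9, 166.4]), array([0.4919, 0.1203]), np.int32(7))
(array([ 55.8, 167.8]), array([ 0.4903, -0.1459]), np.int32(5))
(array([472., 180.]), array([0.5005, 0.1201]), np.int32(3))
(array([496.6, 180. ]), array([0.5007, 0.1358]), np.int32(2))
(array([197. , 196.1]), array([ 0.5091, -0.0584]), np.int32(9))
(array([348.7, 195.7]), array([0.5097, 0.0407]), np.int32(7))
(array([479. , 197.7]), array([0.512 , 0.1259]), np.int32(2))
(array([198.6, 206. ]), array([ 0.5156, -0.0581]), np.int32(2))
(array([476.8, 208.6]), array([0.5192, 0.1253]), np.int32(6))
(array([350.2, 209.7]), array([0.5191, 0.0419]), np.int32(5))
(array([192.5, 210. ]), array([ 0.518
[... 2100 characters left out ...]
0.5422, -0.0044]), np.int32(5))
top (array([378.8, 215.9]), array([ 0.5423, -0.128 ]), np.int32(8))
top (array([341.7, 216.3]), array([ 0.5409, -0.0342]), np.int32(3))
top (array([391. , 226.9]), array([ 0.5146, -0.1587]), np.int32(50))
top (array([271.5, 237.3]), array([0.4875, 0.1417]), np.int32(9))
top (array([397.1, 238. ]), array([ 0.4865, -0.1736]), np.int32(5))
top (array([362., 245.]), array([ 0.4687, -0.085 ]), np.int32(3))
(array([200.5, 248. ]), array([0.4638, 0.3356]), np.int32(6))
(array([200.3, 283. ]), array([0.3714, 0.3347]), np.int32(7))
slide [ 8.44 31.27  7.76] rot [-2.0000e-04  0.0000e+00  1.4324e+00] rows>= 5.3 7.7 tcp [0.545  0.0219 0.1576] phi 179.37 grip 0.0651 t 20.4
```

View pics/w9.png

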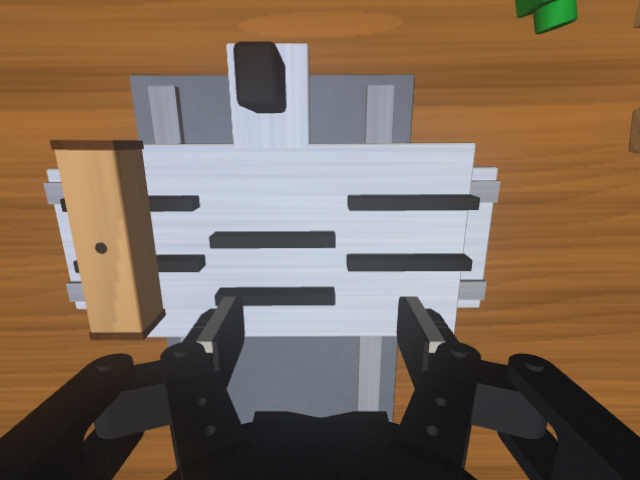

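View pics/t9.png

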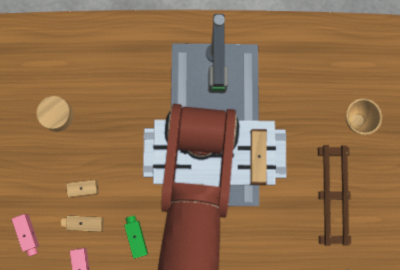

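Emit:
play_rows(
  series=[
    {"slide": [0.5, 2, 0], "rot": [0, 0, 0.17], "hand": 6.5},
    {"slide": [1.5, 6, 0], "rot": [0, 0, 0.35], "hand": 6.5},
    {"slide": [3, 11, 0], "rot": [0, 0, 0.53], "hand": 6.5},
    {"slide": [4.5, 17, 0], "rot": [0, 0, 0.71], "hand": 6.5},
    {"slide": [6, 22, 1], "rot": [0, 0, 0.89], "hand": 6.5},
    {"slide": [7, 26, 3], "rot": [0, 0, 1.07], "hand": 6.5},
    {"slide": [8, 29, 5], "rot": [0, 0, 1.25], "hand": 6.5},
    {"slide": [8.4, 31.3, 7], "rot": [0, 0, 1.43], "hand": 6.5},
  ],
)

```text
time_s: 21.4
eef_pos: [0.4636, 0.3375, 0.0871]
tool_rot: [0.0, 0.661, 0.75, 0.0]
wrist_force: [0.6, -0.4, 0.7]
grip_width: 0.0647
```

Emit:
play_rows(
  series=[
    {"slide": [0, 0, 1], "rot": [0, 0, 0], "hand": 6.5},
    {"slide": [0, 0, 1], "rot": [0, 0, 0], "hand": 6.5},
    {"slide": [0, 0, 1], "rot": [0, 0, 0], "hand": 6.5},
    {"slide": [0, 0, 1], "rot": [0, 0, 0], "hand": 6.5},
    {"slide": [0, 0, 1], "rot": [0, 0, 0], "hand": 6.5},
    {"slide": [0, 0, 1], "rot": [0, 0, 0], "hand": 6.5},
    {"slide": [0, 0, 1], "rot": [0, 0, 0], "hand": 6.5},
    {"slide": [0, 0, 1], "rot": [0, 0, 0], "hand": 6.5},
  ],
)

```text
time_s: 22.4
eef_pos: [0.4639, 0.3366, 0.0777]
tool_rot: [-0.0, 0.659, 0.752, -0.0]
wrist_force: [-0.0, 0.1, -0.6]
grip_width: 0.0652
```

```bash
python3 -c "
from dots import *
im,d,C=snap('wrist'); cv2.imwrite('pics/w10.png',im)
for o in blobs(im,C,.038,(.43,.5,.3,.37)): print(o)
plan(.465,.3357,-.0285,97.3)"
```

```text
slide [-0.1   0.1  10.61] rot [-0.0001  0.0001  0.0039] rows>= 1.7 0.0 tcp [0.4638 0.3366 0.0776] phi 97.53 grip 0.0651 t 22.45
```

View pics/w10.png

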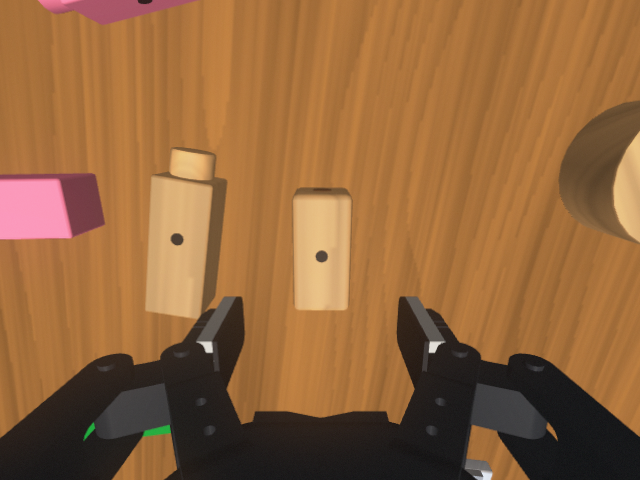

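Emit:
play_rows(
  grip_force=60,
  series=[
    {"slide": [0, 0.1, 3], "rot": [0, 0, 0], "hand": 6.5},
    {"slide": [0, 0.1, 6.5], "rot": [0, 0, 0], "hand": 6.5},
    {"slide": [0, 0.1, 9], "rot": [0, 0, 0], "hand": 6.5},
    {"slide": [0, 0.1, 10.3], "rot": [0, 0, 0], "hand": 6.5},
    {"slide": [0, 0.1, 10.7], "rot": [0, 0, 0], "hand": 6.5},
    {"slide": [0, 0.1, 10.7], "rot": [0, 0, 0], "hand": 3},
    {"slide": [0, 0.1, 10.7], "rot": [0, 0, 0], "hand": 3},
    {"slide": [0, 0.1, 10.7], "rot": [0, 0, 0], "hand": 3},
  ],
)

```text
time_s: 23.45
eef_pos: [0.4661, 0.3373, -0.0279]
tool_rot: [0.0, 0.659, 0.752, 0.001]
wrist_force: [-0.8, -0.4, 2.3]
grip_width: 0.0371
```

Emit:
play_rows(
  series=[
    {"slide": [0, 0, 0], "rot": [0, 0, 0], "hand": 3},
    {"slide": [0, 0, 0], "rot": [0, 0, 0], "hand": 3},
    {"slide": [0, 0, -0.1], "rot": [0, 0, 0], "hand": 3},
    {"slide": [0, 0, -1], "rot": [0, 0, 0], "hand": 3},
    {"slide": [0, 0, -4], "rot": [0, 0, 0], "hand": 3},
    {"slide": [0, 0, -8], "rot": [0, 0, 0], "hand": 3},
    {"slide": [0, 0, -12], "rot": [0, 0, 0], "hand": 3},
    {"slide": [0, 0, -15], "rot": [0, 0, 0], "hand": 3},
  ],
)

```text
time_s: 24.45
eef_pos: [0.4648, 0.3367, 0.1224]
tool_rot: [0.0, 0.659, 0.752, 0.0]
wrist_force: [0.0, -0.6, -1.7]
grip_width: 0.0371
```

```bash
python3 -c "
from h import *
im,d,C=snap('wrist'); cv2.imwrite('pics/w11.png',im)
plan(.5733,-.0165,.12,179.7)"
```

```text
slide [-36.54   5.88   0.65] rot [ 0.0077  0.0029 -1.4342] rows>= 5.9 7.7 tcp [0.4671 0.338  0.127 ] phi 97.53 grip 0.0371 t 24.5
```

View pics/w11.png

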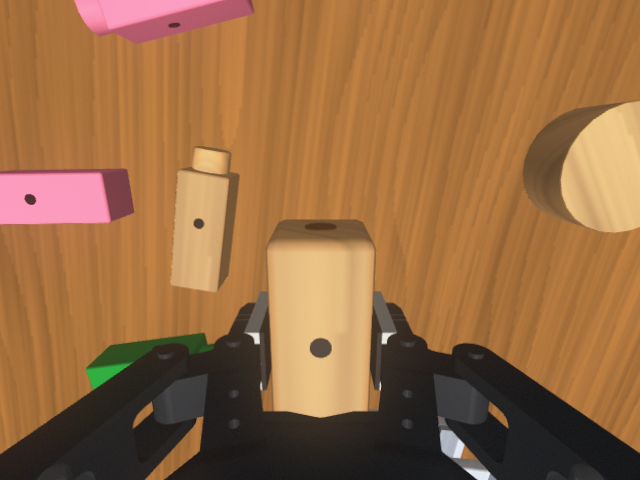

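Emit:
play_rows(
  series=[
    {"slide": [-1.5, 0, -0.5], "rot": [0, 0, -0.1], "hand": 3},
    {"slide": [-4.5, 0.5, -1], "rot": [0, 0, -0.22], "hand": 3},
    {"slide": [-8, 1, -1], "rot": [0, 0, -0.34], "hand": 3},
    {"slide": [-12, 2, -1], "rot": [0, 0, -0.46], "hand": 3},
    {"slide": [-16, 2.5, -1], "rot": [0, 0, -0.58], "hand": 3},
    {"slide": [-20, 3, -1], "rot": [0, 0, -0.7], "hand": 3},
    {"slide": [-24, 4, -1], "rot": [0, 0, -0.82], "hand": 3},
    {"slide": [-27, 4.5, -1], "rot": [0, 0, -0.94], "hand": 3},
  ],
)

```text
time_s: 25.5
eef_pos: [0.5444, 0.0733, 0.1294]
tool_rot: [-0.001, 0.246, 0.969, -0.0]
wrist_force: [-0.7, 0.0, -1.1]
grip_width: 0.037
```

```bash
python3 -c "
from h import *
plan(.5733,-.0165,.12,179.7)"
```

```text
slide [-6.82 -6.52  0.93] rot [-0.0006 -0.0018 -0.4914] rows>= 1.5 2.6 tcp [0.5444 0.0733 0.1294] phi 151.55 grip 0.0370 t 25.5
```

Emit:
play_rows(
  series=[
    {"slide": [-2, -1.5, 0], "rot": [0, 0, -0.12], "hand": 3},
    {"slide": [-4, -4, 0.5], "rot": [0, 0, -0.26], "hand": 3},
    {"slide": [-5.5, -5.5, 0.9], "rot": [0, 0, -0.38], "hand": 3},
    {"slide": [-6.3, -6.1, 0.9], "rot": [0, 0, -0.45], "hand": 3},
    {"slide": [-6.3, -6.1, 0.9], "rot": [0, 0, -0.47], "hand": 3},
    {"slide": [-6.3, -6.1, 0.9], "rot": [0, 0, -0.47], "hand": 3},
    {"slide": [-6.3, -6.1, 0.9], "rot": [0, 0, -0.47], "hand": 3},
    {"slide": [-6.3, -6.1, 0.9], "rot": [0, 0, -0.47], "hand": 3},
  ],
)

```text
time_s: 26.5
eef_pos: [0.5708, -0.0084, 0.1217]
tool_rot: [0.0, 0.015, 1.0, 0.0]
wrist_force: [0.2, -0.8, -0.5]
grip_width: 0.0371
```

```bash
python3 -c "
from h import *
plan(.5733,-.0165,.0366,179.7)"
```

```text
slide [-0.27 -0.8   8.51] rot [ 0.0001  0.0001 -0.024 ] rows>= 1.4 0.1 tcp [ 0.5708 -0.0084  0.1217] phi 178.32 grip 0.0371 t 26.5
```

Emit:
play_rows(
  series=[
    {"slide": [-0.2, -0.4, 2], "rot": [0, 0, -0.02], "hand": 3},
    {"slide": [-0.3, -0.8, 5], "rot": [0, 0, -0.024], "hand": 3},
    {"slide": [-0.3, -0.8, 7], "rot": [0, 0, -0.024], "hand": 3},
    {"slide": [-0.3, -0.8, 7.8], "rot": [0, 0, -0.024], "hand": 3},
    {"slide": [-0.3, -0.8, 8.2], "rot": [0, 0, -0.024], "hand": 3},
    {"slide": [-0.3, -0.8, 8.45], "rot": [0, 0, -0.024], "hand": 3},
    {"slide": [-0.3, -0.8, 8.45], "rot": [0, 0, -0.024], "hand": 3},
    {"slide": [-0.3, -0.8, 8.45], "rot": [0, 0, -0.024], "hand": 3},
  ],
)

```text
time_s: 27.5
eef_pos: [0.5745, -0.017, 0.0381]
tool_rot: [0.001, 0.003, 1.0, -0.0]
wrist_force: [-0.1, 1.1, 1.2]
grip_width: 0.0372
```

Emit:
play_rows(
  series=[
    {"slide": [0, 0, 0], "rot": [0, 0, 0], "hand": 3},
    {"slide": [0, 0, 0], "rot": [0, 0, 0], "hand": 5.5},
    {"slide": [0, 0, 0], "rot": [0, 0, 0], "hand": 5.5},
    {"slide": [0, 0, 0], "rot": [0, 0, 0], "hand": 5.5},
    {"slide": [0, 0, 0], "rot": [0, 0, 0], "hand": 5.5},
    {"slide": [0, 0, -2], "rot": [0, 0, 0], "hand": 5.5},
    {"slide": [0, 0, -6], "rot": [0, 0, 0], "hand": 5.5},
    {"slide": [0, 0, -10], "rot": [0, 0, 0], "hand": 5.5},
  ],
)

```text
time_s: 28.5
eef_pos: [0.5738, -0.0169, 0.1396]
tool_rot: [0.0, 0.003, 1.0, -0.0]
wrist_force: [0.5, 0.4, 0.4]
grip_width: 0.0554
```

```bash
python3 -c "
from dots import *
im,d,C=snap('wrist'); cv2.imwrite('pics/w12.png',im)
print(tcp()[2]['wrist_force'])
it,d,C=snap('top')
for o in blobs(it,C,.038,(.3,.62,.25,.45)): print(o)
plan(.3713,.335,.08,87.7)"
```

```text
[2.81756663 1.10614586 4.52705353]
(array([200.2, 283.1]), array([0.3712, 0.335 ]), np.int32(8))
slide [20.94 35.15  6.2 ] rot [0.0084 0.0111 1.6054] rows>= 6.6 8.6 tcp [ 0.5779 -0.0175  0.1453] phi 179.68 grip 0.0550 t 28.6
```

View pics/w12.png

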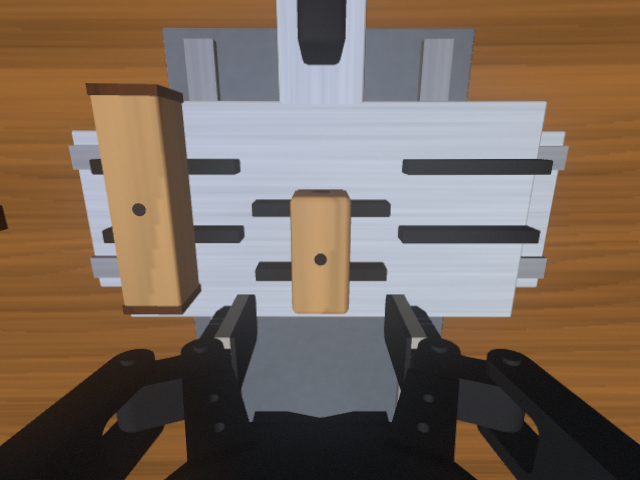

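Emit:
play_rows(
  series=[
    {"slide": [1, 2, -1], "rot": [0, 0, 0.17], "hand": 6.5},
    {"slide": [4, 6, -1], "rot": [0, 0, 0.35], "hand": 6.5},
    {"slide": [7, 11, -1], "rot": [0, 0, 0.53], "hand": 6.5},
    {"slide": [10, 16, -1], "rot": [0, 0, 0.71], "hand": 6.5},
    {"slide": [13, 21, -1], "rot": [0, 0, 0.89], "hand": 6.5},
    {"slide": [16, 26, -1], "rot": [0, 0, 1.07], "hand": 6.5},
    {"slide": [19, 31, 1], "rot": [0, 0, 1.25], "hand": 6.5},
    {"slide": [20.9, 35.1, 3], "rot": [0, 0, 1.43], "hand": 6.5},
  ],
)

```text
time_s: 29.6
eef_pos: [0.3704, 0.3297, 0.112]
tool_rot: [0.001, 0.636, 0.772, 0.002]
wrist_force: [0.9, 0.7, 0.1]
grip_width: 0.065
```

Emit:
play_rows(
  series=[
    {"slide": [0, 0, 1], "rot": [0, 0, 0.16], "hand": 6.5},
    {"slide": [0, 0, 2], "rot": [0, 0, 0.16], "hand": 6.5},
    {"slide": [0, 0, 3], "rot": [0, 0, 0.16], "hand": 6.5},
    {"slide": [0, 0, 3], "rot": [0, 0, 0.16], "hand": 6.5},
    {"slide": [0, 0, 3], "rot": [0, 0, 0.16], "hand": 6.5},
    {"slide": [0, 0, 3], "rot": [0, 0, 0.16], "hand": 6.5},
    {"slide": [0, 0, 3], "rot": [0, 0, 0.16], "hand": 6.5},
    {"slide": [0, 0, 3], "rot": [0, 0, 0.16], "hand": 6.5},
  ],
)

```text
time_s: 30.6
eef_pos: [0.3709, 0.3279, 0.0808]
tool_rot: [0.0, 0.694, 0.72, 0.0]
wrist_force: [-0.3, -0.1, -0.3]
grip_width: 0.0654
```

```bash
python3 -c "
from dots import *
im,d,C=snap('wrist'); cv2.imwrite('pics/w13.png',im)
plan(.3717,.335,-.0295,87.7)"
```

```text
slide [ 0.71  0.11 11.03] rot [ 0.0003 -0.0002  0.0776] rows>= 1.8 0.4 tcp [0.3709 0.3279 0.0808] phi 92.14 grip 0.0652 t 30.65
```

View pics/w13.png

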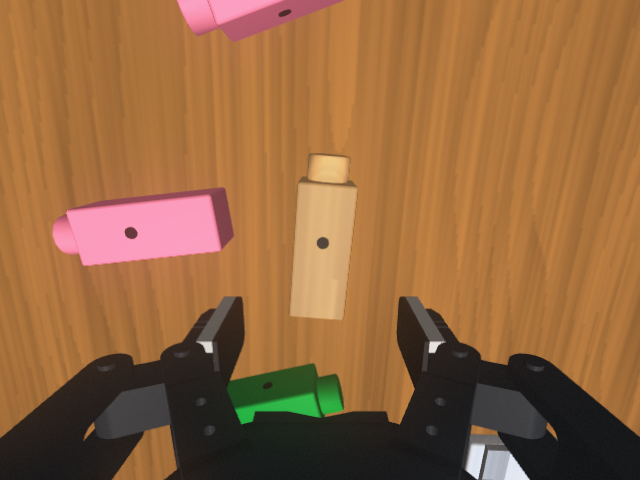

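Emit:
play_rows(
  grip_force=60,
  series=[
    {"slide": [0.4, 0.1, 2], "rot": [0, 0, 0.04], "hand": 6.5},
    {"slide": [0.7, 0.1, 4.5], "rot": [0, 0, 0.077], "hand": 6.5},
    {"slide": [0.7, 0.1, 7.5], "rot": [0, 0, 0.077], "hand": 6.5},
    {"slide": [0.7, 0.1, 10], "rot": [0, 0, 0.077], "hand": 6.5},
    {"slide": [0.7, 0.1, 11.1], "rot": [0, 0, 0.077], "hand": 6.5},
    {"slide": [0.7, 0.1, 11.1], "rot": [0, 0, 0.077], "hand": 6.5},
    {"slide": [0.7, 0.1, 11.1], "rot": [0, 0, 0.077], "hand": 3},
    {"slide": [0.7, 0.1, 11.1], "rot": [0, 0, 0.077], "hand": 3},
  ],
)

```text
time_s: 31.65
eef_pos: [0.3729, 0.3358, -0.0286]
tool_rot: [0.0, 0.721, 0.693, 0.002]
wrist_force: [0.3, 0.4, -1.1]
grip_width: 0.0369
```

Emit:
play_rows(
  series=[
    {"slide": [0, 0, 0], "rot": [0, 0, 0], "hand": 3},
    {"slide": [0, 0, 0], "rot": [0, 0, 0], "hand": 3},
    {"slide": [0, 0, 0], "rot": [0, 0, 0], "hand": 3},
    {"slide": [0, 0, -1], "rot": [0, 0, 0], "hand": 3},
    {"slide": [0, 0, -4], "rot": [0, 0, 0], "hand": 3},
    {"slide": [0, 0, -8], "rot": [0, 0, 0], "hand": 3},
    {"slide": [0, 0, -12], "rot": [0, 0, 0], "hand": 3},
    {"slide": [0, 0, -16], "rot": [0, 0, 0], "hand": 3},
  ],
)

```text
time_s: 32.65
eef_pos: [0.3708, 0.3344, 0.1305]
tool_rot: [-0.0, 0.721, 0.693, -0.001]
wrist_force: [0.5, 0.2, -2.5]
grip_width: 0.0373
```

```bash
python3 -c "
from h import *
im,d,C=snap('wrist'); cv2.imwrite('pics/w14.png',im)
plan(.5442,.0936,.13,179.7)"
```

```text
slide [-23.61  17.96   0.73] rot [ 0.0101  0.0018 -1.6051] rows>= 4.7 8.6 tcp [0.374  0.3366 0.1372] phi 87.74 grip 0.0370 t 32.7
```

View pics/w14.png

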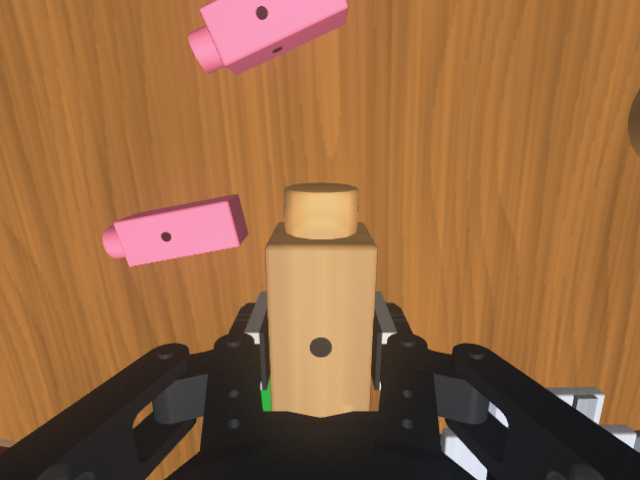

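Emit:
play_rows(
  series=[
    {"slide": [-1, 1, 0], "rot": [0, 0, -0.1], "hand": 3},
    {"slide": [-3, 2.5, 0], "rot": [0, 0, -0.22], "hand": 3},
    {"slide": [-6, 4.5, 0], "rot": [0, 0, -0.36], "hand": 3},
    {"slide": [-9, 7, 0], "rot": [0, 0, -0.5], "hand": 3},
    {"slide": [-12, 9, 0], "rot": [0, 0, -0.64], "hand": 3},
    {"slide": [-15, 11.5, 0], "rot": [0, 0, -0.78], "hand": 3},
    {"slide": [-18, 13.5, 0], "rot": [0, 0, -0.92], "hand": 3},
    {"slide": [-20, 15, 0], "rot": [0, 0, -1.06], "hand": 3},
  ],
)

```text
time_s: 33.7
eef_pos: [0.5135, 0.1276, 0.1289]
tool_rot: [-0.001, 0.27, 0.963, -0.0]
wrist_force: [-0.1, 1.2, -1.2]
grip_width: 0.0369
```

Emit:
play_rows(
  series=[
    {"slide": [0, 0, 0], "rot": [0, 0, -0.14], "hand": 3},
    {"slide": [0, 0, 0], "rot": [0, 0, -0.28], "hand": 3},
    {"slide": [0, 0, 0], "rot": [0, 0, -0.42], "hand": 3},
    {"slide": [0, 0, 0], "rot": [0, 0, -0.52], "hand": 3},
    {"slide": [0, 0, 0], "rot": [0, 0, -0.54], "hand": 3},
    {"slide": [0, 0, 0], "rot": [0, 0, -0.54], "hand": 3},
    {"slide": [0, 0, 0], "rot": [0, 0, -0.54], "hand": 3},
    {"slide": [0, 0, 0], "rot": [0, 0, -0.54], "hand": 3},
  ],
)

```text
time_s: 34.7
eef_pos: [0.5135, 0.1291, 0.1296]
tool_rot: [-0.0, 0.005, 1.0, -0.0]
wrist_force: [0.2, 0.6, -2.0]
grip_width: 0.0373
```

```bash
python3 -c "
from h import *
plan(.5442,.0936,.0366,179.7)"
```

```text
slide [-3.11 -3.51  9.3 ] rot [-0.     -0.     -0.0056] rows>= 1.7 0.0 tcp [0.5135 0.1291 0.1296] phi 179.38 grip 0.0373 t 34.7
```

Emit:
play_rows(
  series=[
    {"slide": [-1, -1, 0], "rot": [0, 0, 0], "hand": 3},
    {"slide": [-2.4, -2.7, 1], "rot": [0, 0, 0], "hand": 3},
    {"slide": [-3.1, -3.5, 3.5], "rot": [0, 0, 0], "hand": 3},
    {"slide": [-3.1, -3.5, 6.5], "rot": [0, 0, 0], "hand": 3},
    {"slide": [-3.1, -3.5, 8.5], "rot": [0, 0, 0], "hand": 3},
    {"slide": [-3.1, -3.5, 9], "rot": [0, 0, 0], "hand": 3},
    {"slide": [-3.1, -3.5, 9.2], "rot": [0, 0, 0], "hand": 3},
    {"slide": [-3.1, -3.5, 9.2], "rot": [0, 0, 0], "hand": 3},
  ],
)

```text
time_s: 35.7
eef_pos: [0.5451, 0.0938, 0.0388]
tool_rot: [0.001, 0.005, 1.0, 0.0]
wrist_force: [-0.7, 0.6, -1.4]
grip_width: 0.0374
```

Emit:
play_rows(
  series=[
    {"slide": [0, 0, 0], "rot": [0, 0, 0], "hand": 3},
    {"slide": [0, 0, 0], "rot": [0, 0, 0], "hand": 3},
    {"slide": [0, 0, 0], "rot": [0, 0, 0], "hand": 5.5},
    {"slide": [0, 0, 0], "rot": [0, 0, 0], "hand": 5.5},
    {"slide": [0, 0, 0], "rot": [0, 0, 0], "hand": 5.5},
    {"slide": [0, 0, 0], "rot": [0, 0, 0], "hand": 5.5},
    {"slide": [0, 0, -2], "rot": [0, 0, 0], "hand": 5.5},
    {"slide": [0, 0, -6], "rot": [0, 0, 0], "hand": 5.5},
  ],
)

```text
time_s: 36.7
eef_pos: [0.5427, 0.0937, 0.0974]
tool_rot: [-0.002, 0.005, 1.0, -0.0]
wrist_force: [0.7, -0.3, 0.4]
grip_width: 0.0547
```

```bash
python3 -c "
from h import *
im,d,C=snap('wrist'); cv2.imwrite('pics/w15.png',im)
plan(.435,-.0155,.25,179.7)"
```

```text
slide [ 11.03 -11.05 -14.55] rot [ 0.0004  0.009  -0.005 ] rows>= 3.4 0.1 tcp [0.5477 0.0939 0.1056] phi 179.41 grip 0.0552 t 36.75
```

Emit:
play_rows(
  series=[
    {"slide": [2, -1, -4], "rot": [0, 0, 0], "hand": 7},
    {"slide": [4, -4, -8], "rot": [0, 0, 0], "hand": 7},
    {"slide": [7, -7, -12], "rot": [0, 0, 0], "hand": 7},
    {"slide": [10, -10, -16], "rot": [0, 0, 0], "hand": 7},
    {"slide": [11, -11, -18], "rot": [0, 0, 0], "hand": 7},
    {"slide": [11, -11, -18], "rot": [0, 0, 0], "hand": 7},
    {"slide": [11, -11, -18], "rot": [0, 0, 0], "hand": 7},
    {"slide": [11, -11, -18], "rot": [0, 0, 0], "hand": 7},
  ],
)

```text
time_s: 37.75
eef_pos: [0.4326, -0.0145, 0.276]
tool_rot: [-0.001, 0.005, 1.0, 0.0]
wrist_force: [0.0, 0.1, -0.6]
grip_width: 0.0699
```

```bash
cat > look.py <<'E'
from dots import *
import sys
k=sys.argv[1]
p,R,s=tcp(); print('tcp',p.round(4))
im,d,C=snap('wrist'); cv2.imwrite(f'pics/w{k}.png',im)
np.savez(f'w{k}.npz',im=im,d=d,**{f'C{i}':c for i,c in enumerate(C)})
it,dt,Ct=snap('top'); cv2.imwrite(f'pics/t{k}.png',it); np.savez(f't{k}.npz',im=it,d=dt,**{f'C{i}':c for i,c in enumerate(Ct)})
E
python3 look.py 20
```

```text
tcp [ 0.4326 -0.0145  0.276 ]
```

View pics/w20.png

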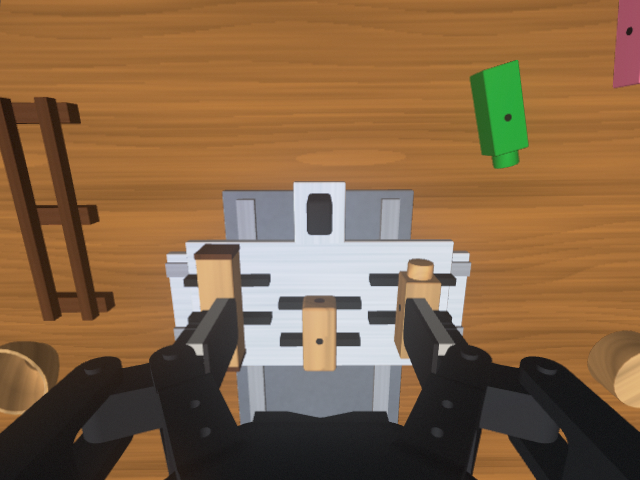

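View pics/t20.png

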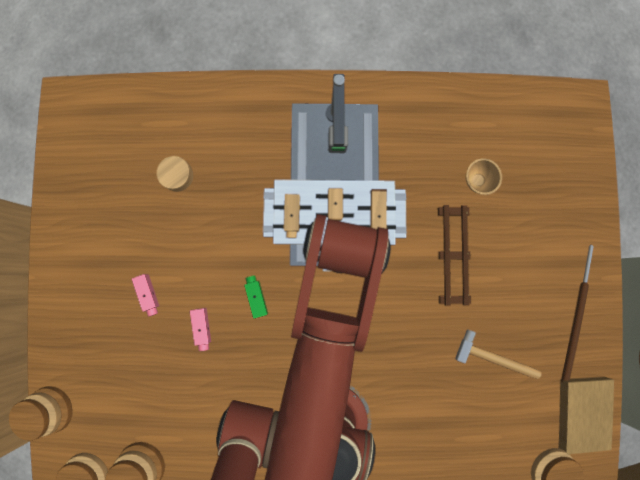

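```bash
cat > dd.py <<'E'
from dots import *
def tdots(im,C,roi=(.4,.75,-.2,.2),z=.104):
    """dark dots inside wood-coloured regions in top view"""
    hsv=cv2.cvtColor(im,cv2.COLOR_BGR2HSV); g=hsv[:,:,2]
    wood=((hsv[:,:,0]>8)&(hsv[:,:,0]<25)&(hsv[:,:,1]>60)&(g>150)).astype(np.uint8)
    cs,h=cv2.findContours(wood,cv2.RETR_EXTERNAL,cv2.CHAIN_APPROX_NONE)
    for c in cs:
        if cv2.contourArea(c)<150: continue
        f=np.zeros(g.shape,np.uint8); cv2.drawContours(f,[c],-1,1,-1); f=cv2.erode(f,np.ones((5,5)))
        v,u=np.nonzero(f)
        if len(u)<10: continue
        med=np.median(g[v,u]); w=np.clip(med-g[v,u].astype(float)-25,0,None)
        if w.sum()<20: continue
        # restrict to near the darkest pixel
        i=w.argmax(); k=(abs(u-u[i])<=3)&(abs(v-v[i])<=3); w=w*k
        px=[(u*w).sum()/w.sum(),(v*w).sum()/w.sum()]
        Q=cast(C,[px],z)[0]
        if roi[0]<Q[0]<roi[1] and roi[2]<Q[1]<roi[3]:
            Pc=cast(C,c.reshape(-1,2),z); r=cv2.minAreaRect(Pc[:,:2].astype(np.float32))
            print('dot',np.round(px,1),Q[:2].round(4),'rect',np.round(r[0],4),np.round(r[1],3),round(r[2],1))
if __name__=='__main__':
    import sys
    T=np.load(sys.argv[1]); tdots(T['im'],[T[f'C{i}'] for i in range(4)])
E
python3 dd.py t20.npz
```

```text
dot [291. 215.] [0.5438 0.0931] rect [0.5426 0.0925] [0.036 0.109] 88.4
dot [378.8 216. ] [ 0.542  -0.1279] rect [ 0.5587 -0.128 ] [0.094 0.035] 0.3
dot [335. 203.] [ 0.5746 -0.0175] rect [ 0.5735 -0.0174] [0.035 0.074] 89.8
```

```bash
python3 -c "
from h import *
plan(.4335,-.016,.033,179.7)"
```

```text
slide [-0.14 -0.15 24.32] rot [ 0.0006 -0.0025 -0.0043] rows>= 3.9 0.0 tcp [ 0.4327 -0.0146  0.2762] phi 179.45 grip 0.0700 t 37.85
```

Emit:
play_rows(
  grip_force=60,
  series=[
    {"slide": [-0.1, -0.1, 5], "rot": [0, 0, 0], "hand": 6},
    {"slide": [-0.1, -0.1, 10], "rot": [0, 0, 0], "hand": 6},
    {"slide": [-0.1, -0.1, 15], "rot": [0, 0, 0], "hand": 6},
    {"slide": [-0.1, -0.1, 19], "rot": [0, 0, 0], "hand": 6},
    {"slide": [-0.1, -0.1, 22], "rot": [0, 0, 0], "hand": 6},
    {"slide": [-0.1, -0.1, 24], "rot": [0, 0, 0], "hand": 6},
    {"slide": [-0.1, -0.1, 24.3], "rot": [0, 0, 0], "hand": 6},
    {"slide": [-0.1, -0.1, 24.3], "rot": [0, 0, 0], "hand": 6},
  ],
)

```text
time_s: 38.85
eef_pos: [0.4342, -0.016, 0.0348]
tool_rot: [-0.0, 0.005, 1.0, 0.0]
wrist_force: [0.1, 0.5, 0.5]
grip_width: 0.06
```

Emit:
play_rows(
  series=[
    {"slide": [0, 0, 0], "rot": [0, 0, 0], "hand": 4},
    {"slide": [0, 0, 0], "rot": [0, 0, 0], "hand": 2},
    {"slide": [0, 0, 0], "rot": [0, 0, 0], "hand": 2},
    {"slide": [0, 0, 0], "rot": [0, 0, 0], "hand": 2},
    {"slide": [0, 0, 0], "rot": [0, 0, 0], "hand": 2},
    {"slide": [0, 0, 0], "rot": [0, 0, 0], "hand": 2},
    {"slide": [0, 0, 0], "rot": [0, 0, 0], "hand": 2},
    {"slide": [0, 0, 0], "rot": [0, 0, 0], "hand": 2},
  ],
)

```text
time_s: 39.85
eef_pos: [0.4349, -0.0162, 0.0359]
tool_rot: [0.001, 0.005, 1.0, -0.0]
wrist_force: [-1.2, 0.9, 5.2]
grip_width: 0.0252
```

```bash
python3 -c "
from h import *
p,R,s=tcp(); print(p.round(4),s['wrist_force'],s['grip_width'])
"; python3 look.py 21; python3 dd.py t21.npz
```

```text
[ 0.4349 -0.0162  0.0359] [-1.16740771  0.9310725   5.22516158] 0.02519252976740303
tcp [ 0.4349 -0.0162  0.0359]
dot [291.2 215. ] [0.5438 0.0928] rect [0.5426 0.0919] [0.037 0.109] 88.5
dot [378.9 216. ] [ 0.5421 -0.1283] rect [ 0.5423 -0.1285] [0.036 0.127] 89.5
dot [335.2 202.9] [ 0.5749 -0.018 ] rect [ 0.5735 -0.0187] [0.033 0.074] 90.0
```

View pics/w21.png

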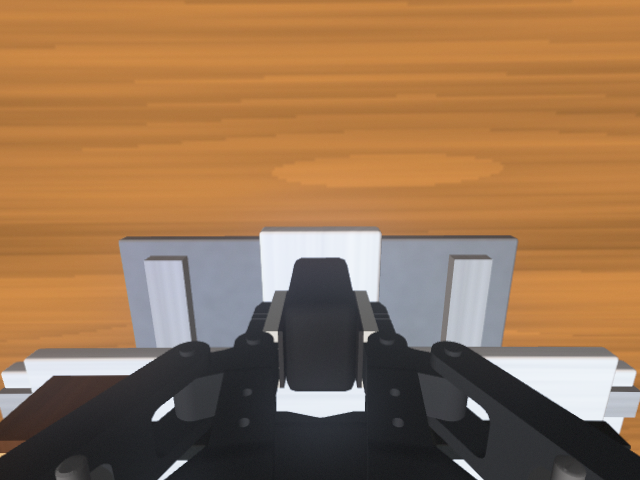

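Emit:
play_rows(
  series=[
    {"slide": [-0.4, 0.3, 0], "rot": [0, 0, 0], "hand": 2},
    {"slide": [-1.3, 0.8, 0], "rot": [0, 0, 0], "hand": 2},
    {"slide": [-2.5, 1.6, 0], "rot": [0, 0, 0], "hand": 2},
    {"slide": [-4, 2.6, 0], "rot": [0, 0, 0], "hand": 2},
    {"slide": [-5.5, 3.6, 0], "rot": [0, 0, 0], "hand": 2},
    {"slide": [-7, 4.5, 0], "rot": [0, 0, 0], "hand": 2},
    {"slide": [-8.5, 5.5, 0], "rot": [0, 0, 0], "hand": 2},
    {"slide": [-10, 6.5, 0], "rot": [0, 0, 0], "hand": 2},
  ],
)

```text
time_s: 40.95
eef_pos: [0.5357, 0.0474, 0.0359]
tool_rot: [0.0, 0.005, 1.0, -0.001]
wrist_force: [-2.8, -2.7, 7.8]
grip_width: 0.0251
```

Emit:
play_rows(
  series=[
    {"slide": [-1.5, 0.9, 0], "rot": [0, 0, 0], "hand": 2},
    {"slide": [-3, 1.9, 0], "rot": [0, 0, 0], "hand": 2},
    {"slide": [-4.5, 2.9, 0], "rot": [0, 0, 0], "hand": 2},
    {"slide": [-5.7, 3.7, 0], "rot": [0, 0, 0], "hand": 2},
    {"slide": [-6.5, 4.2, 0], "rot": [0, 0, 0], "hand": 2},
    {"slide": [-6.9, 4.45, 0], "rot": [0, 0, 0], "hand": 2},
    {"slide": [-7, 4.5, 0], "rot": [0, 0, 0], "hand": 2},
    {"slide": [-7, 4.5, 0], "rot": [0, 0, 0], "hand": 2},
  ],
)

```text
time_s: 41.95
eef_pos: [0.6062, 0.0918, 0.0359]
tool_rot: [0.001, 0.005, 1.0, -0.0]
wrist_force: [-0.2, -0.9, 5.6]
grip_width: 0.0251
```

```bash
python3 -c "
from h import *
p,R,s=tcp(); print(p.round(4),s['wrist_force'],s['grip_width'])
"; python3 look.py 22; python3 dd.py t22.npz
```

```text
[0.6062 0.0918 0.0359] [-0.18647565 -0.91029445  5.61815631] 0.0251102303074418
tcp [0.6062 0.0918 0.0359]
dot [292.8 136.9] [0.7455 0.0902] rect [0.7454 0.0898] [0.074 0.036] 0.4
```

View pics/t22.png

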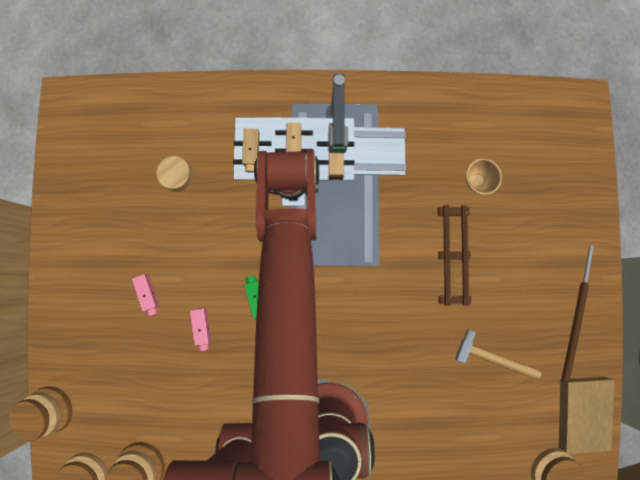

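```bash
python3 - <<'E'
from h import *
T=np.load('t22.npz'); C=[T[f'C{i}'] for i in range(4)]
P,uv=pts(C,T['d'],np.ones(T['d'].shape,bool))
m=(P[:,2]>.222)&(P[:,2]<.241)&(abs(P[:,0]-.713)<.06)&(abs(P[:,1]+.019)<.05)
print('top housing',m.sum(),P[m].min(0),P[m].max(0))
q=P[m]; 
for s in (-1,1):
    k=(q[:,1]+.019)*s>.014; print(s,k.sum(),q[k].min(0),q[k].max(0),q[k].mean(0))
im,d,C=snap('scene'); P,uv=pts(C,d,np.ones(d.shape,bool))
m=(P[:,2]>.15)&(P[:,2]<.236)&(abs(P[:,0]-.713)<.06)&(abs(P[:,1]+.019)<.05)
q=P[m];print('scene',m.sum(),np.percentile(q,[0,1,5,50,95,99,100],axis=0).round(4))
cv2.imwrite('pics/s22.png',cv2.resize(im[230:390,130:330],(800,640)[:2],interpolation=cv2.INTER_CUBIC)[:600])
# pointer: below the housing
m=(P[:,2]>.112)&(P[:,2]<.15)&(abs(P[:,0]-.713)<.03)&(abs(P[:,1]+.019)<.03)
print(m.sum(),P[m].round(3)[:10])
E
```

```text
top housing 216 [ 0.68551852 -0.0409277   0.22204644] [0.7451898  0.00346804 0.24050361]
-1 82 [ 0.68932365 -0.0409277   0.22456252] [ 0.74025577 -0.03335804  0.2359138 ] [ 0.71334859 -0.03691259  0.23030653]
1 81 [ 0.68949298 -0.00374709  0.22321426] [0.73817786 0.00346804 0.23633601] [ 7.12908953e-01 -3.13132750e-04  2.30152710e-01]
scene 768 [[ 0.6878 -0.0378  0.1575]
 [ 0.6911 -0.0265  0.1632]
 [ 0.6955 -0.0127  0.1673]
 [ 0.7231  0.0014  0.2099]
 [ 0.7522  0.0034  0.2339]
 [ 0.7688  0.0042  0.2353]
 [ 0.7728  0.005   0.2359]]
0 []
```

View pics/s22.png

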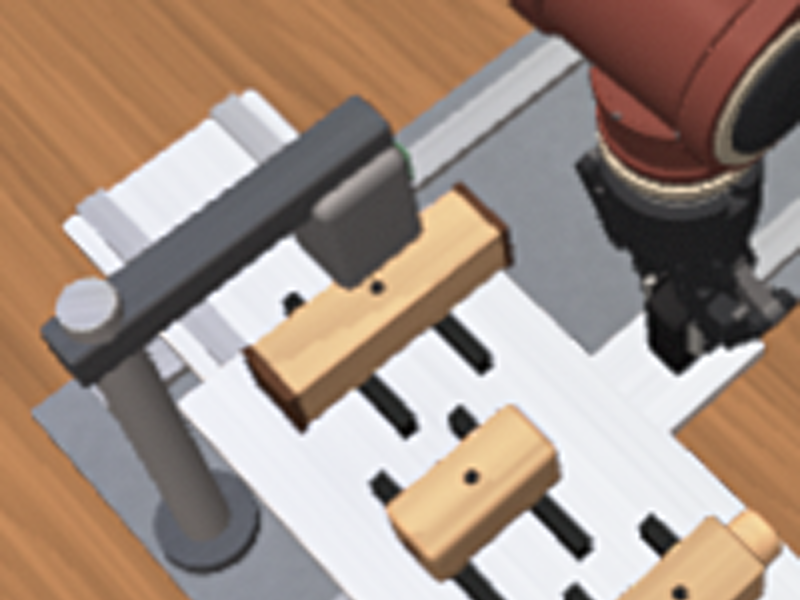

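```bash
python3 - <<'E'
from h import *
C=cam('scene')
print(cast(C,[[130+377/4,230+288/4],[130+471/4,230+477/4]],.104))
T=np.load('t22.npz'); Ct=[T[f'C{i}'] for i in range(4)]
print(tcp()[0], monitor.sense()['time_s'])
E
```

```text
[[ 0.71476606 -0.01930027  0.104     ]
 [ 0.74718295  0.0905085   0.104     ]]
[0.60621679 0.09181852 0.03592424] 42.1
```

Emit:
play_rows(
  series=[
    {"slide": [0, 0, 0], "rot": [0, 0, 0], "hand": 2},
    {"slide": [0, 0, 0], "rot": [0, 0, 0], "hand": 2},
    {"slide": [0, 0, 0], "rot": [0, 0, 0], "hand": 2},
    {"slide": [0, 0, 0], "rot": [0, 0, 0], "hand": 2},
    {"slide": [0, 0, 0], "rot": [0, 0, 0], "hand": 2},
    {"slide": [0, 0, 0], "rot": [0, 0, 0], "hand": 2},
    {"slide": [0, 0, 0], "rot": [0, 0, 0], "hand": 2},
    {"slide": [0, 0, 0], "rot": [0, 0, 0], "hand": 2},
  ],
)

```text
time_s: 43.1
eef_pos: [0.6062, 0.0918, 0.0359]
tool_rot: [0.001, 0.005, 1.0, -0.0]
wrist_force: [-0.0, -2.0, 5.2]
grip_width: 0.0255
```

Emit:
play_rows(
  series=[
    {"slide": [0, 0, 0], "rot": [0, 0, 0], "hand": 2},
    {"slide": [0, 0, 0], "rot": [0, 0, 0], "hand": 2},
    {"slide": [0, 0, 0], "rot": [0, 0, 0], "hand": 2},
    {"slide": [0, 0, 0], "rot": [0, 0, 0], "hand": 2},
    {"slide": [0, 0, 0], "rot": [0, 0, 0], "hand": 2},
    {"slide": [0, 0, 0], "rot": [0, 0, 0], "hand": 2},
    {"slide": [0, 0, 0], "rot": [0, 0, 0], "hand": 2},
    {"slide": [0, 0, 0], "rot": [0, 0, 0], "hand": 2},
  ],
)

```text
time_s: 44.1
eef_pos: [0.6062, 0.0918, 0.0359]
tool_rot: [0.001, 0.005, 1.0, -0.0]
wrist_force: [0.1, -0.9, 4.8]
grip_width: 0.0249
```

```bash
python3 look.py 23; python3 dd.py t23.npz; python3 - <<'E'
from h import *
p,R,s=tcp(); print(s['time_s'],s['grip_width'])
P=np.array([.7131,-.0191]); L0=np.array([.4349,-.0162])
# mid front pos avg
mid=np.array([.5440,.0930]); tgt=L0+P-mid; print('mid tcp target',tgt)
d=np.r_[tgt,p[2]]-p; print(R.T@d*100)
E
```

```text
tcp [0.6062 0.0918 0.0359]
dot [292.8 136.9] [0.7455 0.0902] rect [0.7454 0.0898] [0.074 0.036] 0.4
44.2 0.025187955514597956
mid tcp target [ 0.604  -0.1283]
[-4.84198010e-03 -2.20108837e+01  9.22592310e-03]
```

Emit:
play_rows(
  series=[
    {"slide": [0, -0.4, 0], "rot": [0, 0, 0], "hand": 2},
    {"slide": [0, -1.2, 0], "rot": [0, 0, 0], "hand": 2},
    {"slide": [0, -2.5, 0], "rot": [0, 0, 0], "hand": 2},
    {"slide": [0, -4.2, 0], "rot": [0, 0, 0], "hand": 2},
    {"slide": [0, -6, 0], "rot": [0, 0, 0], "hand": 2},
    {"slide": [0, -8, 0], "rot": [0, 0, 0], "hand": 2},
    {"slide": [0, -10, 0], "rot": [0, 0, 0], "hand": 2},
    {"slide": [0, -12, 0], "rot": [0, 0, 0], "hand": 2},
  ],
)

```text
time_s: 45.2
eef_pos: [0.6053, -0.0283, 0.0359]
tool_rot: [0.002, 0.005, 1.0, 0.0]
wrist_force: [3.3, 3.1, 5.6]
grip_width: 0.0253
```

Emit:
play_rows(
  series=[
    {"slide": [0, -2, 0], "rot": [0, 0, 0], "hand": 2},
    {"slide": [0, -4, 0], "rot": [0, 0, 0], "hand": 2},
    {"slide": [0, -6, 0], "rot": [0, 0, 0], "hand": 2},
    {"slide": [0, -7.7, 0], "rot": [0, 0, 0], "hand": 2},
    {"slide": [0, -9, 0], "rot": [0, 0, 0], "hand": 2},
    {"slide": [0, -9.7, 0], "rot": [0, 0, 0], "hand": 2},
    {"slide": [0, -10, 0], "rot": [0, 0, 0], "hand": 2},
    {"slide": [0, -10, 0], "rot": [0, 0, 0], "hand": 2},
  ],
)

```text
time_s: 46.2
eef_pos: [0.6041, -0.1289, 0.0359]
tool_rot: [0.002, 0.005, 1.0, -0.001]
wrist_force: [1.4, -0.9, 5.4]
grip_width: 0.0251
```

```bash
python3 look.py 24; python3 dd.py t24.npz; python3 - <<'E'
from h import *
im,d,C=snap('scene'); cv2.imwrite('pics/s24.png',cv2.resize(im[230:390,130:330],(800,640),interpolation=cv2.INTER_CUBIC)[:600])
E
```

```text
tcp [ 0.6041 -0.1289  0.0359]
dot [378.8 138. ] [ 0.7438 -0.1303] rect [ 0.7495 -0.1296] [0.034 0.064] 89.0
```

View pics/s24.png

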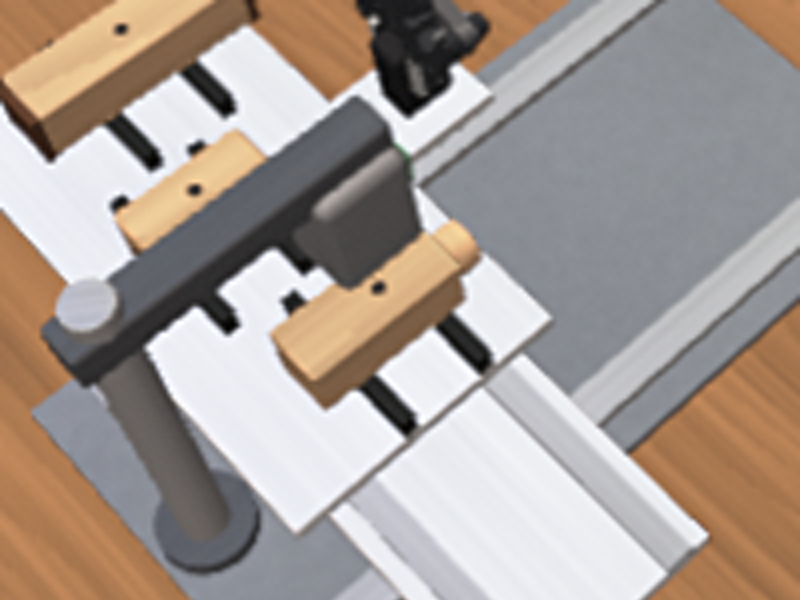

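Emit:
play_rows(
  series=[
    {"slide": [0, 0, 0], "rot": [0, 0, 0], "hand": 2},
    {"slide": [0, 0, 0], "rot": [0, 0, 0], "hand": 2},
    {"slide": [0, 0, 0], "rot": [0, 0, 0], "hand": 2},
    {"slide": [0, 0, 0], "rot": [0, 0, 0], "hand": 2},
    {"slide": [0, 0, 0], "rot": [0, 0, 0], "hand": 2},
    {"slide": [0, 0, 0], "rot": [0, 0, 0], "hand": 2},
    {"slide": [0, 0, 0], "rot": [0, 0, 0], "hand": 2},
    {"slide": [0, 0, 0], "rot": [0, 0, 0], "hand": 2},
  ],
)

```text
time_s: 47.35
eef_pos: [0.6041, -0.1289, 0.0359]
tool_rot: [0.002, 0.005, 1.0, -0.001]
wrist_force: [1.3, -0.9, 5.3]
grip_width: 0.025
```

Emit:
play_rows(
  series=[
    {"slide": [0, 0, 0], "rot": [0, 0, 0], "hand": 2},
    {"slide": [0, 0, 0], "rot": [0, 0, 0], "hand": 2},
    {"slide": [0, 0, 0], "rot": [0, 0, 0], "hand": 2},
    {"slide": [0, 0, 0], "rot": [0, 0, 0], "hand": 2},
    {"slide": [0, 0, 0], "rot": [0, 0, 0], "hand": 2},
    {"slide": [0, 0, 0], "rot": [0, 0, 0], "hand": 2},
    {"slide": [0, 0, 0], "rot": [0, 0, 0], "hand": 2},
    {"slide": [0, 0, 0], "rot": [0, 0, 0], "hand": 2},
  ],
)

```text
time_s: 48.35
eef_pos: [0.6041, -0.1289, 0.0359]
tool_rot: [0.002, 0.005, 1.0, -0.001]
wrist_force: [1.0, -0.7, 5.7]
grip_width: 0.0254
```

```bash
python3 look.py 25; python3 dd.py t25.npz; python3 - <<'E'
from h import *
p,R,s=tcp(); print(s['time_s'],s['grip_width'])
im,d,C=snap('scene'); cv2.imwrite('pics/s25.png',cv2.resize(im[230:390,130:330],(800,640),interpolation=cv2.INTER_CUBIC)[:600])
print('short by scene cam', cast(C,[[130+195/4,230+189/4]],.104))
P=np.array([.7131,-.0191]); L0=np.array([.4349,-.0162])
sh=np.array([.5747,-.0177]); tgt=L0+P-sh; print('short tcp target',tgt)
d=np.r_[tgt,p[2]]-p; print(R.T@d*100)
E
```

```text
tcp [ 0.6041 -0.1289  0.0359]
dot [378.8 138. ] [ 0.7438 -0.1303] rect [ 0.7495 -0.1296] [0.034 0.064] 89.0
48.45 0.025260948507613172
short by scene cam [[ 0.74470427 -0.13012291  0.104     ]]
short tcp target [ 0.5733 -0.0176]
[ 3.20047768 11.10251738 -0.02492438]
```

View pics/s25.png

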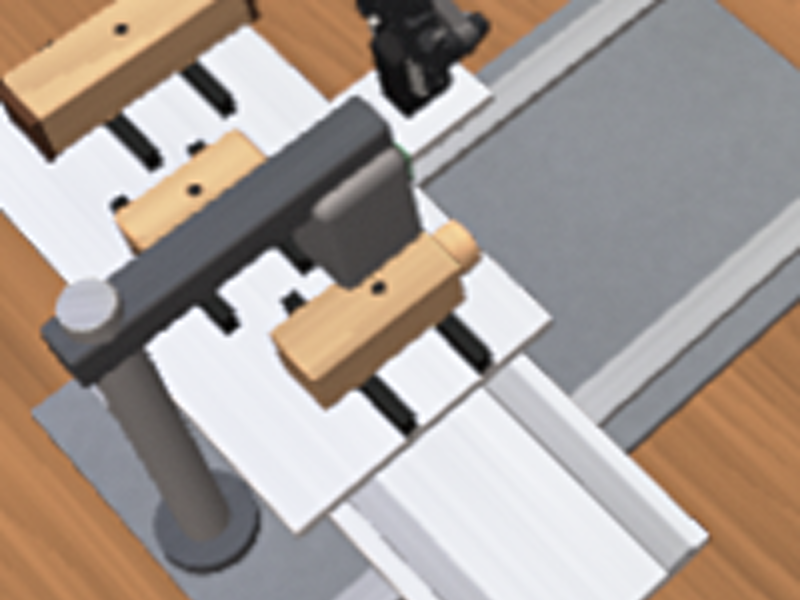

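Emit:
play_rows(
  series=[
    {"slide": [0.1, 0.4, 0], "rot": [0, 0, 0], "hand": 2},
    {"slide": [0.4, 1.4, 0], "rot": [0, 0, 0], "hand": 2},
    {"slide": [0.8, 2.8, 0], "rot": [0, 0, 0], "hand": 2},
    {"slide": [1.3, 4.4, 0], "rot": [0, 0, 0], "hand": 2},
    {"slide": [1.8, 6.2, 0], "rot": [0, 0, 0], "hand": 2},
    {"slide": [2.3, 8, 0], "rot": [0, 0, 0], "hand": 2},
    {"slide": [2.7, 9.4, 0], "rot": [0, 0, 0], "hand": 2},
    {"slide": [3, 10.4, 0], "rot": [0, 0, 0], "hand": 2},
  ],
)

```text
time_s: 49.5
eef_pos: [0.575, -0.0238, 0.0359]
tool_rot: [0.002, 0.005, 1.0, -0.001]
wrist_force: [2.3, -2.8, 5.6]
grip_width: 0.0252
```

Emit:
play_rows(
  series=[
    {"slide": [0.15, 0.5, 0], "rot": [0, 0, 0], "hand": 2},
    {"slide": [0.2, 0.7, 0], "rot": [0, 0, 0], "hand": 2},
    {"slide": [0.2, 0.7, 0], "rot": [0, 0, 0], "hand": 2},
    {"slide": [0.2, 0.7, 0], "rot": [0, 0, 0], "hand": 2},
    {"slide": [0.2, 0.7, 0], "rot": [0, 0, 0], "hand": 2},
    {"slide": [0.2, 0.7, 0], "rot": [0, 0, 0], "hand": 2},
    {"slide": [0.2, 0.7, 0], "rot": [0, 0, 0], "hand": 2},
    {"slide": [0.2, 0.7, 0], "rot": [0, 0, 0], "hand": 2},
  ],
)

```text
time_s: 50.5
eef_pos: [0.5731, -0.0167, 0.0359]
tool_rot: [0.001, 0.005, 1.0, -0.0]
wrist_force: [1.3, 0.7, 6.6]
grip_width: 0.0252
```

```bash
python3 look.py 26; python3 dd.py t26.npz; python3 - <<'E'
from h import *
p,R,s=tcp(); print(s['time_s'],s['grip_width'])
im,d,C=snap('scene'); cv2.imwrite('pics/s26.png',cv2.resize(im[230:390,130:330],(800,640),interpolation=cv2.INTER_CUBIC)[:600])
E
```

```text
tcp [ 0.5731 -0.0167  0.0359]
dot [291.9 161.1] [0.682 0.092] rect [0.6801 0.0918] [0.109 0.036] 0.4
dot [378.5 162.1] [ 0.6806 -0.1287] rect [ 0.6801 -0.1288] [0.034 0.128] 89.3
50.6 0.02539145784320662
```

View pics/s26.png

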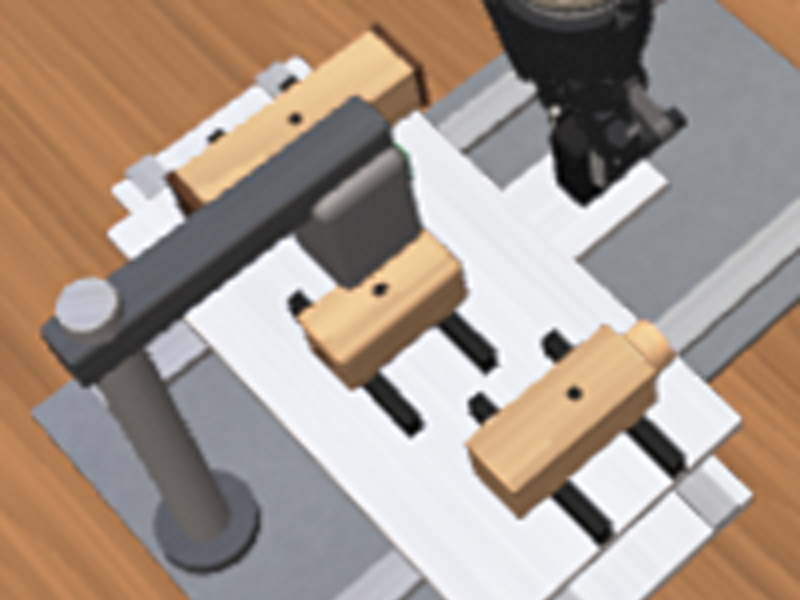

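Emit:
play_rows(
  series=[
    {"slide": [0, 0, 0], "rot": [0, 0, 0], "hand": 2},
    {"slide": [0, 0, 0], "rot": [0, 0, 0], "hand": 2},
    {"slide": [0, 0, 0], "rot": [0, 0, 0], "hand": 2},
    {"slide": [0, 0, 0], "rot": [0, 0, 0], "hand": 2},
    {"slide": [0, 0, 0], "rot": [0, 0, 0], "hand": 2},
    {"slide": [0, 0, 0], "rot": [0, 0, 0], "hand": 2},
    {"slide": [0, 0, 0], "rot": [0, 0, 0], "hand": 2},
    {"slide": [0, 0, 0], "rot": [0, 0, 0], "hand": 2},
  ],
)

```text
time_s: 51.65
eef_pos: [0.5731, -0.0167, 0.0359]
tool_rot: [0.001, 0.005, 1.0, -0.0]
wrist_force: [1.9, -0.2, 6.5]
grip_width: 0.025
```

Emit:
play_rows(
  series=[
    {"slide": [0, 0, 0], "rot": [0, 0, 0], "hand": 2},
    {"slide": [0, 0, 0], "rot": [0, 0, 0], "hand": 2},
    {"slide": [0, 0, 0], "rot": [0, 0, 0], "hand": 2},
    {"slide": [0, 0, 0], "rot": [0, 0, 0], "hand": 2},
    {"slide": [0, 0, 0], "rot": [0, 0, 0], "hand": 2},
    {"slide": [0, 0, 0], "rot": [0, 0, 0], "hand": 2},
    {"slide": [0, 0, 0], "rot": [0, 0, 0], "hand": 2},
    {"slide": [0, 0, 0], "rot": [0, 0, 0], "hand": 2},
  ],
)

```text
time_s: 52.65
eef_pos: [0.5731, -0.0167, 0.0359]
tool_rot: [0.001, 0.005, 1.0, -0.0]
wrist_force: [0.8, 0.1, 6.7]
grip_width: 0.025
```

```bash
python3 look.py 27; python3 dd.py t27.npz; python3 - <<'E'
from h import *
p,R,s=tcp(); print(s['time_s'],s['grip_width'])
d=np.array([.4349,-.0162,p[2]])-p; print(R.T@d*100)
im,d,C=snap('scene'); cv2.imwrite('pics/s27.png',cv2.resize(im[230:390,130:330],(800,640),interpolation=cv2.INTER_CUBIC)[:600])
E
```

```text
tcp [ 0.5731 -0.0167  0.0359]
dot [291.9 161.1] [0.682 0.092] rect [0.6801 0.0918] [0.109 0.036] 0.4
dot [378.5 162.1] [ 0.6805 -0.1287] rect [ 0.6801 -0.1288] [0.034 0.128] 89.3
52.75 0.025512420137020708
[13.81652421 -0.09601764 -0.03601259]
```

View pics/s27.png

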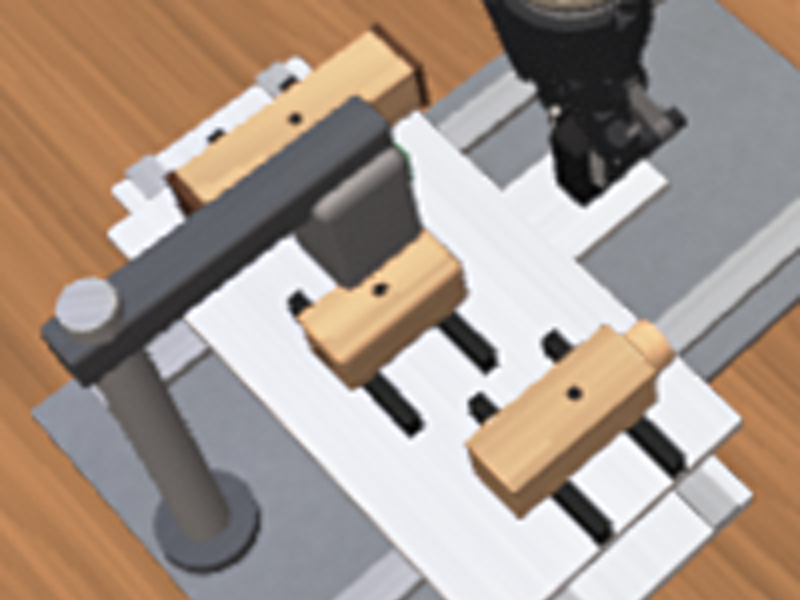

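Emit:
play_rows(
  series=[
    {"slide": [0.4, 0, 0], "rot": [0, 0, 0], "hand": 2},
    {"slide": [1.4, 0, 0], "rot": [0, 0, 0], "hand": 2},
    {"slide": [3, 0, 0], "rot": [0, 0, 0], "hand": 2},
    {"slide": [4.7, 0, 0], "rot": [0, 0, 0], "hand": 2},
    {"slide": [6.4, 0, 0], "rot": [0, 0, 0], "hand": 2},
    {"slide": [8, 0, 0], "rot": [0, 0, 0], "hand": 2},
    {"slide": [9.6, -0.1, 0], "rot": [0, 0, 0], "hand": 2},
    {"slide": [11.2, -0.1, 0], "rot": [0, 0, 0], "hand": 2},
  ],
)

```text
time_s: 53.8
eef_pos: [0.4608, -0.0164, 0.0359]
tool_rot: [0.002, 0.005, 1.0, -0.0]
wrist_force: [3.1, 0.8, 8.8]
grip_width: 0.0254
```

Emit:
play_rows(
  series=[
    {"slide": [1.2, 0, 0], "rot": [0, 0, 0], "hand": 2},
    {"slide": [2, 0, 0], "rot": [0, 0, 0], "hand": 2},
    {"slide": [2.5, 0, 0], "rot": [0, 0, 0], "hand": 2},
    {"slide": [2.7, 0, 0], "rot": [0, 0, 0], "hand": 2},
    {"slide": [2.8, 0, 0], "rot": [0, 0, 0], "hand": 2},
    {"slide": [2.8, 0, 0], "rot": [0, 0, 0], "hand": 2},
    {"slide": [2.8, 0, 0], "rot": [0, 0, 0], "hand": 2},
    {"slide": [2.8, 0, 0], "rot": [0, 0, 0], "hand": 2},
  ],
)

```text
time_s: 54.8
eef_pos: [0.4345, -0.0162, 0.0359]
tool_rot: [0.003, 0.005, 1.0, -0.0]
wrist_force: [8.1, 0.4, 2.0]
grip_width: 0.0252
```

Emit:
play_rows(
  series=[
    {"slide": [-0.2, 0, 0], "rot": [0, 0, 0], "hand": 2.3},
    {"slide": [-0.2, 0, 0], "rot": [0, 0, 0], "hand": 6},
    {"slide": [-0.2, 0, 0], "rot": [0, 0, 0], "hand": 6},
    {"slide": [-0.2, 0, 0], "rot": [0, 0, 0], "hand": 6},
    {"slide": [-0.2, 0, -2], "rot": [0, 0, 0], "hand": 6},
    {"slide": [-0.2, 0, -6], "rot": [0, 0, 0], "hand": 6},
    {"slide": [-0.2, 0, -11], "rot": [0, 0, 0], "hand": 6},
    {"slide": [-0.2, 0, -16], "rot": [0, 0, 0], "hand": 6},
  ],
)

```text
time_s: 55.8
eef_pos: [0.4333, -0.016, 0.1954]
tool_rot: [-0.001, 0.005, 1.0, 0.0]
wrist_force: [1.5, -0.8, 0.4]
grip_width: 0.0597
```

```bash
python3 look.py 30; python3 dd.py t30.npz; python3 -c "
from h import *
plan(.543,-.1275,.14,179.7)"
```

```text
tcp [ 0.4333 -0.016   0.1954]
dot [291.1 215.1] [0.5436 0.0929] rect [0.5417 0.0918] [0.036 0.107] 88.8
dot [379. 216.] [ 0.542  -0.1284] rect [ 0.5424 -0.1284] [0.036 0.127] 89.4
dot [335.2 203. ] [ 0.5747 -0.0178] rect [ 0.5723 -0.0187] [0.033 0.076] 90.0
slide [-10.62 -10.94   6.28] rot [-0.0023  0.0112 -0.0053] rows>= 2.6 0.1 tcp [ 0.4373 -0.0168  0.2014] phi 179.40 grip 0.0599 t 55.9
```

View pics/t30.png

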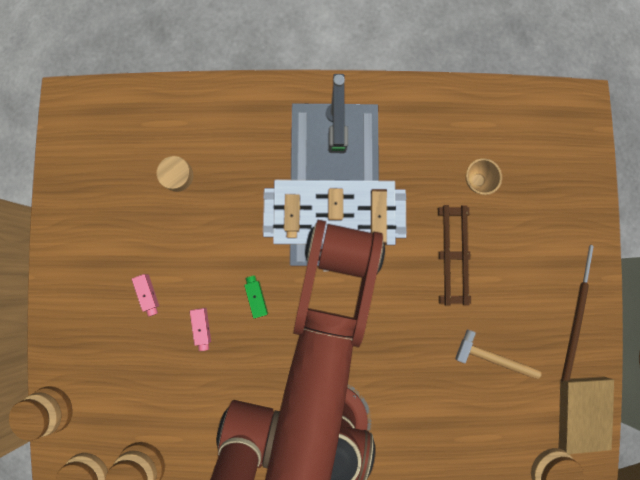

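Emit:
play_rows(
  series=[
    {"slide": [-2, -2, 0], "rot": [0, 0, 0], "hand": 6},
    {"slide": [-5, -5, 1], "rot": [0, 0, 0], "hand": 6},
    {"slide": [-8, -8, 3], "rot": [0, 0, 0], "hand": 6},
    {"slide": [-10.5, -11, 5], "rot": [0, 0, 0], "hand": 6},
    {"slide": [-10.5, -11, 6], "rot": [0, 0, 0], "hand": 6},
    {"slide": [-10.5, -11, 6], "rot": [0, 0, 0], "hand": 6},
    {"slide": [-10.5, -11, 6], "rot": [0, 0, 0], "hand": 6},
    {"slide": [-10.5, -11, 6], "rot": [0, 0, 0], "hand": 6},
  ],
)

```text
time_s: 56.9
eef_pos: [0.538, -0.1268, 0.1358]
tool_rot: [0.001, 0.005, 1.0, -0.0]
wrist_force: [-0.0, -0.2, 0.6]
grip_width: 0.0603
```

```bash
python3 look.py 31; python3 -c "
from h import *
plan(.543,-.1278,.0366,179.7)"
```

```text
tcp [ 0.538  -0.1268  0.1358]
slide [-0.48 -0.08  9.9 ] rot [-0.0006  0.0016 -0.0046] rows>= 1.6 0.0 tcp [ 0.5381 -0.1269  0.1356] phi 179.44 grip 0.0603 t 57.0
```

View pics/w31.png

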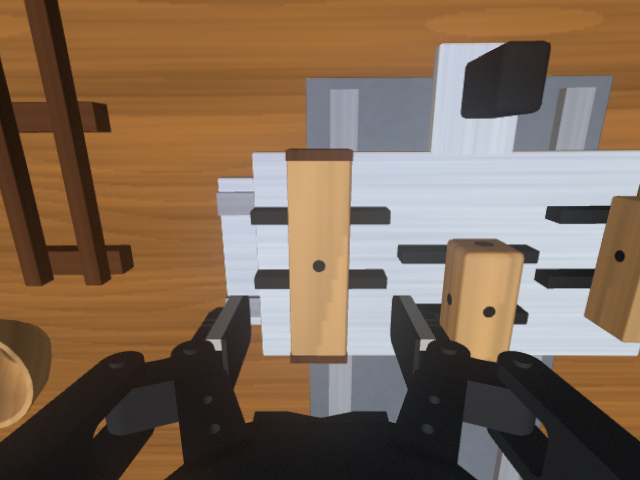

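Emit:
play_rows(
  grip_force=60,
  series=[
    {"slide": [-0.4, -0.1, 2.5], "rot": [0, 0, 0], "hand": 6},
    {"slide": [-0.5, -0.1, 5.5], "rot": [0, 0, 0], "hand": 6},
    {"slide": [-0.5, -0.1, 8], "rot": [0, 0, 0], "hand": 6},
    {"slide": [-0.5, -0.1, 9.4], "rot": [0, 0, 0], "hand": 6},
    {"slide": [-0.5, -0.1, 9.8], "rot": [0, 0, 0], "hand": 6},
    {"slide": [-0.5, -0.1, 9.8], "rot": [0, 0, 0], "hand": 3},
    {"slide": [-0.5, -0.1, 9.8], "rot": [0, 0, 0], "hand": 3},
    {"slide": [-0.5, -0.1, 9.8], "rot": [0, 0, 0], "hand": 3},
  ],
)

```text
time_s: 58.0
eef_pos: [0.5438, -0.1286, 0.0379]
tool_rot: [0.001, 0.005, 1.0, -0.0]
wrist_force: [0.6, -0.3, 2.8]
grip_width: 0.0371
```

Emit:
play_rows(
  series=[
    {"slide": [0, 0, 0], "rot": [0, 0, 0], "hand": 3},
    {"slide": [0, 0, 0], "rot": [0, 0, 0], "hand": 3},
    {"slide": [0, 0, 0], "rot": [0, 0, 0], "hand": 3},
    {"slide": [0, 0, -1], "rot": [0, 0, 0], "hand": 3},
    {"slide": [0, 0, -3], "rot": [0, 0, 0], "hand": 3},
    {"slide": [0, 0, -5.5], "rot": [0, 0, 0], "hand": 3},
    {"slide": [0, 0, -8], "rot": [0, 0, 0], "hand": 3},
    {"slide": [0, 0, -9], "rot": [0, 0, 0], "hand": 3},
  ],
)

```text
time_s: 59.0
eef_pos: [0.5439, -0.1287, 0.1294]
tool_rot: [0.002, 0.005, 1.0, -0.001]
wrist_force: [-0.8, 0.0, -2.5]
grip_width: 0.0372
```

```bash
python3 look.py 32; python3 -c "
from h import *
C0=cam('wrist',(np.zeros(3),np.eye(3)))
plan(.533,-.3435,.10,90)"
```

```text
tcp [ 0.5439 -0.1287  0.1294]
slide [  0.85 -21.5    2.86] rot [1.3000e-03 3.0000e-03 1.5604e+00] rows>= 3.5 8.4 tcp [ 0.5436 -0.1286  0.1284] phi 179.40 grip 0.0373 t 59.1
```

View pics/w32.png

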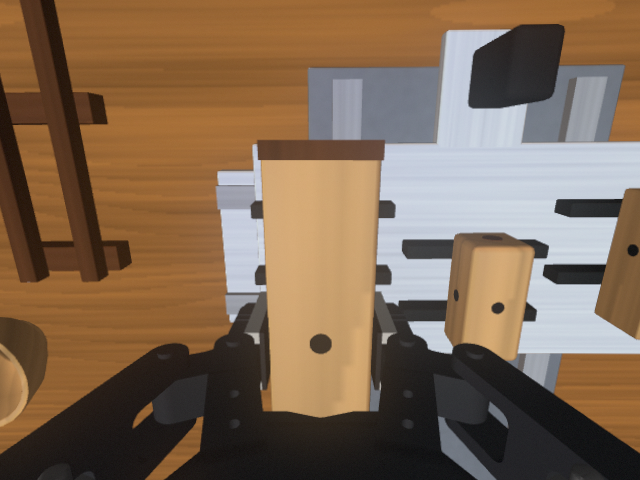

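Emit:
play_rows(
  series=[
    {"slide": [0, -1, 0], "rot": [0, 0, 0.08], "hand": 3},
    {"slide": [0.1, -3, 0], "rot": [0, 0, 0.2], "hand": 3},
    {"slide": [0.2, -5, 0], "rot": [0, 0, 0.34], "hand": 3},
    {"slide": [0.3, -8, 0], "rot": [0, 0, 0.48], "hand": 3},
    {"slide": [0.4, -11, 0], "rot": [0, 0, 0.62], "hand": 3},
    {"slide": [0.5, -14, 0], "rot": [0, 0, 0.76], "hand": 3},
    {"slide": [0.6, -17, 0], "rot": [0, 0, 0.9], "hand": 3},
    {"slide": [0.8, -19, 0], "rot": [0, 0, 1.04], "hand": 3},
  ],
)

```text
time_s: 60.1
eef_pos: [0.5318, -0.3189, 0.1248]
tool_rot: [-0.001, 0.504, 0.864, 0.0]
wrist_force: [0.9, -0.4, -1.3]
grip_width: 0.0371
```

Emit:
play_rows(
  series=[
    {"slide": [0, 0, 0], "rot": [0, 0, 0.14], "hand": 3},
    {"slide": [0, 0, 0], "rot": [0, 0, 0.28], "hand": 3},
    {"slide": [0, 0, 0], "rot": [0, 0, 0.4], "hand": 3},
    {"slide": [0, 0, 0], "rot": [0, 0, 0.49], "hand": 3},
    {"slide": [0, 0, 0], "rot": [0, 0, 0.52], "hand": 3},
    {"slide": [0, 0, 0], "rot": [0, 0, 0.52], "hand": 3},
    {"slide": [0, 0, 0], "rot": [0, 0, 0.52], "hand": 3},
    {"slide": [0, 0, 0], "rot": [0, 0, 0.52], "hand": 3},
  ],
)

```text
time_s: 61.1
eef_pos: [0.5328, -0.3181, 0.1266]
tool_rot: [-0.0, 0.707, 0.707, -0.0]
wrist_force: [0.5, 0.4, -1.8]
grip_width: 0.0371
```

```bash
python3 look.py 33; python3 -c "
from h import *
plan(.533,-.3435,.0066,90)"
```

```text
tcp [ 0.5328 -0.3181  0.1266]
slide [-2.530e+00  1.000e-02  1.201e+01] rot [0.0001 0.     0.0005] rows>= 2.0 0.0 tcp [ 0.5328 -0.3182  0.1267] phi 90.03 grip 0.0370 t 61.2
```

View pics/w33.png

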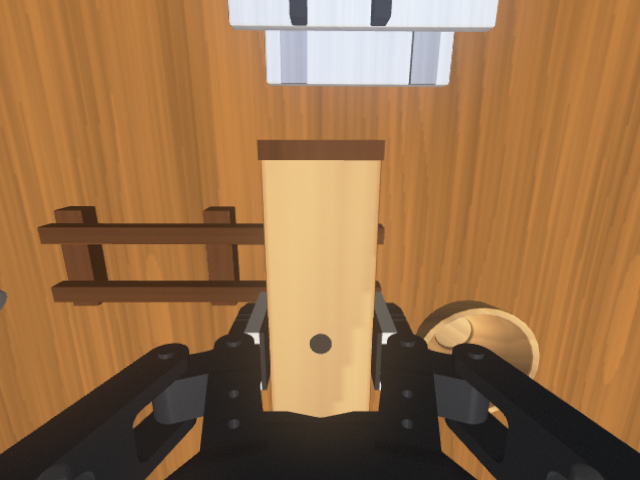

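```bash
python3 -c "
from h import *
W=np.load('w33.npz'); C=[W[f'C{i}'] for i in range(4)]
g=cv2.cvtColor(W['im'],cv2.COLOR_BGR2GRAY)
print(g[215:312,150].tolist())
print(cast(C,[[150,226],[150,243],[150,283],[150,301]],.035)[:,:2])
P,uv=pts(C,W['d'],np.ones(g.shape,bool))
m=(P[:,2]>.030)&(P[:,2]<.040)&(P[:,0]<.49)&(P[:,0]>.3)&(P[:,1]>-.42)&(P[:,1]<-.28)
import numpy as np
h,e=np.histogram(P[m,1],bins=np.arange(-.4,-.29,.002)); print([(round(a,3),b) for a,b in zip(e,h) if b])
"
```

```text
[133, 132, 130, 132, 130, 132, 130, 131, 87, 53, 48, 45, 59, 74, 74, 75, 74, 74, 73, 75, 74, 75, 76, 77, 77, 76, 74, 76, 75, 114, 126, 127, 127, 127, 128, 126, 124, 125, 128, 133, 136, 137, 135, 137, 136, 136, 137, 137, 136, 136, 137, 137, 136, 136, 137, 136, 135, 136, 135, 136, 136, 135, 137, 137, 137, 103, 57, 47, 48, 46, 47, 53, 68, 74, 74, 74, 76, 73, 74, 76, 78, 78, 78, 77, 77, 76, 85, 116, 138, 136, 138, 136, 139, 136, 136, 137, 135]
[[ 0.40175217 -0.3111383 ]
 [ 0.39992946 -0.32489843]
 [ 0.39546656 -0.3588307 ]
 [ 0.39337431 -0.37485107]]
[(np.float64(-0.378), np.int64(19)), (np.float64(-0.376), np.int64(345)), (np.float64(-0.374), np.int64(453)), (np.float64(-0.372), np.int64(454)), (np.float64(-0.37), np.int64(455)), (np.float64(-0.368), np.int64(461)), (np.float64(-0.366), np.int64(501)), (np.float64(-0.364), np.int64(585)), (np.float64(-0.362), np.int64(478)), (np.float64(-0.326), np.int64(362)), (np.float64(-0.324), np.int64(530)), (np.float64(-0.322), np.int64(558)), (np.float64(-0.32), np.int64(550)), (np.float64(-0.318), np.int64(546)), (np.float64(-0.316), np.int64(578)), (np.float64(-0.314), np.int64(578)), (np.float64(-0.312), np.int64(380))]
```

Emit:
play_rows(
  series=[
    {"slide": [-1, 0, 1], "rot": [0, 0, 0], "hand": 3},
    {"slide": [-2.2, 0, 3], "rot": [0, 0, 0], "hand": 3},
    {"slide": [-2.5, 0, 6], "rot": [0, 0, 0], "hand": 3},
    {"slide": [-2.5, 0, 9], "rot": [0, 0, 0], "hand": 3},
    {"slide": [-2.5, 0, 11], "rot": [0, 0, 0], "hand": 3},
    {"slide": [-2.5, 0, 11.7], "rot": [0, 0, 0], "hand": 3},
    {"slide": [-2.5, 0, 11.9], "rot": [0, 0, 0], "hand": 3},
    {"slide": [-2.5, 0, 11.9], "rot": [0, 0, 0], "hand": 3},
  ],
)

```text
time_s: 62.2
eef_pos: [0.5336, -0.3438, 0.0087]
tool_rot: [0.001, 0.707, 0.707, 0.0]
wrist_force: [-0.3, -1.0, -1.5]
grip_width: 0.0371
```

```bash
python3 -c "
from h import *
plan(.533,-.3435,.0066,90); print(tcp()[2]['wrist_force'])"
```

```text
slide [ 0.03 -0.06  0.21] rot [0.0018 0.0015 0.0005] rows>= 0.0 0.0 tcp [ 0.5336 -0.3438  0.0087] phi 90.03 grip 0.0371 t 62.2
[-0.34335275 -1.01734417 -1.53285522]
```

Emit:
play_rows(
  series=[
    {"slide": [0, 0, 0.05], "rot": [0, 0, 0], "hand": 3},
    {"slide": [0, 0, 0.1], "rot": [0, 0, 0], "hand": 3},
    {"slide": [0, 0, 0.1], "rot": [0, 0, 0], "hand": 3},
    {"slide": [0, 0, 0.1], "rot": [0, 0, 0], "hand": 5},
    {"slide": [0, 0, 0.1], "rot": [0, 0, 0], "hand": 5},
    {"slide": [0, 0, 0.1], "rot": [0, 0, 0], "hand": 5},
    {"slide": [0, 0, -1.5], "rot": [0, 0, 0], "hand": 5},
    {"slide": [0, 0, -5], "rot": [0, 0, 0], "hand": 5},
  ],
)

```text
time_s: 63.2
eef_pos: [0.5317, -0.3423, 0.0571]
tool_rot: [-0.002, 0.707, 0.707, -0.0]
wrist_force: [0.2, -0.5, 0.3]
grip_width: 0.05
```

```bash
python3 look.py 34; python3 dd.py t34.npz; python3 -c "
from h import *
plan(.5745,-.0176,.14,179.7)"
```

```text
tcp [ 0.5317 -0.3423  0.0571]
dot [291.3 215. ] [0.5438 0.0925] rect [0.5417 0.0917] [0.036 0.107] 88.8
dot [335.2 203. ] [ 0.5746 -0.018 ] rect [ 0.5723 -0.0187] [0.033 0.076] 90.0
slide [32.76  3.92 -7.79] rot [ 1.1000e-03  1.1000e-02 -1.5652e+00] rows>= 5.4 8.4 tcp [ 0.536  -0.3457  0.0639] phi 90.02 grip 0.0501 t 63.3
```

View pics/w34.png

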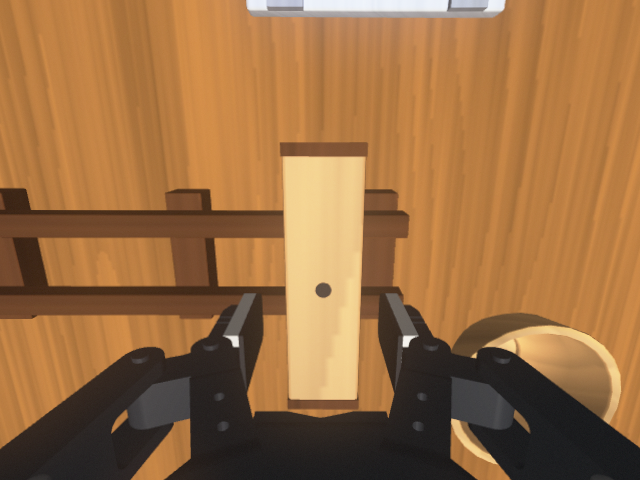

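Emit:
play_rows(
  series=[
    {"slide": [0, 0, -4], "rot": [0, 0, -0.05], "hand": 5},
    {"slide": [2, 0, -8], "rot": [0, 0, -0.2], "hand": 6},
    {"slide": [6, 1, -9], "rot": [0, 0, -0.37], "hand": 6},
    {"slide": [11, 1.5, -9], "rot": [0, 0, -0.55], "hand": 6},
    {"slide": [16, 2, -9], "rot": [0, 0, -0.73], "hand": 6},
    {"slide": [21, 2.5, -9], "rot": [0, 0, -0.91], "hand": 6},
    {"slide": [26, 3, -9], "rot": [0, 0, -1.09], "hand": 6},
    {"slide": [30, 3.5, -9], "rot": [0, 0, -1.27], "hand": 6},
  ],
)

```text
time_s: 64.3
eef_pos: [0.5677, -0.0413, 0.1479]
tool_rot: [0.0, 0.146, 0.989, 0.0]
wrist_force: [1.1, 0.6, 0.1]
grip_width: 0.06
```

Emit:
play_rows(
  series=[
    {"slide": [0, 0, 0], "rot": [0, 0, -0.15], "hand": 6},
    {"slide": [0, 0, 0], "rot": [0, 0, -0.28], "hand": 6},
    {"slide": [0, 0, 0], "rot": [0, 0, -0.3], "hand": 6},
    {"slide": [0, 0, 0], "rot": [0, 0, -0.3], "hand": 6},
    {"slide": [0, 0, 0], "rot": [0, 0, -0.3], "hand": 6},
    {"slide": [0, 0, 0], "rot": [0, 0, -0.3], "hand": 6},
    {"slide": [0, 0, 0], "rot": [0, 0, -0.3], "hand": 6},
    {"slide": [0, 0, 0], "rot": [0, 0, -0.3], "hand": 6},
  ],
)

```text
time_s: 65.3
eef_pos: [0.5677, -0.0432, 0.1476]
tool_rot: [-0.0, 0.0, 1.0, -0.0]
wrist_force: [-0.4, 0.2, 0.1]
grip_width: 0.0599
```

```bash
python3 look.py 35; python3 -c "
from h import *
plan(.5745,-.0176,.0366,179.7)"
```

```text
tcp [ 0.5677 -0.0432  0.1476]
slide [-0.68  2.56 11.1 ] rot [ 0.     -0.      0.0047] rows>= 1.8 0.0 tcp [ 0.5677 -0.0432  0.1476] phi 179.97 grip 0.0598 t 65.4
```

View pics/w35.png

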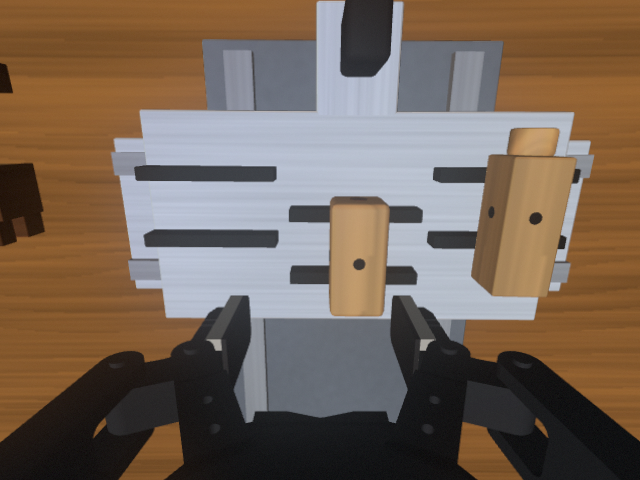

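Emit:
play_rows(
  grip_force=60,
  series=[
    {"slide": [-0.4, 1.5, 1], "rot": [0, 0, 0], "hand": 6},
    {"slide": [-0.7, 2.5, 3], "rot": [0, 0, 0], "hand": 6},
    {"slide": [-0.7, 2.5, 6], "rot": [0, 0, 0], "hand": 6},
    {"slide": [-0.7, 2.5, 9], "rot": [0, 0, 0], "hand": 6},
    {"slide": [-0.7, 2.5, 10.7], "rot": [0, 0, 0], "hand": 6},
    {"slide": [-0.7, 2.5, 11], "rot": [0, 0, 0], "hand": 6},
    {"slide": [-0.7, 2.5, 11], "rot": [0, 0, 0], "hand": 3},
    {"slide": [-0.7, 2.5, 11], "rot": [0, 0, 0], "hand": 3},
  ],
)

```text
time_s: 66.4
eef_pos: [0.576, -0.0184, 0.0393]
tool_rot: [0.001, 0.0, 1.0, -0.0]
wrist_force: [-0.4, -0.3, -0.5]
grip_width: 0.037
```

Emit:
play_rows(
  series=[
    {"slide": [0, 0, 0], "rot": [0, 0, 0], "hand": 3},
    {"slide": [0, 0, 0], "rot": [0, 0, 0], "hand": 3},
    {"slide": [0, 0, 0], "rot": [0, 0, 0], "hand": 3},
    {"slide": [0, 0, -1], "rot": [0, 0, 0], "hand": 3},
    {"slide": [0, 0, -3], "rot": [0, 0, 0], "hand": 3},
    {"slide": [0, 0, -5.5], "rot": [0, 0, 0], "hand": 3},
    {"slide": [0, 0, -8], "rot": [0, 0, 0], "hand": 3},
    {"slide": [0, 0, -9], "rot": [0, 0, 0], "hand": 3},
  ],
)

```text
time_s: 67.4
eef_pos: [0.576, -0.0184, 0.1306]
tool_rot: [0.002, 0.0, 1.0, -0.0]
wrist_force: [0.1, 0.2, -1.2]
grip_width: 0.0368
```

```bash
python3 look.py 36; python3 -c "
from h import *
plan(.448,-.3435,.125,90)"
```

```text
tcp [ 0.576  -0.0184  0.1306]
slide [ 12.75 -32.52   0.44] rot [0.002  0.0028 1.5703] rows>= 5.6 8.4 tcp [ 0.5757 -0.0183  0.1296] phi 179.97 grip 0.0374 t 67.5
```

View pics/w36.png

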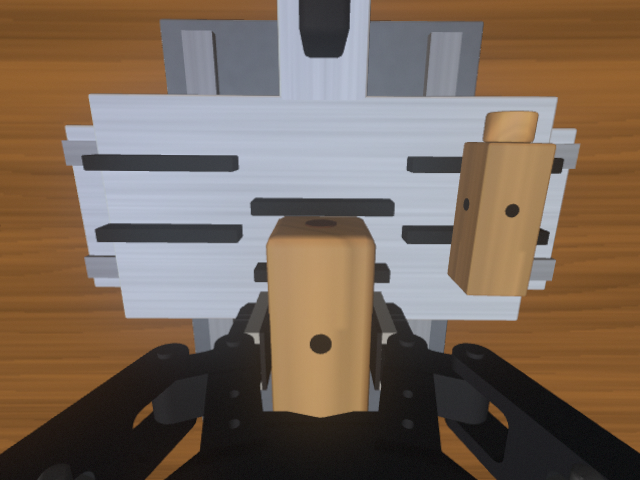

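Emit:
play_rows(
  series=[
    {"slide": [0.4, -1, 0], "rot": [0, 0, 0.08], "hand": 3},
    {"slide": [1.2, -3, 0], "rot": [0, 0, 0.2], "hand": 3},
    {"slide": [2.4, -6, 0], "rot": [0, 0, 0.34], "hand": 3},
    {"slide": [4, -10, 0], "rot": [0, 0, 0.48], "hand": 3},
    {"slide": [5.5, -14, 0], "rot": [0, 0, 0.62], "hand": 3},
    {"slide": [7, -18, 0], "rot": [0, 0, 0.76], "hand": 3},
    {"slide": [8.6, -22, 0], "rot": [0, 0, 0.9], "hand": 3},
    {"slide": [10.2, -26, 0], "rot": [0, 0, 1.04], "hand": 3},
  ],
)

```text
time_s: 68.5
eef_pos: [0.4712, -0.2788, 0.1261]
tool_rot: [-0.001, 0.499, 0.867, 0.0]
wrist_force: [1.1, 0.6, -0.7]
grip_width: 0.0368
```

Emit:
play_rows(
  series=[
    {"slide": [0, 0, 0], "rot": [0, 0, 0.14], "hand": 3},
    {"slide": [0, 0, 0], "rot": [0, 0, 0.28], "hand": 3},
    {"slide": [0, 0, 0], "rot": [0, 0, 0.4], "hand": 3},
    {"slide": [0, 0, 0], "rot": [0, 0, 0.5], "hand": 3},
    {"slide": [0, 0, 0], "rot": [0, 0, 0.53], "hand": 3},
    {"slide": [0, 0, 0], "rot": [0, 0, 0.53], "hand": 3},
    {"slide": [0, 0, 0], "rot": [0, 0, 0.53], "hand": 3},
    {"slide": [0, 0, 0], "rot": [0, 0, 0.53], "hand": 3},
  ],
)

```text
time_s: 69.5
eef_pos: [0.4726, -0.2781, 0.1276]
tool_rot: [-0.0, 0.707, 0.707, -0.0]
wrist_force: [0.7, -0.4, -0.8]
grip_width: 0.0372
```

```bash
python3 look.py 37; python3 -c "
from h import *
plan(.448,-.3435,.0075,90)"
```

```text
tcp [ 0.4726 -0.2781  0.1276]
slide [-6.53 -2.47 12.02] rot [0.     0.0001 0.0006] rows>= 2.2 0.0 tcp [ 0.4726 -0.2781  0.1277] phi 90.03 grip 0.0368 t 69.6
```

View pics/w37.png

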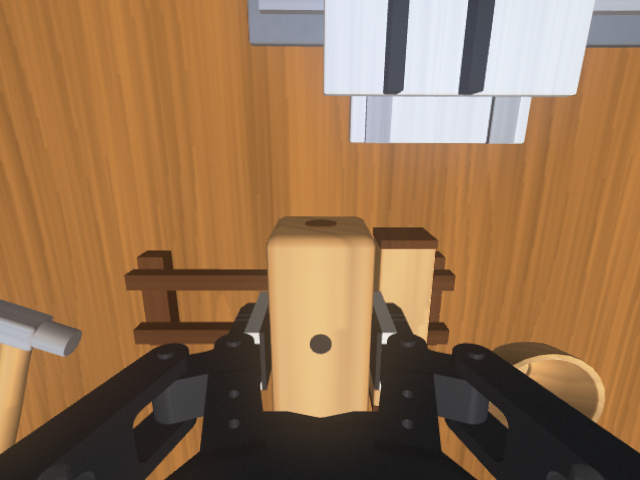

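Emit:
play_rows(
  series=[
    {"slide": [-1.5, -0.6, 0], "rot": [0, 0, 0], "hand": 3},
    {"slide": [-4, -1.5, 0], "rot": [0, 0, 0], "hand": 3},
    {"slide": [-6, -2.3, 1], "rot": [0, 0, 0], "hand": 3},
    {"slide": [-6.5, -2.5, 3.5], "rot": [0, 0, 0], "hand": 3},
    {"slide": [-6.5, -2.5, 6.5], "rot": [0, 0, 0], "hand": 3},
    {"slide": [-6.5, -2.5, 9], "rot": [0, 0, 0], "hand": 3},
    {"slide": [-6.5, -2.5, 11], "rot": [0, 0, 0], "hand": 3},
    {"slide": [-6.5, -2.5, 11.7], "rot": [0, 0, 0], "hand": 3},
  ],
)

```text
time_s: 70.6
eef_pos: [0.4465, -0.3427, 0.0087]
tool_rot: [-0.001, 0.707, 0.707, -0.0]
wrist_force: [-0.3, -0.3, -1.6]
grip_width: 0.0372
```

Emit:
play_rows(
  series=[
    {"slide": [0, 0, 0.1], "rot": [0, 0, 0], "hand": 3},
    {"slide": [0, 0, 0.3], "rot": [0, 0, 0], "hand": 3},
    {"slide": [0, 0, 0.3], "rot": [0, 0, 0], "hand": 3},
    {"slide": [0, 0, 0.3], "rot": [0, 0, 0], "hand": 3},
    {"slide": [0, 0, 0.3], "rot": [0, 0, 0], "hand": 3},
    {"slide": [0, 0, 0.3], "rot": [0, 0, 0], "hand": 3},
    {"slide": [0, 0, 0.3], "rot": [0, 0, 0], "hand": 3},
    {"slide": [0, 0, 0.3], "rot": [0, 0, 0], "hand": 3},
  ],
)

```text
time_s: 71.6
eef_pos: [0.4478, -0.3432, 0.0079]
tool_rot: [0.0, 0.707, 0.707, 0.0]
wrist_force: [0.5, -0.3, -0.1]
grip_width: 0.0366
```

```bash
python3 -c "
from h import *
plan(.448,-.3435,.0075,90); print(tcp()[2]['wrist_force'])"
```

```text
slide [-0.03  0.02  0.04] rot [0.0002 0.0002 0.0004] rows>= 0.0 0.0 tcp [ 0.4478 -0.3432  0.0079] phi 90.02 grip 0.0366 t 71.6
[ 0.50351217 -0.26128631 -0.09247111]
```

Emit:
play_rows(
  series=[
    {"slide": [0, 0, 0.05], "rot": [0, 0, 0], "hand": 3},
    {"slide": [0, 0, 0.05], "rot": [0, 0, 0], "hand": 5},
    {"slide": [0, 0, 0.05], "rot": [0, 0, 0], "hand": 5},
    {"slide": [0, 0, 0.05], "rot": [0, 0, 0], "hand": 5},
    {"slide": [0, 0, 0.05], "rot": [0, 0, 0], "hand": 5},
    {"slide": [0, 0, -1.5], "rot": [0, 0, 0], "hand": 5},
    {"slide": [0, 0, -5], "rot": [0, 0, 0], "hand": 5},
    {"slide": [0, 0, -9], "rot": [0, 0, 0], "hand": 5},
  ],
)

```text
time_s: 72.6
eef_pos: [0.4474, -0.3429, 0.0991]
tool_rot: [-0.0, 0.707, 0.707, -0.0]
wrist_force: [0.7, 0.2, 0.5]
grip_width: 0.0503
```

```bash
python3 look.py 38; python3 dd.py t38.npz; python3 -c "
from h import *
plan(.544,.0932,.14,179.7)"
```

```text
tcp [ 0.4474 -0.3429  0.0991]
dot [291.2 215. ] [0.5439 0.0926] rect [0.5417 0.0917] [0.036 0.107] 88.8
slide [43.91  9.37 -3.8 ] rot [ 0.      0.0131 -1.5651] rows>= 7.2 8.4 tcp [ 0.4508 -0.3462  0.1049] phi 90.02 grip 0.0503 t 72.7
```

View pics/w38.png

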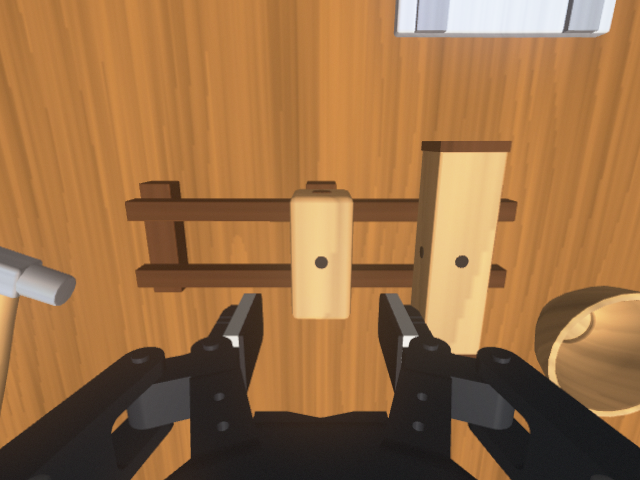

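Both rest well across the slats. Now the middle blank.

Emit:
play_rows(
  series=[
    {"slide": [1, 0, -3], "rot": [0, 0, -0.1], "hand": 6},
    {"slide": [5, 1, -5], "rot": [0, 0, -0.28], "hand": 6},
    {"slide": [10, 2, -5], "rot": [0, 0, -0.45], "hand": 6},
    {"slide": [16, 3.5, -5], "rot": [0, 0, -0.62], "hand": 6},
    {"slide": [22, 5, -5], "rot": [0, 0, -0.8], "hand": 6},
    {"slide": [28, 6, -5], "rot": [0, 0, -0.98], "hand": 6},
    {"slide": [34, 7.5, -5], "rot": [0, 0, -1.16], "hand": 6},
    {"slide": [39, 8.5, -5], "rot": [0, 0, -1.33], "hand": 6},
  ],
)

```text
time_s: 73.7
eef_pos: [0.5326, 0.0492, 0.148]
tool_rot: [0.0, 0.117, 0.993, 0.0]
wrist_force: [0.9, 0.5, 0.1]
grip_width: 0.0603
```

Emit:
play_rows(
  series=[
    {"slide": [0, 0, 0], "rot": [0, 0, -0.15], "hand": 6},
    {"slide": [0, 0, 0], "rot": [0, 0, -0.23], "hand": 6},
    {"slide": [0, 0, 0], "rot": [0, 0, -0.23], "hand": 6},
    {"slide": [0, 0, 0], "rot": [0, 0, -0.23], "hand": 6},
    {"slide": [0, 0, 0], "rot": [0, 0, -0.23], "hand": 6},
    {"slide": [0, 0, 0], "rot": [0, 0, -0.23], "hand": 6},
    {"slide": [0, 0, 0], "rot": [0, 0, -0.23], "hand": 6},
    {"slide": [0, 0, 0], "rot": [0, 0, -0.23], "hand": 6},
  ],
)

```text
time_s: 74.7
eef_pos: [0.5325, 0.0468, 0.1476]
tool_rot: [-0.0, 0.005, 1.0, -0.0]
wrist_force: [0.5, 0.4, 0.0]
grip_width: 0.0597
```

```bash
python3 look.py 39; python3 -c "
from h import *
plan(.544,.0932,.0375,179.7)"
```

```text
tcp [0.5325 0.0468 0.1476]
slide [-1.1   4.64 11.01] rot [ 0.     -0.     -0.0053] rows>= 1.9 0.0 tcp [0.5325 0.0469 0.1476] phi 179.39 grip 0.0600 t 74.8
```

View pics/w39.png

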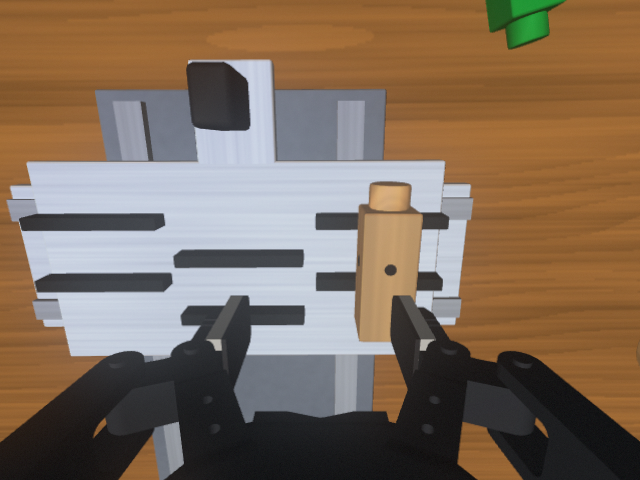

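Emit:
play_rows(
  grip_force=60,
  series=[
    {"slide": [-0.6, 2.5, 0], "rot": [0, 0, 0], "hand": 6},
    {"slide": [-1.1, 4.6, 0.5], "rot": [0, 0, 0], "hand": 6},
    {"slide": [-1.1, 4.6, 3], "rot": [0, 0, 0], "hand": 6},
    {"slide": [-1.1, 4.6, 6], "rot": [0, 0, 0], "hand": 6},
    {"slide": [-1.1, 4.6, 9], "rot": [0, 0, 0], "hand": 6},
    {"slide": [-1.1, 4.6, 10.7], "rot": [0, 0, 0], "hand": 6},
    {"slide": [-1.1, 4.6, 11], "rot": [0, 0, 0], "hand": 6},
    {"slide": [-1.1, 4.6, 11], "rot": [0, 0, 0], "hand": 6},
  ],
)

```text
time_s: 75.8
eef_pos: [0.5447, 0.0928, 0.0385]
tool_rot: [0.001, 0.005, 1.0, 0.0]
wrist_force: [0.8, -0.3, 1.5]
grip_width: 0.0596
```

Emit:
play_rows(
  series=[
    {"slide": [0, 0, 0], "rot": [0, 0, 0], "hand": 3},
    {"slide": [0, 0, 0], "rot": [0, 0, 0], "hand": 3},
    {"slide": [0, 0, 0], "rot": [0, 0, 0], "hand": 3},
    {"slide": [0, 0, 0], "rot": [0, 0, 0], "hand": 3},
    {"slide": [0, 0, 0], "rot": [0, 0, 0], "hand": 3},
    {"slide": [0, 0, -1], "rot": [0, 0, 0], "hand": 3},
    {"slide": [0, 0, -3], "rot": [0, 0, 0], "hand": 3},
    {"slide": [0, 0, -6], "rot": [0, 0, 0], "hand": 3},
  ],
)

```text
time_s: 76.8
eef_pos: [0.5429, 0.0927, 0.0978]
tool_rot: [-0.001, 0.005, 1.0, -0.0]
wrist_force: [-0.2, -0.5, -1.2]
grip_width: 0.0372
```

Emit:
play_rows(
  series=[
    {"slide": [0, 0, -2], "rot": [0, 0, 0], "hand": 3},
    {"slide": [0, 0, -3.5], "rot": [0, 0, 0], "hand": 3},
    {"slide": [0, 0, -4], "rot": [0, 0, 0], "hand": 3},
    {"slide": [0, 0, -4], "rot": [0, 0, 0], "hand": 3},
    {"slide": [0, 0, -4], "rot": [0, 0, 0], "hand": 3},
    {"slide": [0, 0, -4], "rot": [0, 0, 0], "hand": 3},
    {"slide": [0, 0, -4], "rot": [0, 0, 0], "hand": 3},
    {"slide": [0, 0, -4], "rot": [0, 0, 0], "hand": 3},
  ],
)

```text
time_s: 77.8
eef_pos: [0.5439, 0.0928, 0.1374]
tool_rot: [-0.0, 0.005, 1.0, -0.0]
wrist_force: [-0.6, 0.0, -1.8]
grip_width: 0.037
```

```bash
python3 look.py 40; python3 -c "
from h import *
plan(.363,-.3435,.135,90)"
```

```text
tcp [0.5439 0.0928 0.1374]
slide [ 17.64 -43.81   0.26] rot [-1.0000e-04 -1.0000e-04  1.5604e+00] rows>= 7.6 8.4 tcp [0.544  0.0928 0.1376] phi 179.40 grip 0.0375 t 77.9
```

View pics/w40.png

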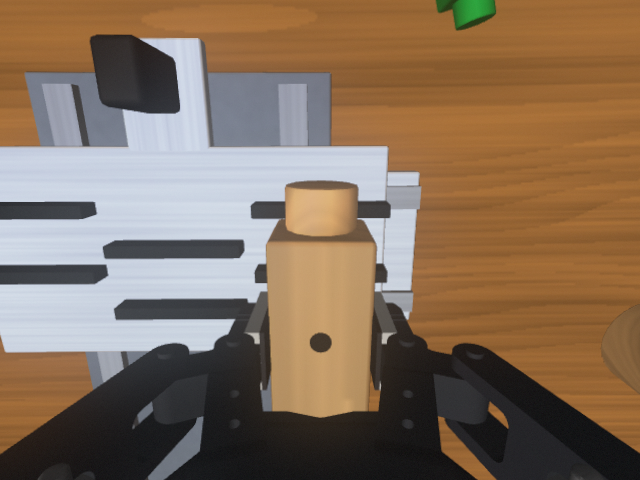

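Emit:
play_rows(
  series=[
    {"slide": [0.5, -1.2, 0], "rot": [0, 0, 0.08], "hand": 3},
    {"slide": [1.6, -4, 0], "rot": [0, 0, 0.2], "hand": 3},
    {"slide": [3.2, -8, 0], "rot": [0, 0, 0.34], "hand": 3},
    {"slide": [5.2, -13, 0], "rot": [0, 0, 0.48], "hand": 3},
    {"slide": [7.2, -18, 0], "rot": [0, 0, 0.62], "hand": 3},
    {"slide": [9.2, -23, 0], "rot": [0, 0, 0.76], "hand": 3},
    {"slide": [11.2, -28, 0], "rot": [0, 0, 0.9], "hand": 3},
    {"slide": [13.2, -33, 0], "rot": [0, 0, 1.04], "hand": 3},
  ],
)

```text
time_s: 78.9
eef_pos: [0.4078, -0.2374, 0.138]
tool_rot: [0.001, 0.503, 0.864, -0.0]
wrist_force: [1.0, -0.4, -1.4]
grip_width: 0.0371
```

Emit:
play_rows(
  series=[
    {"slide": [0, 0, 0], "rot": [0, 0, 0.14], "hand": 3},
    {"slide": [0, 0, 0], "rot": [0, 0, 0.28], "hand": 3},
    {"slide": [0, 0, 0], "rot": [0, 0, 0.4], "hand": 3},
    {"slide": [0, 0, 0], "rot": [0, 0, 0.49], "hand": 3},
    {"slide": [0, 0, 0], "rot": [0, 0, 0.52], "hand": 3},
    {"slide": [0, 0, 0], "rot": [0, 0, 0.52], "hand": 3},
    {"slide": [0, 0, 0], "rot": [0, 0, 0.52], "hand": 3},
    {"slide": [0, 0, 0], "rot": [0, 0, 0.52], "hand": 3},
  ],
)

```text
time_s: 79.9
eef_pos: [0.4085, -0.2358, 0.1376]
tool_rot: [-0.0, 0.707, 0.707, -0.0]
wrist_force: [-0.6, 0.1, -1.7]
grip_width: 0.0373
```

```bash
python3 look.py 41; python3 -c "
from h import *
plan(.363,-.3435,.0075,90)"
```

```text
tcp [ 0.4085 -0.2358  0.1376]
slide [-10.77  -4.56  13.01] rot [-0.     -0.      0.0006] rows>= 2.8 0.0 tcp [ 0.4085 -0.2358  0.1376] phi 90.03 grip 0.0369 t 80.0
```

View pics/w41.png

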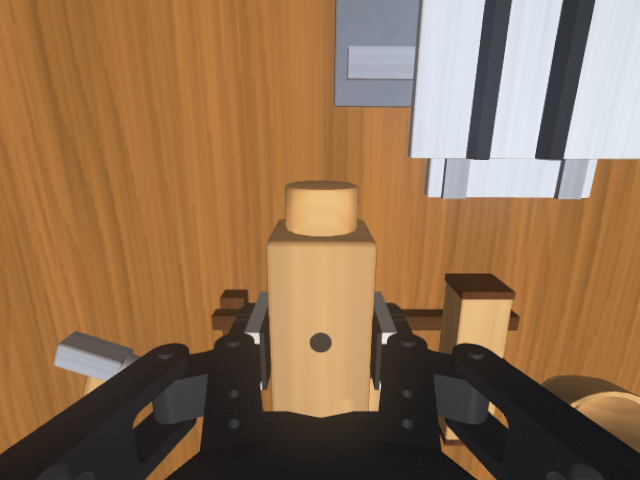

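```bash
python3 -c "
from h import *
print(cast(cam('top'),[[466,332],[474,340],[458,360],[540,375]],.015))"
```

```text
[[ 0.23977874 -0.37423359  0.015     ]
 [ 0.21782201 -0.3963827   0.015     ]
 [ 0.1648239  -0.35197438  0.015     ]
 [ 0.11672599 -0.58520226  0.015     ]]
```

Emit:
play_rows(
  series=[
    {"slide": [-2, -1, 0], "rot": [0, 0, 0], "hand": 3},
    {"slide": [-5, -2.2, 0], "rot": [0, 0, 0], "hand": 3},
    {"slide": [-8.5, -3.6, 0], "rot": [0, 0, 0], "hand": 3},
    {"slide": [-10.5, -4.4, 1], "rot": [0, 0, 0], "hand": 3},
    {"slide": [-10.8, -4.6, 3], "rot": [0, 0, 0], "hand": 3},
    {"slide": [-10.8, -4.6, 6], "rot": [0, 0, 0], "hand": 3},
    {"slide": [-10.8, -4.6, 9], "rot": [0, 0, 0], "hand": 3},
    {"slide": [-10.8, -4.6, 11], "rot": [0, 0, 0], "hand": 3},
  ],
)

```text
time_s: 81.0
eef_pos: [0.362, -0.3432, 0.026]
tool_rot: [-0.001, 0.707, 0.707, 0.0]
wrist_force: [-0.3, 0.2, -1.5]
grip_width: 0.0371
```

```bash
python3 look.py 42; python3 -c "
from h import *
plan(.363,-.3435,.0075,90)"
```

```text
tcp [ 0.362  -0.3432  0.026 ]
slide [-0.17  0.21  1.73] rot [-0.0036 -0.0046  0.0003] rows>= 0.3 0.0 tcp [ 0.361  -0.3419  0.0248] phi 90.02 grip 0.0367 t 81.1
```

View pics/w42.png

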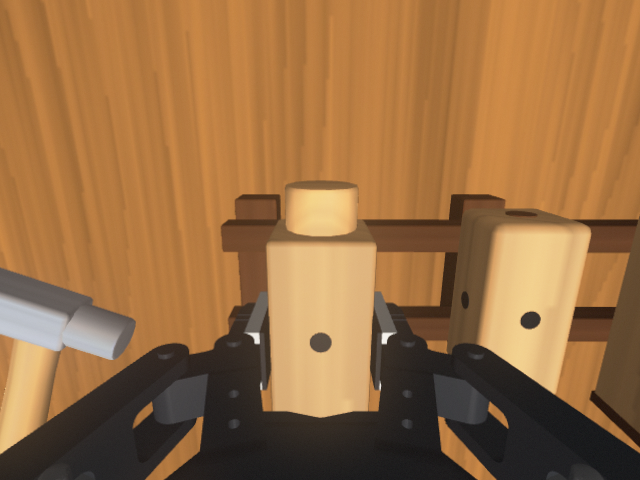

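Emit:
play_rows(
  series=[
    {"slide": [0, 0, 0.6], "rot": [0, 0, 0], "hand": 3},
    {"slide": [0, 0, 1.2], "rot": [0, 0, 0], "hand": 3},
    {"slide": [0, 0, 1.6], "rot": [0, 0, 0], "hand": 3},
    {"slide": [0, 0, 1.8], "rot": [0, 0, 0], "hand": 3},
    {"slide": [0, 0, 1.8], "rot": [0, 0, 0], "hand": 3},
    {"slide": [0, 0, 1.8], "rot": [0, 0, 0], "hand": 3},
    {"slide": [0, 0, 1.8], "rot": [0, 0, 0], "hand": 3},
    {"slide": [0, 0, 1.8], "rot": [0, 0, 0], "hand": 3},
  ],
)

```text
time_s: 82.1
eef_pos: [0.3626, -0.3439, 0.0097]
tool_rot: [0.0, 0.707, 0.707, -0.0]
wrist_force: [0.0, -0.3, -1.2]
grip_width: 0.0368
```

```bash
python3 -c "
from h import *
plan(.363,-.3435,.0075,90); print(tcp()[2]['wrist_force'])"
```

```text
slide [0.04 0.04 0.22] rot [0.0001 0.0001 0.0003] rows>= 0.0 0.0 tcp [ 0.3626 -0.3439  0.0097] phi 90.02 grip 0.0368 t 82.1
[ 0.03555089 -0.30973448 -1.19902952]
```

Emit:
play_rows(
  series=[
    {"slide": [0, 0, 0.1], "rot": [0, 0, 0], "hand": 3},
    {"slide": [0, 0, 0.2], "rot": [0, 0, 0], "hand": 3},
    {"slide": [0, 0, 0.2], "rot": [0, 0, 0], "hand": 3},
    {"slide": [0, 0, 0.2], "rot": [0, 0, 0], "hand": 3},
    {"slide": [0, 0, 0.2], "rot": [0, 0, 0], "hand": 5},
    {"slide": [0, 0, 0.2], "rot": [0, 0, 0], "hand": 5},
    {"slide": [0, 0, 0.2], "rot": [0, 0, 0], "hand": 5},
    {"slide": [0, 0, 0.2], "rot": [0, 0, 0], "hand": 5},
  ],
)

```text
time_s: 83.1
eef_pos: [0.3625, -0.3439, 0.0075]
tool_rot: [0.0, 0.707, 0.707, -0.0]
wrist_force: [-1.1, -0.2, -0.4]
grip_width: 0.0499
```

Emit:
play_rows(
  series=[
    {"slide": [0, 0, -1.5], "rot": [0, 0, 0], "hand": 5},
    {"slide": [0, 0, -5], "rot": [0, 0, 0], "hand": 5},
    {"slide": [0, 0, -10], "rot": [0, 0, 0], "hand": 5},
    {"slide": [2, 0, -15], "rot": [0, 0, 0], "hand": 5},
    {"slide": [6, 0, -20], "rot": [0, 0, 0], "hand": 5},
    {"slide": [11, 0, -22], "rot": [0, 0, 0], "hand": 5},
    {"slide": [16, 0, -22], "rot": [0, 0, 0], "hand": 5},
    {"slide": [21, 2, -22], "rot": [0, 0, 0], "hand": 5},
  ],
)

```text
time_s: 84.1
eef_pos: [0.3825, -0.1328, 0.2297]
tool_rot: [0.002, 0.708, 0.707, 0.001]
wrist_force: [1.7, -0.1, -0.3]
grip_width: 0.05
```

Emit:
play_rows(
  series=[
    {"slide": [5, 0, 0], "rot": [0, 0, 0], "hand": 5},
    {"slide": [10, 0, 0], "rot": [0, 0, 0], "hand": 5},
    {"slide": [15, 0, 0], "rot": [0, 0, 0], "hand": 5},
    {"slide": [20, 0, 0], "rot": [0, 0, 0], "hand": 5},
    {"slide": [24, 0, 0], "rot": [0, 0, 0], "hand": 5},
    {"slide": [26, 0, 0], "rot": [0, 0, 0], "hand": 5},
    {"slide": [26, 0, 0], "rot": [0, 0, 0], "hand": 5},
    {"slide": [26, 0, 0], "rot": [0, 0, 0], "hand": 5},
  ],
)

```text
time_s: 85.1
eef_pos: [0.3825, 0.1257, 0.2282]
tool_rot: [0.0, 0.707, 0.707, 0.0]
wrist_force: [0.4, -1.0, 0.8]
grip_width: 0.0496
```

```bash
python3 look.py 50; python3 - <<'E'
from dd import *
T=np.load('t50.npz'); C=[T[f'C{i}'] for i in range(4)]
tdots(T['im'],C,(.25,.65,-.5,-.2),.073)
P,uv=pts(C,T['d'],np.ones(T['d'].shape,bool))
m=(P[:,2]>.06)&(P[:,2]<.09)&(P[:,0]>.3)&(P[:,0]<.6)&(P[:,1]<-.26)&(P[:,1]>-.42)
for x in (.533,.448,.363):
    k=m&(abs(P[:,0]-x)<.012); Q=P[k]; A=np.c_[Q[:,0]-x,Q[:,1]+.3435,np.ones(len(Q))]; c=np.linalg.lstsq(A,Q[:,2],rcond=None)[0]; print(x,len(Q),'top z',c[2].round(4),'slopes',c[:2].round(3))
E
python3 m1.py 2>/dev/null | grep -E 'rib|plate|handle'
```

```text
tcp [0.3825 0.1257 0.2282]
dot [460.7 286.7] [ 0.3628 -0.3439] rect [ 0.372  -0.4469] [0.047 0.282] 5.3
dot [459.9 253.9] [ 0.4479 -0.3431] rect [ 0.4579 -0.5023] [0.041 0.395] 2.6
dot [459.1 221.3] [ 0.533  -0.3428] rect [ 0.5324 -0.3417] [0.034 0.127] 0.2
0.533 488 top z 0.0725 slopes [ 0.003 -0.006]
0.448 283 top z 0.0723 slopes [-0.024 -0.025]
0.363 397 top z 0.0714 slopes [-0.022 -0.048]
plate (array([ 0.55903983, -0.01762702]), np.float32(0.31668547), np.float32(0.16907285), np.float32(1.5642959))
handle [ 0.43461352 -0.01580574  0.1046301 ] 96 (array([ 0.43360671, -0.01604667]), np.float32(0.030197978), np.float32(0.017780611), np.float32(-0.0076965094))
rib (array([ 0.59857619, -0.01768708]), np.float32(0.09106808), np.float32(0.0052775512), np.float32(-1.567067)) mean [ 0.59857305 -0.01765518]
rib (array([0.56942916, 0.09261762]), np.float32(0.093391046), np.float32(0.0052443845), np.float32(-1.5688293)) mean [0.56942824 0.09197745]
rib (array([ 0.56753963, -0.12829989]), np.float32(0.09410389), np.float32(0.0052590943), np.float32(-1.5661206)) mean [ 0.56761184 -0.12862125]
rib (array([ 0.54882026, -0.0176188 ]), np.float32(0.09071695), np.float32(0.005225564), np.float32(-1.5677187)) mean [ 0.54881856 -0.01758822]
rib (array([ 0.53156596, -0.27333325]), np.float32(0.03662084), np.float32(0.0050802175), np.float32(0.0657053)) mean [ 0.53285178 -0.27300154]
rib (array([0.51991892, 0.09229428]), np.float32(0.09307798), np.float32(0.0051967036), np.float32(-1.5685474)) mean [0.51991705 0.09279059]
rib (array([ 0.51790315, -0.12784809]), np.float32(0.093760274), np.float32(0.005214238), np.float32(-1.567764)) mean [ 0.51808193 -0.12919288]
```

View pics/t50.png

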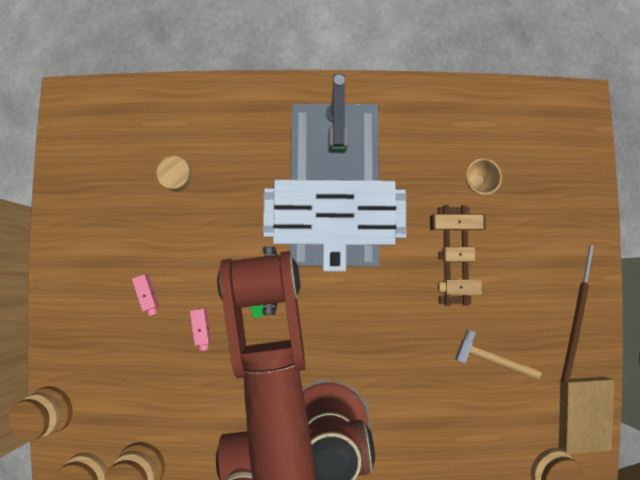

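```bash
python3 - <<'E'
from dd import *
im,d,C=snap('top'); tdots(im,C,(.25,.65,-.5,-.2),.073)
P,uv=pts(C,d,np.ones(d.shape,bool))
k=(P[:,2]>.066)&(P[:,2]<.08)&(abs(P[:,0]-.363)<.012)&(P[:,1]<-.315)&(P[:,1]>-.39); Q=P[k]
A=np.c_[Q[:,0]-.363,Q[:,1]+.3435,np.ones(len(Q))]; print(len(Q),np.linalg.lstsq(A,Q[:,2],rcond=None)[0].round(4))
s=monitor.sense(); print(s['time_s'],s['wrist_force'])
print(order.sign_off())
E
```

```text
dot [460.7 286.8] [ 0.3628 -0.3438] rect [ 0.3718 -0.4455] [0.047 0.279] 5.1
dot [459.9 253.9] [ 0.4479 -0.3431] rect [ 0.4579 -0.5023] [0.041 0.395] 2.6
dot [459.1 221.3] [ 0.533  -0.3427] rect [ 0.5324 -0.3417] [0.034 0.127] 0.2
263 [-0.0071  0.0157  0.0726]
85.3 [ 0.15387905 -0.78162903  0.08306546]
the job is handed in; nothing more can be done
None
```

The job is done and handed in at about 85 s, with no verdict reported back. All three blanks were present.

**What I did**
1. I drew the carriage to its front stop and laid long, short and mid on cradles 0, 1 and 2.
2. I brought long, mid and short in turn under the pointer and held each still for about 2 s.
3. I drew the carriage back to the front stop and laid all three blanks across the rack.

**Last checks**
- **Under the pointer:** each blank's middle stood within about 1 mm of the estimated pointer position. I could not see the pointer tip itself, so I worked its position out from the post, housing, bed edges and front stop, which agreed to about 1 mm.
- **On the rack:** the middles are at y = -0.343 to -0.344, against a middle line of -0.3435, and at x = 0.533, 0.448 and 0.363. Their tops are about 73 mm above the bench, as they should be.
- **Carriage:** the ribs and handle are back at the front-stop position measured earlier.
- **Robot and bystanders:** the arm is clear of everything. In the last top picture the bowl, disc and look-alikes looked to be where they started.

**What disagreed**
- **Fingertips:** they stood about 36 mm farther back than the reported tool point (TCP). The first grasp of the long blank closed above it without touching. I checked this with two cameras and corrected every later height.
- **Mid blank level:** a first check showed a slope of about 2.7 degrees because it included the lower tenon. Measured on the square part alone it was under 1 degree.
- **Scene camera:** it read about 1.5 mm farther out in x than the top camera.

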